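# Set up the modelling stand for spraying

### The job

Lock the modelling stand's column: set the adjustable wrench well onto the slack clamp nut, roll its worm until the jaw is snug on the flats, and turn the nut clockwise until it is tight against its stop; then roll the jaw open a little, take the wrench off and lay it back flat on its rubber mat. Next fit the square-holed work tray, hub up, onto the column's square tenon so that it sits fully down, and stand all the white shells that are on the bench inside the tray, open side down, each flat on the tray's floor. Leave the pots, jars and other tools where they are.

Things in the scene. Friction and masses are not known exactly. Their poses are not given: they have to be found in the camera images.
- stand: Modelling stand, fixed: red cast disc foot 220 mm across, flat top 24 mm above the bench; round steel column 24 mm thick up its middle, and on that an upright square tenon 16 mm across flats, 36 mm tall (top 4 mm tapers to 12.5 mm), which the tray's hub fits. Origin: on the bench at the column's axis; z up; x and y square to the tenon's flats (yaw varies).
- column_seat (a point): Where the tray's underside comes to rest: the column's shoulder at the foot of the tenon, on its axis, 72 mm above the bench (the tenon's top is at 108 mm). Axes as the stand.
- nut_center (a point): Clamp nut: steel hexagon nut round the column, 32 mm across flats (37 mm across corners), 16 mm tall, standing on the flat top of the red foot. Point: middle of its underside, 24 mm above the bench. Its axes turn with the nut: flats face its +x and -x and every 60 degrees from there.
- clamp_nut (a joint): Turn of the clamp nut in rad; grows as it is tightened, clockwise seen from above. Starts slack, between 0 and 0.4, and is tight against its stop at 1.1. It stays where it is left; turning takes about 0.25 N m.
- wrench: Adjustable wrench, steel, 282 mm long, 0.52 kg, at first flat on the rubber mat. Origin: on its underside, at the centre of a 32 mm nut held in the jaws; x along the handle towards the jaws, z up. Head 18 mm thick. It can be lowered over the column from above, and then lies flat on the red foot, nut in its mouth, handle pointing outwards past the foot's edge.
- wrench_grip (a point): Middle of the handle's width, 104 mm behind the wrench's origin and 9 mm above its underside, near the centre of mass: a place to lift it by. The handle runs straight back from 86 to 265 mm behind the origin, 24 mm wide, 12 mm thick, its underside 3 mm above the head's. Axes as the wrench.
- wrench_mouth (a point): Middle of the mouth: the wrench's origin, raised 9 mm. Its x is the line on which the mouth opens, turned 15 degrees counter-clockwise (from above) from the wrench's x; y is across the jaws, which are parallel to x. Fixed jaw face at y = +16 mm; moving jaw face at y = 16 mm minus the gap; bottom of the throat at x = -20 mm; jaw tips at x = +18 mm.
- wrench_worm (a point): Top of the worm, a knurled roller (radius 9.5, length 22 mm) in the head's window, 3.5 mm proud of the head, 21.5 mm above the wrench's underside. x points to the mouth, y along the worm's axis. Shut fingertips pressed on it with 8 to 15 N and dragged roll it: towards the mouth (+x) closes the jaw, back opens it, about 1 mm of gap per 10 mm dragged. Self-locking.
- jaw (a joint): Gap between the wrench's jaw faces in m: 0 shut, 0.042 fully open; 0.037 to 0.040 at the start, 0.032 when closed snug on the nut's flats (the worm then stops). Snug jaws cling to the nut; rolled open 1 mm or more they let go.
- tool_mat: Ribbed black rubber tool mat, fixed on the bench between robot and stand, 100 mm (x) by 330 mm (y), 3 mm thick. Origin: middle of its underside on the bench.
- tray: Work tray: aluminium, 200 mm square, floor 4 mm thick, low lip all round (10 mm over all), and in the middle a square hub 44 mm wide, its top 38 mm above the tray's underside, with a square hole 17.4 mm wide right through. 0.36 to 0.59 kg. On the bench at first, hub up. Origin: middle of its underside; z up; x and y square to hub, hole and sides.
- shell_1: White moulded cowl shell, one of two to four alike (None if absent): 80 mm long (x), 34 mm wide at the foot and 30 mm above it, 28 mm tall, 45 g, open side down on the bench. Origin: middle of its underside; z up when it stands right.
- shell_2: White moulded cowl shell, one of two to four alike (None if absent): 80 mm long (x), 34 mm wide at the foot and 30 mm above it, 28 mm tall, 45 g, open side down on the bench. Origin: middle of its underside; z up when it stands right.
- shell_3: White moulded cowl shell, one of two to four alike (None if absent): 80 mm long (x), 34 mm wide at the foot and 30 mm above it, 28 mm tall, 45 g, open side down on the bench. Origin: middle of its underside; z up when it stands right.
- shell_4: White moulded cowl shell, one of two to four alike (None if absent): 80 mm long (x), 34 mm wide at the foot and 30 mm above it, 28 mm tall, 45 g, open side down on the bench. Origin: middle of its underside; z up when it stands right.
- brush_pot: White pot with brushes, 72 mm across, 85 mm tall without the brushes; a bystander, not part of the job. Origin: middle of its underside.
- paper_cup: White cup, 68 mm across, 75 mm tall; a bystander, not part of the job. Origin: middle of its underside.
- paint_jar_a: Paint jar, 40 mm across, 55 mm tall; a bystander, not part of the job. Origin: middle of its underside.
- paint_jar_b: Paint jar, 40 mm across, 55 mm tall; a bystander, not part of the job. Origin: middle of its underside.
- sanding_block: Cork sanding block 75 x 40 x 24 mm; a bystander, not part of the job. Origin: middle of its underside.
- clothes_peg: Wooden clothes peg 74 x 10 x 15 mm; a bystander, not part of the job. Origin: middle of its underside.
- filler_knife: Filler knife, 190 mm long, flat on the bench; a bystander, not part of the job. Origin: middle of its underside.
Mind the look-alikes: they are no part of the job. There is more than one size of the stand; the job needs the larger.

How it is judged:
By the outcome, as a careful person would: the job done as asked, in the order asked, and still so for the second after the job is handed in, with the robot touching nothing.
Of shell_1, shell_2, shell_3, shell_4 only 2 to 4 are there at a start; the rules pass over those that are not, and their reading is None.
At some moment in a run one of shell_1, shell_2, shell_3, shell_4, tray may be knocked a few centimetres aside while the robot is not near it.
It also fails if it takes over 210 s, if anything falls off the work surface, if the arm or the gripper's body presses on something with over 40 N, if the wrist force passes 120 N, or if a joint passes its speed limit or range.

### The arm

A 7-joint arm with a two-finger parallel gripper is mounted at the origin on the work surface. World frame = base frame: x ahead of the robot, y to its left, z up, the work surface at z = 0. Lengths are in mm, angles in rad, forces in N, time in s.
With the tool pointing down it reaches from about 350 to 900 mm from the base axis. Payload 19.9 kg.
Tool frame: the origin (TCP) lies at the very end of the fingers, on their centre line; the grasp point (between the pads) lies 19 mm behind it; z points along the fingers, y is the direction in which the jaws open and shut (so a half turn about z gives the same grasp; the last joint's range is limited). The gripper opens to 94 mm and grips with 3 to 60 N. Pads are 16 mm wide; open, the fingers measure 119 mm over their backs; the gripper's body (75 mm by 177 mm) begins 78 mm behind the grasp point.
Start: joints at [-1.294, 0.417, -0.01, 1.614, 0.005, 1.111, -0.053], TCP at [195.288, 593.685, 205.425] pointing down, gripper open.
Joint ranges: [-2.81, 2.81], [-0.39, 2.02], [-1.27, 1.25], [0.06, 2.57], [-1.19, 4.33], [0.19, 2], [-2.82, 2.82]. Speed limits (rad/s): [1.89, 1.89, 2.39, 2.39, 3.01, 3.01, 3.01].

### API

Orientations are given as a unit quaternion [x, y, z, w].
In Python, from plant import env, cams gives the robot as it stands.
- The arm moves only by the shell command python3 -m jog 'ROWS' [OPENING]. ROWS is JSON, a list of rows, each an object with "delta_pos": the shift along the tool's x, y, z in m, a list of three; "angular": the turn, a rotation vector about the tool's x, y, z in degrees, a list of three. A call has 1 to 8 rows; each row is the pose to reach, as a shift and turn from the pose commanded when the call began, along the tool's axes at that moment; what a row does not reach only later rows make up. A row lasts 1/12 s, in which the tool goes at most 41.7 mm and 7.16 degrees, less where a joint would pass 70% of its speed; a pose out of reach is approached as far as the arm can. A call with a gripper value outside its range is refused whole. OPENING is the finger opening in m, from 0 to 0.094, set as the call begins (- or left out, the last holds). The fingers move at their own pace and stop on an object; the grip force is fixed at half the most. Time passes only in rows, so rows that repeat a pose let the fingers close. It gives the time, the measured TCP pose, the force and the opening at its end, in the units of the state.
- env.state(): the state, without advancing time (a new reading comes with each control period).
- cams.snapshot(name): name is "scene" or "side" or "wrist"; returns (picture, depth): 384x512x3 uint8, blue, green, red; 384x512 float32, mm along the optical axis (not along the pixel's ray), 0 where there is no reading.
- cams.get_calibration(name): a dict with "fx", "fy", "cx", "cy" (pixels), "rvec" (rotation vector, rad) and "tvec" (3), from world to camera coordinates, as OpenCV has them. Camera axes: x right, y down, z forward; pixel columns grow to the right and rows downward; lengths in mm; the calibration is good to about 2 mm. The wrist camera is an equidistant fisheye: a pixel r from the principal point sees the ray r / f radians off the axis. A picture is of the moment at which its call begins: read the wrist's pose just before it. get_calibration takes no time and is no camera call; for the wrist camera it gives the pose at the moment of the call.
- env.hand_in(): hands the job in, once; it reports no verdict.
The state is a dict: "time_s": time; "joint_positions": joint angles; "dq": joint speeds; "joint_torque": joint torques, N m; "position": TCP position; "orientation": TCP orientation; "contact_force": force on the tool from outside, world axes, zero at the start; "torque": the same for the moment, N m; "grip_width": finger opening in mm.
Only numpy, scipy, OpenCV 4.12 (cv2) and the standard library are available. Lean on these libraries where they do the work, as an engineer would, in place of code of your own. Each camera call takes 0.05 s, during which the arm holds its last target.

## Working session

There is one attempt and no reset: what is moved stays moved. The work goes in short steps, Python scripts to look and compute and a shell command to move; the robot and the scene stay as the last step left them, time stands still between calls to the robot, and variables do not carry over. Pictures are saved under pics/ and viewed, and the job is handed in when it is done.

```bash
ls; mkdir -p pics; python3 - <<'E'
from plant import env,cams
import cv2,json
s=env.state()
print({k:s[k] for k in s})
for n in ["scene","side","wrist"]:
    c=cams.get_calibration(n); print(n,c)
    im,d=cams.snapshot(n); cv2.imwrite(f"pics/{n}0.png",im)
E
```

```text
pics
{'time_s': 0.0, 'joint_positions': array([-1.29448651,  0.41798768, -0.01027934,  1.61418042,  0.0047123 ,
        1.11068509, -0.05300126]), 'dq': array([-2.06371903e-04, -6.59146772e-04,  4.76368728e-06,  1.34710960e-03,
        6.00799280e-04, -1.30964897e-04, -3.26298603e-04]), 'joint_torque': array([ 2.10311206e-03, -8.51248169e+01,  6.39647339e-01, -4.26002347e+01,
       -4.88025276e-02,  1.84605602e-02,  1.01810383e-04]), 'position': array([195.21516888, 593.33115013, 204.81422338]), 'orientation': array([ 1.58241492e-01,  9.87400247e-01, -6.17326364e-04, -4.19454723e-05]), 'contact_force': array([ 0.470322  ,  0.08197124, -0.24422852]), 'torque': array([ 0.02286688, -0.02136151,  0.02298598]), 'grip_width': 93.69137773909509}
scene {'fx': 499.134192590219, 'fy': 499.134192590219, 'cx': 258.76970503750636, 'cy': 183.46877546946152, 'rvec': array([ 1.18253254,  2.36390262, -0.94886185]), 'tvec': array([ 364.6234212 , -225.28822401, 1603.43933657])}
side {'fx': 412.84984768056347, 'fy': 412.84984768056347, 'cx': 254.01406925725314, 'cy': 189.2389254740096, 'rvec': array([ 2.13018158, -0.25661119,  0.11712641]), 'tvec': array([-503.20190053,  125.93187029, 1166.27519522])}
wrist {'fx': 297.3186396354542, 'fy': 297.3186396354542, 'cx': 257.8063376215838, 'cy': 190.83557230521953, 'rvec': array([-2.38203609, -1.72263396, -0.20929308]), 'tvec': array([-624.88325795,  -24.04176043,  388.97487789])}
```

```bash
cat > h.py <<'E'
import numpy as np,cv2
from scipy.spatial.transform import Rotation as R
from plant import env,cams
def cal(n):
    c=cams.get_calibration(n); K=np.array([[c['fx'],0,c['cx']],[0,c['fy'],c['cy']],[0,0,1]])
    return K,R.from_rotvec(np.ravel(c['rvec'])).as_matrix(),np.ravel(c['tvec'])
def rays(C,uv,fish=False):
    K,Rm,t=C; uv=np.atleast_2d(np.asarray(uv,float))
    x=(uv[:,0]-K[0,2])/K[0,0]; y=(uv[:,1]-K[1,2])/K[1,1]
    if fish:
        r=np.hypot(x,y)+1e-12; d=np.c_[x/r*np.sin(r),y/r*np.sin(r),np.cos(r)]
    else: d=np.c_[x,y,np.ones(len(x))]
    return -Rm.T@t, d@Rm
def plane(C,uv,z,fish=False):
    o,d=rays(C,uv,fish); s=(z-o[2])/d[:,2]; return o+d*s[:,None]
def proj(C,P,fish=False):
    K,Rm,t=C; p=np.atleast_2d(P)@Rm.T+t
    if fish:
        a=np.arctan2(np.hypot(p[:,0],p[:,1]),p[:,2]); r=np.hypot(p[:,0],p[:,1])+1e-12
        return np.c_[K[0,0]*a*p[:,0]/r+K[0,2],K[1,1]*a*p[:,1]/r+K[1,2]]
    return np.c_[K[0,0]*p[:,0]/p[:,2]+K[0,2],K[1,1]*p[:,1]/p[:,2]+K[1,2]]
def cloud(C,dep):
    K,Rm,t=C; v,u=np.mgrid[:dep.shape[0],:dep.shape[1]]
    P=np.dstack([(u-K[0,2])/K[0,0]*dep,(v-K[1,2])/K[1,1]*dep,dep])-t
    W=P@Rm; W[dep<=0]=np.nan; return W
def tri(C1,uv1,C2,uv2):
    o1,d1=rays(C1,uv1);o2,d2=rays(C2,uv2)
    A=np.c_[d1[0],-d2[0]]; s=np.linalg.lstsq(A,o2-o1,rcond=None)[0]
    a=o1+d1[0]*s[0]; b=o2+d2[0]*s[1]; return (a+b)/2,np.linalg.norm(a-b)
def snap(n,name=None,crop=None,k=1):
    C=cal(n); im,d=cams.snapshot(n)
    if name: save(im,name,crop,k)
    return C,im,d
def save(im,name,crop=None,k=1):
    if crop: x0,y0,x1,y1=crop; im=im[y0:y1,x0:x1]
    if k!=1: im=cv2.resize(im,None,fx=k,fy=k,interpolation=cv2.INTER_CUBIC)
    cv2.imwrite(f"pics/{name}.png",im)
def comp(mask,amin=20):
    n,l,s,c=cv2.connectedComponentsWithStats(mask.astype(np.uint8)); return [(l==i,s[i],c[i]) for i in range(1,n) if s[i,4]>=amin]
def yaw(q): # angle of tool -x axis in world (pointing down): 0 = tool x along -X
    M=R.from_quat(q).as_matrix(); return np.degrees(np.arctan2(-M[1,0],-M[0,0]))
def go(x,y,z,yw):
    """delta in tool axes for target TCP pose (tool straight down, tool -x at yaw yw deg)"""
    s=env.state(); M=R.from_quat(s['orientation']).as_matrix()
    c,sn=np.cos(np.radians(yw)),np.sin(np.radians(yw))
    T=np.array([[-c,-sn,0],[-sn,c,0],[0,0,-1]]).T
    T=np.column_stack([[-c,-sn,0],[-sn,c,0],[0,0,-1]])
    d=M.T@(np.array([x,y,z])-s['position'])/1000; w=np.degrees(R.from_matrix(M.T@T).as_rotvec())
    print('delta',np.round(d,4),'ang',np.round(w,2),'| now',np.round(s['position'],1),'yaw',round(yaw(s['orientation']),2),'t',round(s['time_s'],2))
def st():
    s=env.state(); print('t',round(s['time_s'],2),'pos',np.round(s['position'],1),'yaw',round(yaw(s['orientation']),2),'F',np.round(s['contact_force'],1),'T',np.round(s['torque'],2),'w',round(s['grip_width'],1),'q',np.round(s['joint_positions'],2))
E
python3 - <<'E'
from h import *
for n in ['scene','side']:
    C,im,d=snap(n); W=cloud(C,d)
    np.savez(f'{n}0.npz',im=im,d=d,W=W)
    save(im,n+'_a',(150,130,350,280) if n=='scene' else (160,140,360,290),4)
    hsv=cv2.cvtColor(im,cv2.COLOR_BGR2HSV)
    red=((hsv[...,0]<8)|(hsv[...,0]>172))&(hsv[...,1]>170)&(hsv[...,2]>90)
    for m,s,c in comp(red,300):
        cnt=max(cv2.findContours(m.astype(np.uint8),0,2)[0],key=cv2.contourArea)
        p=W[m]; print(n,'red',s[4],c,np.nanmedian(p,0))
    wh=(hsv[...,1]<40)&(hsv[...,2]>130)
    for m,s,c in comp(wh,30):
        p=W[m]; print(n,'white',s,np.round(c),np.round(np.nanmedian(p,0),1),np.round(np.nanpercentile(p[:,2],95)))
E
```

```text
scene red 1135 [215.12246696 117.83876652] [ 338.36460139 -371.32889099   16.98774195]
scene red 4571 [259.40341282 234.98621746] [630.20509962  20.21202139  23.69324995]
scene white [  0   0  50  23 612] [17.  7.] [  430.4 -1188.    171.3] 187.0
scene white [    0     0   352   163 25753] [148.  55.] [   75.9 -1197.6    -4. ] 74.0
scene white [ 404   79  108   95 5581] [461. 125.] [-114.2  253.1    0.7] 4.0
scene white [146  83  11   9  83] [151.  87.] [ 377.  -605.4   59.3] 63.0
scene white [119 100  12  10  94] [125. 104.] [ 489.8 -606.1   59.4] 64.0
scene white [383 101  22  16  77] [394. 111.] [31.4 76.7 62.2] 69.0
scene white [163 136  21  21 263] [173. 145.] [ 511.9 -389.1   19.3] 30.0
scene white [191 147  23  22 281] [202. 157.] [ 500.1 -286.4   20.2] 30.0
scene white [   0  155   47   37 1373] [ 22. 173.] [ 855.6 -618.1   44.1] 47.0
scene white [103 154  29  26 507] [118. 168.] [ 664.3 -461.2    3.4] 7.0
scene white [248 168  93  54 925] [305. 196.] [446.9  55.7  19.2] 24.0
scene white [161 170  30  21 344] [175. 179.] [ 607.6 -286.2   19.6] 30.0
scene white [382 185  28  3
[... 1333 characters left out ...]
-2.494e+02 -2.000e-01] 2.0
side white [ 36 228  41  11 104] [ 55. 235.] [-27.4 -83.2  61.6] 65.0
side white [355 240  15  14 177] [362. 246.] [ 721.9 -303.3   53.6] 56.0
side white [297 257  34  17 449] [313. 265.] [ 595.5 -305.4   18.2] 28.0
side white [254 264  34  21 449] [270. 273.] [ 484.8 -304.9   18.3] 29.0
side white [269 293  37  25 530] [287. 304.] [ 495.1 -406.8   19.6] 28.0
side white [343 297  46  39 954] [366. 315.] [ 660.3 -464.2    2.6] 5.0
side white [ 462  318   50   62 2337] [490. 345.] [ 833.3 -614.6   43.6] 46.0
side white [ 342  355   94   29 1769] [394. 373.] [ 6.569e+02 -6.005e+02 -3.000e-01] 2.0
side white [305 369  20  15 262] [315. 377.] [ 485.3 -608.7   59.6] 61.0
```

```bash
python3 - <<'E'
from h import *
Cs,Cd=cal('scene'),cal('side')
def T(a,b,n): 
    p,e=tri(Cs,[a],Cd,[b]); print(n,np.round(p,1),'gap',round(e,1))
S=lambda x,y:(150+x/4,130+y/4); D=lambda x,y:(160+x/4,140+y/4)
T(S(437,302),D(496,128),'tenon top')
# red ellipse centers on z=24 (ellipse rim top)
for n,C in (('scene',Cs),('side',Cd)):
    im=np.load(n+'0.npz')['im']; hsv=cv2.cvtColor(im,cv2.COLOR_BGR2HSV)
    red=((hsv[...,0]<8)|(hsv[...,0]>172))&(hsv[...,1]>150)&(hsv[...,2]>60)
    for m,s,c in comp(red,900):
        cnt=max(cv2.findContours(m.astype(np.uint8),0,1)[0],key=cv2.contourArea)[:,0]
        h=cv2.convexHull(cnt)[:,0]
        P=plane(C,h,24)
        (cx,cy),r=cv2.minEnclosingCircle(P[:,:2].astype(np.float32)); print(n,'foot',cx,cy,r)
# wrench
T(S(408,160),D(327,385),'hole end')
# other things: brush pot, tray corners
W=np.load('side0.npz')['W'];W2=np.load('scene0.npz')['W']
T((403,284),(241,145),'hub?')
T((395,190),(189,155),'cup')
T((325,285),(289,143),'pot')
T((142,193),(362,246),'jarA');T((156,220),(357,226),'jarB')
E
```

```text
tenon top [609.7   2.3 109.8] gap 1.6
scene foot 339.4097900390625 -373.81787109375 84.31632995605469
scene foot 618.1829223632812 10.231595993041992 115.1468734741211
side foot 606.82568359375 -17.141489028930664 121.394775390625
side foot 321.65966796875 -401.08184814453125 79.43037414550781
hole end [ 448.7 -143.6   14.2] gap 1.1
hub? [550.8 362.   32.4] gap 4.0
cup [348.8 231.5  85.5] gap 4.2
pot [693.5 234.5  85. ] gap 11.6
jarA [ 719.2 -298.8   52. ] gap 7.4
jarB [ 752.9 -211.    40.7] gap 1.0
```

```bash
python3 - <<'E'
from h import *
im=np.load('scene0.npz')['im'];save(im,'scene_b',(300,220,500,370),4)
im=np.load('side0.npz')['im'];save(im,'side_b',(170,100,320,212),5)
E
python3 - <<'E'
from h import *
C=cal('wrist'); K,Rm,t=C; o=-Rm.T@t; s=env.state(); M=R.from_quat(s['orientation']).as_matrix()
print('cam in tool',M.T@(o-s['position']),'cam axis in tool',M.T@Rm.T)
go(440,0,330,0); go(560,0,330,0)
E
```

```text
cam in tool [  68.97610063   -0.21309351 -179.03996684] cam axis in tool [[-6.68363630e-04 -9.71169038e-01 -2.38390967e-01]
 [ 9.99998181e-01 -1.07492608e-03  1.57544776e-03]
 [-1.78627875e-03 -2.38389480e-01  9.71167990e-01]]
delta [-0.418  -0.4874 -0.1245] ang [ -0.03  -0.   -18.21] | now [195.2 593.5 205.2] yaw -18.21 t 0.25
delta [-0.532  -0.4499 -0.1246] ang [ -0.03  -0.   -18.21] | now [195.2 593.5 205.2] yaw -18.21 t 0.25
```

```bash
python3 -m jog '[{"delta_pos":[-0.2,-0.225,-0.125],"angular":[0,0,-9]},{"delta_pos":[-0.2,-0.225,-0.125],"angular":[0,0,-9]},{"delta_pos":[-0.2,-0.225,-0.125],"angular":[0,0,-9]},{"delta_pos":[-0.47,-0.47,-0.125],"angular":[0,0,-18.2]},{"delta_pos":[-0.47,-0.47,-0.125],"angular":[0,0,-18.2]},{"delta_pos":[-0.47,-0.47,-0.125],"angular":[0,0,-18.2]},{"delta_pos":[-0.47,-0.47,-0.125],"angular":[0,0,-18.2]},{"delta_pos":[-0.47,-0.47,-0.125],"angular":[0,0,-18.2]}]'; python3 - <<'E'
from h import *
st(); go(500,0,330,0)
E
```

```text
time_s: 0.92
position: [335.7, 305.1, 282.4]
orientation: [0.0, 1.0, 0.0, 0.0]
contact_force: [1.1, 0.6, 0.3]
grip_width: 93.8
t 0.92 pos [335.7 305.1 282.4] yaw -0.0 F [1.1 0.6 0.3] T [ 0.03 -0.06  0.01] w 93.8 q [-0.92  0.03  0.11  1.92 -0.    1.19  0.77]
delta [-0.1643 -0.3051 -0.0477] ang [ 0.02  0.01 -0.  ] | now [335.7 305.1 282.4] yaw -0.0 t 0.92
```

```bash
python3 -m jog '[{"delta_pos":[-0.165,-0.305,-0.048],"angular":[0,0,0]},{"delta_pos":[-0.165,-0.305,-0.048],"angular":[0,0,0]},{"delta_pos":[-0.165,-0.305,-0.048],"angular":[0,0,0]},{"delta_pos":[-0.165,-0.305,-0.048],"angular":[0,0,0]},{"delta_pos":[-0.165,-0.305,-0.048],"angular":[0,0,0]},{"delta_pos":[-0.165,-0.305,-0.048],"angular":[0,0,0]},{"delta_pos":[-0.165,-0.305,-0.048],"angular":[0,0,0]},{"delta_pos":[-0.165,-0.305,-0.048],"angular":[0,0,0]}]'; python3 -m jog '[{"delta_pos":[0,0,0],"angular":[0,0,0]},{"delta_pos":[0,0,0],"angular":[0,0,0]},{"delta_pos":[0,0,0],"angular":[0,0,0]}]'; python3 - <<'E'
from h import *
st()
C,im,d=snap('wrist'); np.savez('w1.npz',im=im,d=d,K=C[0],R=C[1],t=C[2]); save(im,'w1',None,1.5)
E
```

```text
time_s: 1.58
position: [492.8, 14.6, 328.3]
orientation: [-0.0, 1.0, 0.0, 0.0]
contact_force: [0.4, 0.2, -0.2]
grip_width: 93.9
time_s: 1.83
position: [492.1, 17.1, 327.5]
orientation: [0.0, 1.0, -0.0, -0.0]
contact_force: [-0.3, 0.6, -0.5]
grip_width: 93.8
t 1.83 pos [492.1  17.1 327.5] yaw -0.01 F [-0.3  0.6 -0.5] T [ 0.1  -0.05 -0.01] w 93.8 q [-0.54  0.08  0.48  1.78 -0.04  1.29  1.51]
```

```bash
python3 - <<'E'
from h import *
im=np.load('w1.npz')['im']
save(im,'w1a',(150,95,350,170),4); save(im,'w1b',(180,160,320,280),5); save(im,'w1c',(380,130,490,245),5)
E
python3 - <<'E'
from h import *
f=np.load('w1.npz'); C=(f['K'],f['R'],f['t'])
A=lambda x,y:(150+x/4,95+y/4); B=lambda x,y:(180+x/5,160+y/5); T=lambda x,y:(380+x/5,130+y/5)
P=lambda uv,z:plane(C,[uv],z,True)[0]
tail=P(A(28,168),12); hole=P(A(50,167),18); he=P(A(442,137),18)
print('tail',tail,'hole',hole,'he',he)
d=(he-hole)[:2]; d/=np.linalg.norm(d); print('yaw',np.degrees(np.arctan2(d[1],d[0])))
print('origin from tail', tail[:2]+265*d, 'he dist from tail',np.linalg.norm(he-tail))
for n,p in dict(f1=(600,105),f2=(685,72),m1=(640,205),m2=(715,172),thr1=(600,105),thr2=(632,200),wormA=(540,152),wormB=(575,150),wormC=(548,213),wormD=(585,208)).items(): print(n,np.round(P(A(*p),21),1))
print('tenon top',P(B(345,450),108),[np.round(P(B(*p),106),1) for p in [(309,446),(345,415),(381,440),(348,478)]])
print('nut top corners',[np.round(P(B(*p),40),1) for p in [(318,325),(382,325),(412,360),(300,350)]])
print('foot edge L/R',P(B(50,330),20),P(B(662,330),20),'top',P(B(358,28),22))
print('tray corners',[np.round(P(T(*p),10),1) for p in [(155,18),(525,158),(8,530),(400,548)]])
print('hole corners',[np.round(P(T(*p),38),1) for p in [(315,332),(348,337),(338,380),(306,374)]], 'hub top',[np.round(P(T(*p),38),1) for p in [(300,288),(370,303),(268,398)]])
E
```

```text
tail [ 449.00294873 -155.69716221   12.        ] hole [ 448.66342106 -143.56891081   18.        ] he [439.61400144  22.16929029  18.        ]
yaw 93.12528564230057
origin from tail [434.55528663 108.90870518] he dist from tail 178.2151151217259
f1 [425.7  86.5  21. ]
f2 [411.1 121.8  21. ]
m1 [466.7 103.9  21. ]
m2 [452.3 135.5  21. ]
thr1 [425.7  86.5  21. ]
thr2 [464.7 100.5  21. ]
wormA [445.4  62.1  21. ]
wormB [444.4  76.4  21. ]
wormC [470.5  65.6  21. ]
wormD [468.3  80.9  21. ]
tenon top [610.69520786   4.52671261 108.        ] [array([610.4,  -6.2, 106. ]), array([600.2,   4.6, 106. ]), array([608.3,  15.1, 106. ]), array([620.9,   5.3, 106. ])]
nut top corners [array([596.5,  -6.1,  40. ]), array([596.5,  15.3,  40. ]), array([609.1,  25.3,  40. ]), array([605.5, -12.3,  40. ])]
foot edge L/R [ 606.76957388 -102.72478011   20.        ] [606.6596868 113.9971925  20.       ] top [499.31353484   7.49165063  22.        ]
tray corners [array([438., 297.,  10.]), array([482.3, 496.2,  10. ]), array([634.7, 255.3,  10. ]), array([654.9, 457.8,  10. ])]
hole corners [array([549.4, 366.5,  38. ]), array([551.5, 383.5,  38. ]), array([568.6, 381.8,  38. ]), array([565.9, 365.1,  38. ])] hub top [array([532.4, 356.3,  38. ]), array([538.2, 392.4,  38. ]), array([575. , 348.3,  38. ])]
```

```bash
python3 - <<'E'
from h import *
go(440.2,5.1,100,-87)
E
python3 -m jog '[{"delta_pos":[0.052,-0.012,0.12],"angular":[0,0,-87]},{"delta_pos":[0.052,-0.012,0.12],"angular":[0,0,-87]},{"delta_pos":[0.052,-0.012,0.12],"angular":[0,0,-87]},{"delta_pos":[0.052,-0.012,0.12],"angular":[0,0,-87]},{"delta_pos":[0.052,-0.012,0.12],"angular":[0,0,-87]},{"delta_pos":[0.052,-0.012,0.12],"angular":[0,0,-87]},{"delta_pos":[0.052,-0.012,0.12],"angular":[0,0,-87]},{"delta_pos":[0.052,-0.012,0.12],"angular":[0,0,-87]}]' 0.06 
python3 - <<'E'
from h import *
go(440.2,5.1,100,-87)
E
```

```text
delta [ 0.0517 -0.0125  0.2275] ang [-2.000e-02 -3.000e-02  8.707e+01] | now [492.   17.7 327.5] yaw 0.07 t 1.88
time_s: 2.55
position: [439.9, 6.0, 207.7]
orientation: [-0.483, 0.876, 0.0, 0.0]
contact_force: [-1.1, 0.2, -0.8]
grip_width: 59.8
delta [ 0.0006 -0.0007  0.1077] ang [ 2.0000e-02 -1.0000e-02  1.4478e+02] | now [439.9   6.  207.7] yaw 57.78 t 2.55
```

```bash
python3 -m jog '[{"delta_pos":[0,0,0],"angular":[0,0,60]},{"delta_pos":[0,0,0],"angular":[0,0,60]},{"delta_pos":[0,0,0],"angular":[0,0,60]},{"delta_pos":[0,0,0],"angular":[0,0,60]},{"delta_pos":[0,0,0],"angular":[0,0,60]},{"delta_pos":[0,0,0],"angular":[0,0,60]},{"delta_pos":[0,0,0],"angular":[0,0,60]},{"delta_pos":[0,0,0],"angular":[0,0,60]}]'
python3 -m jog '[{"delta_pos":[0,0,0],"angular":[0,0,57]},{"delta_pos":[0,0,0],"angular":[0,0,57]},{"delta_pos":[0,0,0],"angular":[0,0,57]},{"delta_pos":[0,0,0],"angular":[0,0,57]},{"delta_pos":[0,0,0],"angular":[0,0,57]},{"delta_pos":[0,0,0],"angular":[0,0,57]},{"delta_pos":[0,0,0],"angular":[0,0,57]},{"delta_pos":[0,0,0],"angular":[0,0,57]}]'
python3 - <<'E'
from h import *
st();go(440.2,5.1,60,-87)
E
```

```text
time_s: 3.22
position: [440.0, 6.0, 207.7]
orientation: [0.002, 1.0, 0.0, -0.0]
contact_force: [-1.3, -0.1, 0.2]
grip_width: 60.3
time_s: 3.88
position: [439.9, 6.0, 207.7]
orientation: [0.479, 0.878, 0.0, -0.0]
contact_force: [-0.3, 0.3, 0.2]
grip_width: 60.3
t 3.88 pos [439.9   6.  207.7] yaw -57.23 F [-0.3  0.3  0.2] T [-0.    0.04  0.01] w 60.3 q [-0.59  0.08  0.54  2.06 -0.05  1.01  0.54]
delta [-0.0009 -0.0003  0.1477] ang [-0.000e+00 -2.000e-02  2.977e+01] | now [439.9   6.  207.7] yaw -57.23 t 3.88
```

```bash
python3 -m jog '[{"delta_pos":[0,0,0.12],"angular":[0,0,29.8]},{"delta_pos":[0,0,0.12],"angular":[0,0,29.8]},{"delta_pos":[0,0,0.12],"angular":[0,0,29.8]},{"delta_pos":[0,0,0.12],"angular":[0,0,29.8]},{"delta_pos":[0,0,0.12],"angular":[0,0,29.8]},{"delta_pos":[0,0,0.12],"angular":[0,0,29.8]}]'
python3 - <<'E'
from h import *
st()
C,im,d=snap('wrist'); np.savez('w2.npz',im=im,d=d,K=C[0],R=C[1],t=C[2]); save(im,'w2',None,1.5)
go(440.2,5.1,6,-87)
E
```

```text
time_s: 4.38
position: [440.3, 5.6, 87.9]
orientation: [0.686, 0.728, -0.0, -0.0]
contact_force: [0.1, -0.2, 0.6]
grip_width: 59.8
t 4.38 pos [440.3   5.6  87.9] yaw -86.6 F [ 0.1 -0.2  0.6] T [-0.05  0.01 -0.03] w 59.8 q [-0.59  0.3   0.58  2.18 -0.24  0.73  0.21]
delta [-0.0004 -0.0007  0.0824] ang [ 0.07 -0.02  0.5 ] | now [440.8   5.5  88.4] yaw -86.5 t 4.43
```

```bash
python3 - <<'E'
from h import *
im=np.load('w2.npz')['im']
save(im,'w2a',(205,35,335,195),4.6); save(im,'w2b',(385,170,505,260),6)
E
python3 - <<'E'
from h import *
f=np.load('w2.npz'); C=(f['K'],f['R'],f['t'])
A=lambda x,y:(205+x/4.6,35+y/4.6); B=lambda x,y:(385+x/6,170+y/6)
P=lambda uv,z:plane(C,[uv],z,True)[0]
c=np.array([P(B(*p),40)[:2] for p in [(348,170),(262,222),(242,340),(315,388)]]); print(np.round(c,1))
for i in range(3):
    e=c[i+1]-c[i]; print('edge len',np.linalg.norm(e),'normal',np.degrees(np.arctan2(e[1],e[0]))-90, 'mid',(c[i]+c[i+1])/2)
c1=[P(B(*p),40)[:2] for p in [(348,170),(315,388)]]; print('opp corners center',(c[0]+c[3])/2, np.linalg.norm(c[0]-c[3]))
(cx,r)=cv2.minEnclosingCircle(c.astype(np.float32));print(cx,r)
# wrench
for n,p,z in [('f1',(190,328),21),('f2',(140,150),21),('m1',(382,275),21),('m2',(335,105),21),('ftip',(105,128),21),('mtip',(372,60),21),('w1',(283,400),24),('w2',(415,365),24),('w3',(435,465),24),('w4',(305,500),24)]:
    print(n,np.round(P(A(*p),z),1))
# handle edges from image rows
im=f['im']; g=cv2.cvtColor(im,cv2.COLOR_BGR2GRAY).astype(float)
ps=[]
for v in range(186,262,6):
    row=g[v,235:285]; on=np.where(row>120)[0]+235
    if len(on): a=P((on.min()-.5,v),18);b=P((on.max()+.5,v),18); ps.append(((a+b)/2)[:2]); w=np.linalg.norm(a-b)
ps=np.array(ps); vx,vy,x0,y0=cv2.fitLine(ps.astype(np.float32),cv2.DIST_HUBER,0,.01,.01).ravel()
print('handle dir',np.degrees(np.arctan2(vy,vx)),x0,y0,'w',w)
E
```

```text
[[608.7  21.7]
 [593.9  12.9]
 [594.7  -5.9]
 [611.5 -13.7]]
edge len 17.228308661637914 normal -239.24162888722256 mid [601.26872261  17.34178402]
edge len 18.832812015736494 normal -177.37266606421034 mid [594.29795062   3.52983728]
edge len 18.51986602709511 normal -115.14257736466288 mid [603.11217962  -9.81095889]
opp corners center [610.08295161   4.00098785] 35.60461112074385
(609.2478637695312, 3.9345479011535645) 17.822099685668945
f1 [426.2  84.7  21. ]
f2 [415.4 116.8  21. ]
m1 [459.7  96.5  21. ]
m2 [449.5 127.2  21. ]
ftip [408.9 120.7  21. ]
mtip [455.7 136.2  21. ]
w1 [443.4  72.8  24. ]
w2 [466.3  80.7  24. ]
w3 [471.1  63.1  24. ]
w4 [448.4  55.2  24. ]
handle dir -88.18025 442.26514 -14.237522 w 33.49428662393682
```

```bash
python3 -m jog '[{"delta_pos":[0,0,0.04],"angular":[0,0,0]},{"delta_pos":[0,0,0.075],"angular":[0,0,0.3]},{"delta_pos":[0,0,0.082],"angular":[0,0,0.3]},{"delta_pos":[0,0,0.082],"angular":[0,0,0.3]},{"delta_pos":[0,0,0.082],"angular":[0,0,0.3]}]'
python3 - <<'E'
from h import *
st()
E
python3 -m jog '[{"delta_pos":[0,0,0],"angular":[0,0,0]},{"delta_pos":[0,0,0],"angular":[0,0,0]},{"delta_pos":[0,0,0],"angular":[0,0,0]},{"delta_pos":[0,0,0],"angular":[0,0,0]},{"delta_pos":[0,0,0],"angular":[0,0,0]},{"delta_pos":[0,0,0],"angular":[0,0,0]}]' 0.015
python3 - <<'E'
from h import *
st()
E
```

```text
time_s: 4.85
position: [441.0, 4.7, 7.0]
orientation: [0.688, 0.725, 0.0, 0.0]
contact_force: [-0.0, -1.0, -0.1]
grip_width: 59.9
t 4.85 pos [441.    4.7   7. ] yaw -87.01 F [-0.  -1.  -0.1] T [-0.06  0.02  0.06] w 59.9 q [-0.48  0.46  0.48  2.21 -0.4   0.55  0.35]
time_s: 5.35
position: [440.4, 4.7, 5.9]
orientation: [0.689, 0.725, 0.0, 0.0]
contact_force: [1.4, -0.1, -1.2]
grip_width: 23.6
t 5.35 pos [440.4   4.7   5.9] yaw -87.1 F [ 1.4 -0.1 -1.2] T [-0.1 -0.3  0.2] w 23.6 q [-0.48  0.47  0.47  2.21 -0.41  0.55  0.35]
```

```bash
python3 -m jog '[{"delta_pos":[0,0,-0.04],"angular":[0,0,0]},{"delta_pos":[0,0,-0.08],"angular":[0,0,0]},{"delta_pos":[0,0,-0.12],"angular":[0,0,0]},{"delta_pos":[0,0,-0.13],"angular":[0,0,0]},{"delta_pos":[0,0,-0.13],"angular":[0,0,0]}]'
python3 - <<'E'
from h import *
st()
yw=77.5; O=np.array([606.6,2.4]); u=np.array([np.cos(np.radians(yw)),np.sin(np.radians(yw))])
p=O-104.2*u; print(p); go(p[0],p[1],136,yw-180)
E
```

```text
time_s: 5.77
position: [441.6, 5.3, 137.8]
orientation: [0.689, 0.725, 0.002, 0.001]
contact_force: [1.3, 0.0, -5.1]
grip_width: 23.7
t 5.77 pos [441.6   5.3 137.8] yaw -87.07 F [ 1.3  0.  -5.1] T [-0.25 -0.03  0.06] w 23.7 q [-0.66  0.2   0.65  2.14 -0.17  0.84  0.14]
[584.04699223 -99.33004394]
delta [-0.1118  0.1369  0.0021] ang [ 0.23 -0.13 15.43] | now [441.6   5.3 137.8] yaw -87.07 t 5.77
```

```bash
python3 -m jog '[{"delta_pos":[-0.112,0.137,0],"angular":[0,0,15.4]},{"delta_pos":[-0.112,0.137,0],"angular":[0,0,15.4]},{"delta_pos":[-0.112,0.137,0],"angular":[0,0,15.4]},{"delta_pos":[-0.112,0.137,0],"angular":[0,0,15.4]},{"delta_pos":[-0.112,0.137,0],"angular":[0,0,15.4]},{"delta_pos":[-0.112,0.137,0],"angular":[0,0,15.4]},{"delta_pos":[-0.112,0.137,0],"angular":[0,0,15.4]}]'
python3 - <<'E'
from h import *
st(); go(584,-99.3,136,-102.5)
C,im,d=snap('wrist'); np.savez('w3.npz',im=im,d=d,K=C[0],R=C[1],t=C[2]); save(im,'w3',None,1.5)
E
```

```text
time_s: 6.35
position: [581.6, -100.8, 132.8]
orientation: [0.78, 0.625, -0.002, -0.001]
contact_force: [-0.1, 0.1, -4.4]
grip_width: 23.7
t 6.35 pos [ 581.6 -100.8  132.8] yaw -102.57 F [-0.1  0.1 -4.4] T [-0.13  0.14 -0.03] w 23.7 q [-0.38  0.51  0.66  1.78 -0.37  0.98  0.22]
delta [ 0.002   0.002  -0.0032] ang [-0.21  0.07 -0.07] | now [ 581.6 -100.8  132.8] yaw -102.57 t 6.35
```

```bash
python3 - <<'E'
from h import *
im=np.load('w3.npz')['im']
save(im,'w3a',(190,5,360,185),3.3)
E
python3 - <<'E'
from h import *
f=np.load('w3.npz'); C=(f['K'],f['R'],f['t'])
A=lambda x,y:(190+x/3.3,5+y/3.3)
P=lambda uv,z:plane(C,[uv],z,True)[0]
z=133-3+18
t=np.array([P(A(*p),106)[:2] for p in [(235,150),(298,185),(265,238),(203,206)]])
print('tenon',np.round(t,1),t.mean(0),[np.degrees(np.arctan2(*(t[(i+1)%4]-t[i])[::-1])) for i in range(4)],[np.linalg.norm(t[(i+1)%4]-t[i]) for i in range(4)])
n=[np.round(P(A(*p),40)[:2],1) for p in [(180,225),(187,285),(300,205),(312,248)]]; print('nut corners',n)
f1,f2,m1,m2=[P(A(*p),z)[:2] for p in [(165,308),(113,128),(362,255),(318,88)]]
th=[P(A(*p),z)[:2] for p in [(165,308),(395,255)]]
print(f1,f2,m1,m2)
a=lambda v:np.degrees(np.arctan2(v[1],v[0]))
print('angles',a(f2-f1),a(m2-m1),a(th[1]-th[0]))
yw=np.radians(77.4+15); mx=np.array([np.cos(yw),np.sin(yw)]); my=np.array([-mx[1],mx[0]])
print('gap',(f1-m1)@my,(f2-m2)@my)
O=f1+20*mx-16*my; print('O',O, 'nut in mouth', (t.mean(0)-O)@mx,(t.mean(0)-O)@my)
E
```

```text
tenon [[609.3  13.4]
 [620.4   3.2]
 [611.2  -6.6]
 [600.2   2.9]] [610.25655007   3.2245953 ] [np.float64(-42.55987293460409), np.float64(-133.32879104349425), np.float64(139.2610877792394), np.float64(48.94140553732248)] [np.float64(15.085112251011187), np.float64(13.453938169784626), np.float64(14.547222663161154), np.float64(13.91976325726858)]
nut corners [array([593.8,  10.8]), array([592. ,  -6.1]), array([627.2,   9.3]), array([627.7,  -3.3])]
[589.63458645 -20.04729686] [587.93683909  12.36824883] [623.44685692 -18.12285347] [622.80416004  11.85107738]
angles 92.99809734684455 91.22833996169278 1.336854625017423
gap 33.863198682868976 34.81507949331634
O [604.78303866   0.6051702 ] nut in mouth 2.3879205450572396 -5.578400346582019
```

```bash
python3 - <<'E'
from h import *
f=np.load('w3.npz'); C=(f['K'],f['R'],f['t']); d=f['d']
A=lambda x,y:(190+x/3.3,5+y/3.3)
o,_=rays(C,[(0,0)],True); print('cam',o)
def pt(p):
    u,v=A(*p); u,v=int(round(u)),int(round(v))
    dd=np.median([x for x in d[v-1:v+2,u-1:u+2].ravel() if x>0])
    oo,r=rays(C,[(u,v)],True); zc=(r[0]@C[1].T)[2]; return oo+r[0]*dd/zc
for n,p in dict(body=(190,460),fj=(90,250),mj=(410,190),mj2=(460,285),worm=(345,420),worm2=(330,420),tenon=(250,190),nut=(195,265),red=(250,60),handle=(250,560)).items(): print(n,np.round(pt(p),1))
f2=np.load('w2.npz');C=(f2['K'],f2['R'],f2['t']); d=f2['d']
A=lambda x,y:(205+x/4.6,35+y/4.6)
for n,p in dict(body=(200,480),fj=(120,280),mj=(430,200),mat=(250,250),bench=(560,300)).items(): print(n,np.round(pt(p),1))
E
```

```text
cam [597.05909211 -33.73602283 311.80950418]
body [588.2 -45.8 145.7]
fj [579.1  -7.  144.4]
mj [634.8  -8.1 143.1]
mj2 [640.4 -25.5 141. ]
worm [615.2 -44.7 146.8]
worm2 [612.3 -44.1 148. ]
tenon [610.4   3.5 108. ]
nut [595.4  -0.9  40.4]
red [625.   59.4  23.7]
handle [594.2 -65.2 146.2]
body [429.   57.7  20.6]
fj [413.2  92.7  21.7]
mj [467.  111.3  21.1]
mat [435.6 101.7   2.1]
bench [4.973e+02 9.700e+01 4.000e-01]
```

```bash
python3 - <<'E'
from h import *
f=np.load('w3.npz'); C=(f['K'],f['R'],f['t'])
A=lambda x,y:(190+x/3.3,5+y/3.3)
P=lambda uv,z:plane(C,[uv],z,True)[0]
f1,f2,m1,m2=[P(A(*p),z)[:2] for p,z in [((165,308),144.5),((113,128),143.5),((362,255),143),((318,88),142)]]
a=lambda v:np.degrees(np.arctan2(v[1],v[0])); print(a(f2-f1),a(m2-m1))
yw=np.radians(77.4+15); mx=np.array([np.cos(yw),np.sin(yw)]); my=np.array([-mx[1],mx[0]])
nut=np.array([610.0,3.5])
for q in (f1,f2,m1,m2): print((q-nut)@mx,(q-nut)@my)
E
```

```text
93.06816532754146 90.92855513318737
-22.374963346995802 21.479855323735382
11.060289480473088 21.86978438348545
-21.72456403297765 -13.354281163226776
9.436376858693425 -14.154718646223683
```

```bash
python3 -m jog '[{"delta_pos":[0,0,0],"angular":[0,0,0]},{"delta_pos":[0,0,0],"angular":[0,0,0]}]'; python3 - <<'E'
from h import *
st(); go(585.5,-100.3,133,-102.5)
E
```

```text
time_s: 6.57
position: [582.2, -99.4, 135.2]
orientation: [0.78, 0.626, -0.0, -0.0]
contact_force: [-0.2, 0.3, -5.8]
grip_width: 23.8
t 6.57 pos [582.2 -99.4 135.2] yaw -102.46 F [-0.2  0.3 -5.8] T [-0.15  0.16 -0.02] w 23.8 q [-0.38  0.51  0.67  1.78 -0.37  0.98  0.21]
delta [-0.0002  0.0034  0.0022] ang [-0.05 -0.03  0.04] | now [582.2 -99.4 135.2] yaw -102.46 t 6.57
```

```bash
python3 -m jog '[{"delta_pos":[0,0.0034,0],"angular":[0,0,0]},{"delta_pos":[0,0.0034,0.03],"angular":[0,0,0]},{"delta_pos":[0,0.0034,0.06],"angular":[0,0,0]},{"delta_pos":[0,0.0034,0.082],"angular":[0,0,0]},{"delta_pos":[0,0.0034,0.082],"angular":[0,0,0]},{"delta_pos":[0,0.0034,0.082],"angular":[0,0,0]},{"delta_pos":[0,0.0034,0.082],"angular":[0,0,0]}]'
python3 - <<'E'
from h import *
st()
C,im,d=snap('wrist'); np.savez('w4.npz',im=im,d=d,K=C[0],R=C[1],t=C[2]); save(im,'w4a',(190,5,360,185),3.3)
E
```

```text
time_s: 7.15
position: [587.0, -101.2, 55.2]
orientation: [0.78, 0.626, 0.001, 0.001]
contact_force: [-0.8, -0.7, -4.2]
grip_width: 24.0
t 7.15 pos [ 587.  -101.2   55.2] yaw -102.51 F [-0.8 -0.7 -4.2] T [-0.15  0.13  0.02] w 24.0 q [-0.33  0.62  0.6   1.82 -0.46  0.84  0.28]
```

```bash
python3 - <<'E'
from h import *
f=np.load('w4.npz'); C=(f['K'],f['R'],f['t']); d=f['d']
A=lambda x,y:(190+x/3.3,5+y/3.3)
P=lambda uv,z:plane(C,[uv],z,True)[0]
def pt(p):
    u,v=A(*p); u,v=int(round(u)),int(round(v))
    dd=np.median([x for x in d[v-1:v+2,u-1:u+2].ravel() if x>0])
    oo,r=rays(C,[(u,v)],True); zc=(r[0]@C[1].T)[2]; return oo+r[0]*dd/zc
for n,p in dict(body=(190,460),fj=(90,250),mj=(410,190),worm2=(330,420),tenon=(230,90)).items(): print(n,np.round(pt(p),1))
zb=pt((90,250))[2]
f1,f2,m1,m2=[P(A(*p),z)[:2] for p,z in [((165,308),zb),((113,128),zb-.5),((362,255),zb-.5),((318,88),zb-1)]]
n=np.array([P(A(*p),40)[:2] for p in [(130,165),(160,250),(235,272),(312,225),(292,130)]])
t=np.array([P(A(*p),z)[:2] for p,z in [((200,27),108),((298,75),107),((243,165),106),((147,122),106)]]);print('tenon',t.mean(0))
yw=np.radians(77.5+15); mx=np.array([np.cos(yw),np.sin(yw)]); my=np.array([-mx[1],mx[0]])
nut=np.array([610.0,3.5])
for q in (f1,f2,m1,m2): print('jaw',(q-nut)@mx,(q-nut)@my)
for q in n: print('nut',(q-nut)@mx,(q-nut)@my)
e=n[1]-n[0];print(np.degrees(np.arctan2(e[1],e[0])));e=n[4]-n[3];print(np.degrees(np.arctan2(e[1],e[0])))
E
```

```text
body [593.4 -46.2  68.4]
fj [584.3  -7.3  66.4]
mj [639.9  -8.5  66.3]
worm2 [617.6 -44.4  70.4]
tenon [610.9   3.3 107.7]
tenon [609.60223242   2.8032391 ]
jaw -22.88554948944237 16.34875188125274
jaw 10.512617641263553 16.69417757493279
jaw -22.32642875445849 -18.466763160560724
jaw 8.648951081081249 -19.203951129328903
nut 9.340746041587728 16.417726267944236
nut -9.141381578007486 15.221408696687986
nut -17.30570518568189 2.2376018056840783
nut -11.868719769256918 -14.84808376972104
nut 8.06074529422871 -16.21208635601974
-83.79650538142997
88.58469639889096
```

```bash
python3 -m jog '[{"delta_pos":[0,0,0],"angular":[0,0,0]},{"delta_pos":[0,0,0],"angular":[0,0,0]}]' >/dev/null; python3 - <<'E'
from h import *
st(); go(585.8,-99.2,30,-102.5)
E
```

```text
t 7.37 pos [ 586.8 -101.    54.9] yaw -102.5 F [-0.3 -0.4 -5.4] T [-0.13  0.19 -0.01] w 23.8 q [-0.33  0.62  0.6   1.82 -0.46  0.84  0.28]
delta [ 0.0015 -0.0014  0.0249] ang [ 0.1  -0.02  0.  ] | now [ 586.8 -101.    54.9] yaw -102.5 t 7.37
```

```bash
python3 -m jog '[{"delta_pos":[0.0015,-0.0014,0],"angular":[0,0,0]},{"delta_pos":[0.0015,-0.0014,0.008],"angular":[0,0,0]},{"delta_pos":[0.0015,-0.0014,0.014],"angular":[0,0,0]},{"delta_pos":[0.0015,-0.0014,0.02],"angular":[0,0,0]},{"delta_pos":[0.0015,-0.0014,0.022],"angular":[0,0,0]},{"delta_pos":[0.0015,-0.0014,0.022],"angular":[0,0,0]},{"delta_pos":[0.0015,-0.0014,0.022],"angular":[0,0,0]}]'
python3 - <<'E'
from h import *
st()
C,im,d=snap('wrist'); np.savez('w5.npz',im=im,d=d,K=C[0],R=C[1],t=C[2]); save(im,'w5a',(190,5,360,185),3.3)
A=lambda x,y:(190+x/3.3,5+y/3.3)
def pt(p):
    u,v=A(*p); u,v=int(round(u)),int(round(v))
    dd=np.median([x for x in d[v-1:v+2,u-1:u+2].ravel() if x>0])
    oo,r=rays(C,[(u,v)],True); zc=(r[0]@C[1].T)[2]; return oo+r[0]*dd/zc
for n,p in dict(body=(190,460),fj=(90,250),mj=(410,190),worm2=(330,420),tenon=(230,90)).items(): print(n,np.round(pt(p),1))
E
```

```text
time_s: 7.95
position: [585.1, -99.4, 31.5]
orientation: [0.78, 0.626, -0.0, -0.0]
contact_force: [0.6, -0.3, -5.1]
grip_width: 23.8
t 7.95 pos [585.1 -99.4  31.5] yaw -102.52 F [ 0.6 -0.3 -5.1] T [-0.12  0.19  0.02] w 23.8 q [-0.31  0.65  0.58  1.83 -0.48  0.8   0.29]
body [591.4 -44.4  44. ]
fj [582.3  -5.5  42.9]
mj [638.1  -6.6  42. ]
worm2 [615.6 -42.6  47. ]
tenon [607.3  -2.  107.6]
```

```bash
python3 -m jog '[{"delta_pos":[0,0,0.001],"angular":[0,0,0]},{"delta_pos":[0,0,0.002],"angular":[0,0,0]},{"delta_pos":[0,0,0.003],"angular":[0,0,0]},{"delta_pos":[0,0,0.003],"angular":[0,0,0]}]'
python3 - <<'E'
from h import *
st()
E
```

```text
time_s: 8.33
position: [585.2, -99.5, 28.8]
orientation: [0.78, 0.626, 0.0, 0.0]
contact_force: [-0.3, -2.1, -1.0]
grip_width: 23.6
t 8.33 pos [585.2 -99.5  28.8] yaw -102.52 F [-0.3 -2.1 -1. ] T [-0.2   0.08 -0.01] w 23.6 q [-0.31  0.66  0.57  1.83 -0.48  0.79  0.3 ]
```

```bash
python3 -m jog '[{"delta_pos":[0,0,0],"angular":[0,0,0]},{"delta_pos":[0,0,0],"angular":[0,0,0]},{"delta_pos":[0,0,0],"angular":[0,0,0]}]' 0.06
python3 -m jog '[{"delta_pos":[0,0,-0.03],"angular":[0,0,0]},{"delta_pos":[0,0,-0.055],"angular":[0,0,0]},{"delta_pos":[0,0,-0.055],"angular":[0,0,0]},{"delta_pos":[0,0,-0.055],"angular":[0,0,0]},{"delta_pos":[0,0,-0.055],"angular":[0,0,0]}]' 0
python3 - <<'E'
from h import *
st()
C,im,d=snap('wrist'); np.savez('w6.npz',im=im,d=d,K=C[0],R=C[1],t=C[2]); save(im,'w6',None,1.5)
E
```

```text
time_s: 8.58
position: [585.4, -99.2, 29.0]
orientation: [0.78, 0.626, 0.0, 0.0]
contact_force: [0.4, -0.4, -0.1]
grip_width: 40.1
time_s: 9.0
position: [585.0, -98.9, 83.4]
orientation: [0.78, 0.626, 0.0, -0.0]
contact_force: [0.4, 0.5, -0.6]
grip_width: 13.6
t 9.0 pos [585.  -98.9  83.4] yaw -102.49 F [ 0.4  0.5 -0.6] T [-0.05  0.08  0.01] w 13.6 q [-0.35  0.58  0.63  1.81 -0.43  0.89  0.25]
```

```bash
python3 - <<'E'
from h import *
f=np.load('w6.npz'); C=(f['K'],f['R'],f['t']);d=f['d']; save(f['im'],'w6a',(190,15,350,195),3.3)
def pt(u,v):
    dd=d[v,u]; oo,r=rays(C,[(u,v)],True); zc=(r[0]@C[1].T)[2]; return oo+r[0]*dd/zc
pts=np.array([pt(u,v) for v in range(110,152) for u in range(262,312)])
m=(pts[:,2]>43.0)&(pts[:,2]<49); print(pts[m].mean(0),m.sum(), np.percentile(pts[m],[2,98],axis=0))
print(np.round(pt(240,150),1),np.round(pt(225,90),1),np.round(pt(305,85),1))
go(613,-42,60,-87.5)
E
```

```text
[618.0056857  -42.65071187  46.40319213] 1369 [[599.83305008 -60.20132516  43.28670855]
 [635.34350471 -27.72559524  48.88567739]]
[582.2 -50.6  45.7] [581.7  -5.6  48.8] [638.  -14.2  50.1]
delta [0.0618 0.0153 0.023 ] ang [ -0.05  -0.   -15.  ] | now [584.7 -99.   83. ] yaw -102.5 t 9.05
```

```bash
python3 - <<'E'
from h import *
C,im,d=snap('side','s6',(200,130,340,250),5)
C,im,d=snap('wrist');
def pt(u,v):
    dd=d[v,u]; oo,r=rays(C,[(u,v)],True); zc=(r[0]@C[1].T)[2]; return oo+r[0]*dd/zc
print(np.round(pt(240,150),1),np.round(pt(225,90),1),np.round(pt(305,85),1),np.round(pt(258,207),1))
E
```

```text
[581.7 -50.8  44.2] [581.1  -5.4  45.7] [638.3 -14.   45.5] [584.7 -98.4  36.9]
```

```bash
python3 - <<'E'
from h import *
f=np.load('w6.npz'); C=(f['K'],f['R'],f['t'])
for z in (45.5,48): print(plane(C,[(287.6,131.7)],z,True))
go(617.5,-42,60,-87.5)
E
```

```text
[[619.02320943 -44.93044885  45.5       ]]
[[618.79985518 -44.78099184  48.        ]]
delta [0.0629 0.0197 0.0228] ang [-7.000e-02  1.000e-02 -1.501e+01] | now [584.6 -99.1  82.9] yaw -102.51 t 9.15
```

```bash
python3 - <<'E'
from h import *
go(619,-54,55,-87.5)
E
python3 -m jog '[{"delta_pos":[0.0515,0.0238,-0.01],"angular":[0,0,-15]},{"delta_pos":[0.0515,0.0238,0],"angular":[0,0,-15]},{"delta_pos":[0.0515,0.0238,0.022],"angular":[0,0,-15]},{"delta_pos":[0.0515,0.0238,0.026],"angular":[0,0,-15]},{"delta_pos":[0.0515,0.0238,0.026],"angular":[0,0,-15]},{"delta_pos":[0.0515,0.0238,0.026],"angular":[0,0,-15]}]'
python3 - <<'E'
from h import *
st();go(619,-54,46,-87.5)
C,im,d=snap('wrist','w7',None,1.5)
E
```

```text
delta [0.0515 0.0238 0.0278] ang [-7.000e-02  1.000e-02 -1.501e+01] | now [584.6 -99.1  82.9] yaw -102.51 t 9.15
time_s: 9.65
position: [619.0, -55.1, 57.8]
orientation: [0.692, 0.721, -0.001, -0.0]
contact_force: [-0.3, -0.7, 0.3]
grip_width: 0.4
t 9.65 pos [619.  -55.1  57.8] yaw -87.65 F [-0.3 -0.7  0.3] T [-0.05  0.08 -0.03] w 0.4 q [-0.35  0.64  0.53  1.75 -0.41  0.87  0.41]
delta [0.0011 0.0001 0.0118] ang [-0.06  0.04 -0.15] | now [619.  -55.1  57.8] yaw -87.65 t 9.65
```

```bash
python3 -m jog '[{"delta_pos":[0.004,0,0.006],"angular":[0,0,0]},{"delta_pos":[0.004,0,0.010],"angular":[0,0,0]},{"delta_pos":[0.004,0,0.012],"angular":[0,0,0]},{"delta_pos":[0.004,0,0.012],"angular":[0,0,0]}]'
python3 -m jog '[{"delta_pos":[0,0,0.001],"angular":[0,0,0]},{"delta_pos":[0,0,0.001],"angular":[0,0,0]}]'
python3 -m jog '[{"delta_pos":[0,0,0.001],"angular":[0,0,0]},{"delta_pos":[0,0,0.001],"angular":[0,0,0]}]'

```

```text
time_s: 10.03
position: [619.3, -49.8, 45.7]
orientation: [0.692, 0.722, 0.0, -0.0]
contact_force: [-1.3, 2.5, 4.3]
grip_width: 0.4
time_s: 10.2
position: [619.4, -49.8, 45.3]
orientation: [0.692, 0.722, 0.0, -0.0]
contact_force: [-5.3, 2.7, 13.7]
grip_width: 0.7
time_s: 10.37
position: [619.5, -49.9, 45.0]
orientation: [0.692, 0.722, 0.001, -0.0]
contact_force: [-8.9, 2.8, 24.3]
grip_width: 0.2
```

```bash
python3 -m jog '[{"delta_pos":[0,0,-0.0012],"angular":[0,0,0]},{"delta_pos":[0.003,0,-0.0012],"angular":[0,0,0]},{"delta_pos":[0.006,0,-0.0012],"angular":[0,0,0]}]'
python3 -m jog '[{"delta_pos":[0.003,0,0],"angular":[0,0,0]},{"delta_pos":[0.006,0,0],"angular":[0,0,0]},{"delta_pos":[0.009,0,0],"angular":[0,0,0]}]'
python3 - <<'E'
from h import *
st()
C,im,d=snap('wrist','w8',(180,90,330,240),4)
E
```

```text
time_s: 10.62
position: [619.3, -44.9, 45.5]
orientation: [0.692, 0.722, 0.0, 0.001]
contact_force: [-3.3, -3.7, 9.1]
grip_width: 0.6
time_s: 10.87
position: [618.9, -36.0, 45.5]
orientation: [0.692, 0.722, -0.0, 0.001]
contact_force: [-2.1, -4.2, 7.7]
grip_width: 0.5
t 10.87 pos [618.9 -36.   45.5] yaw -87.56 F [-2.1 -4.2  7.7] T [-0.94  0.55 -0.01] w 0.5 q [-0.37  0.65  0.52  1.76 -0.42  0.84  0.39]
```

```bash
for i in 1 2; do python3 -m jog '[{"delta_pos":[0,0,-0.005],"angular":[0,0,0]},{"delta_pos":[-0.017,0,-0.005],"angular":[0,0,0]},{"delta_pos":[-0.017,0,-0.001],"angular":[0,0,0]},{"delta_pos":[-0.017,0,0.0002],"angular":[0,0,0]},{"delta_pos":[-0.013,0,0.0002],"angular":[0,0,0]},{"delta_pos":[-0.008,0,0.0002],"angular":[0,0,0]},{"delta_pos":[-0.004,0,0.0002],"angular":[0,0,0]},{"delta_pos":[0,0,0.0002],"angular":[0,0,0]}]'; done
python3 - <<'E'
from h import *
st()
C,im,d=snap('wrist','w9',(180,90,330,240),4)
E
```

```text
time_s: 11.58
position: [618.8, -35.4, 45.3]
orientation: [0.692, 0.722, -0.0, 0.0]
contact_force: [-2.2, -3.5, 8.3]
grip_width: 0.3
time_s: 12.25
position: [619.6, -35.2, 45.3]
orientation: [0.692, 0.722, 0.0, 0.001]
contact_force: [2.8, -4.2, 9.2]
grip_width: 0.3
t 12.25 pos [619.6 -35.2  45.3] yaw -87.55 F [ 2.8 -4.2  9.2] T [-0.96 -0.43  0.05] w 0.3 q [-0.38  0.66  0.52  1.76 -0.42  0.84  0.39]
```

```bash
for i in 1 2; do python3 -m jog '[{"delta_pos":[0,0,-0.005],"angular":[0,0,0]},{"delta_pos":[-0.017,0,-0.005],"angular":[0,0,0]},{"delta_pos":[-0.017,0,-0.001],"angular":[0,0,0]},{"delta_pos":[-0.017,0,0.0002],"angular":[0,0,0]},{"delta_pos":[-0.013,0,0.0002],"angular":[0,0,0]},{"delta_pos":[-0.008,0,0.0002],"angular":[0,0,0]},{"delta_pos":[-0.004,0,0.0002],"angular":[0,0,0]},{"delta_pos":[0,0,0.0002],"angular":[0,0,0]}]'; done
python3 - <<'E'
from h import *
st()
C,im,d=snap('wrist','w10',(180,90,330,240),4)
E
```

```text
time_s: 12.97
position: [619.6, -36.5, 45.3]
orientation: [0.692, 0.722, 0.0, 0.002]
contact_force: [1.2, -9.4, 11.0]
grip_width: 0.4
time_s: 13.63
position: [619.8, -37.1, 45.2]
orientation: [0.692, 0.722, 0.0, 0.002]
contact_force: [1.0, -10.8, 14.0]
grip_width: 0.2
t 13.63 pos [619.8 -37.1  45.2] yaw -87.64 F [  1.  -10.8  14. ] T [-2.83 -0.25 -0.01] w 0.2 q [-0.37  0.66  0.53  1.76 -0.42  0.84  0.39]
```

```bash
python3 - <<'E'
from h import *
go(585,-110,90,-102.5)
E
python3 -m jog '[{"delta_pos":[0,0,-0.04],"angular":[0,0,0]},{"delta_pos":[-0.071,-0.037,-0.045],"angular":[0,0,15]},{"delta_pos":[-0.071,-0.037,-0.045],"angular":[0,0,15]},{"delta_pos":[-0.071,-0.037,-0.045],"angular":[0,0,15]},{"delta_pos":[-0.071,-0.037,-0.045],"angular":[0,0,15]},{"delta_pos":[-0.071,-0.037,-0.045],"angular":[0,0,15]}]' 0.06
python3 - <<'E'
from h import *
st();go(585,-110,28,-102.5)
C,im,d=snap('wrist','w11',None,1.5)
np.savez('w11.npz',im=im,d=d,K=C[0],R=C[1],t=C[2])
E
```

```text
delta [-0.073  -0.0378 -0.045 ] ang [ 0.16  0.08 14.93] | now [619.8 -35.5  45. ] yaw -87.57 t 13.68
time_s: 14.18
position: [584.7, -106.4, 88.5]
orientation: [0.779, 0.626, -0.0, -0.001]
contact_force: [0.0, 1.9, -0.9]
grip_width: 36.8
t 14.18 pos [ 584.7 -106.4   88.5] yaw -102.43 F [ 0.   1.9 -0.9] T [-0.02  0.05 -0.  ] w 36.8 q [-0.34  0.58  0.63  1.81 -0.42  0.9   0.26]
delta [-0.0035  0.0011  0.0605] ang [-0.05 -0.03  0.07] | now [ 584.7 -106.4   88.5] yaw -102.43 t 14.18
```

```bash
python3 - <<'E'
from h import *
f=np.load('w11.npz'); C=(f['K'],f['R'],f['t']);d=f['d']
def pt(u,v):
    dd=d[v,u]; oo,r=rays(C,[(u,v)],True); zc=(r[0]@C[1].T)[2]; return oo+r[0]*dd/zc
a=plane(C,[(386.5/1.5,270/1.5)],39,True)[0]; b=plane(C,[(378/1.5,495/1.5)],39,True)[0]
v=a-b; yw=np.degrees(np.arctan2(v[1],v[0])); print(a,b,yw)
print('z',[np.round(pt(*p),1) for p in [(257,185),(253,325),(230,70),(245,130),(300,75)]])
u=np.array([np.cos(np.radians(yw)),np.sin(np.radians(yw))]); O=a[:2]+u*((np.array([610,3])-a[:2])@u); print('O',O)
p=O-115*u; go(p[0],p[1],28,yw-180)
E
```

```text
[589.10119062 -85.13401966  39.        ] [ 551.66396719 -228.73989433   39.        ] 75.38853209610872
z [array([587.7, -89. ,  38.9]), array([ 554. , -222.8,   38.7]), array([587.2,   3. ,  40.4]), array([588.2, -44.8,  42. ]), array([637.9, -12.1,  41.8])]
O [611.94503393   2.49294087]
delta [-0.0032 -0.0013  0.0605] ang [-0.05 -0.03  2.24] | now [ 585.  -106.    88.5] yaw -102.37 t 14.23
```

```bash
python3 -m jog '[{"delta_pos":[-0.0032,-0.0013,0.02],"angular":[0,0,2.2]},{"delta_pos":[-0.0032,-0.0013,0.05],"angular":[0,0,2.2]},{"delta_pos":[-0.0032,-0.0013,0.0605],"angular":[0,0,2.2]},{"delta_pos":[-0.0032,-0.0013,0.0605],"angular":[0,0,2.2]},{"delta_pos":[-0.0032,-0.0013,0.0605],"angular":[0,0,2.2]}]'
python3 -m jog '[{"delta_pos":[0,0,0],"angular":[0,0,0]},{"delta_pos":[0,0,0],"angular":[0,0,0]},{"delta_pos":[0,0,0],"angular":[0,0,0]},{"delta_pos":[0,0,0],"angular":[0,0,0]},{"delta_pos":[0,0,0],"angular":[0,0,0]},{"delta_pos":[0,0,0],"angular":[0,0,0]}]' 0.015
python3 - <<'E'
from h import *
st()
C,im,d=snap('wrist','w12',(190,5,360,185),3.3)
E
```

```text
time_s: 14.65
position: [582.9, -110.1, 28.7]
orientation: [0.791, 0.611, -0.0, -0.0]
contact_force: [0.0, -0.4, 0.0]
grip_width: 60.2
time_s: 15.15
position: [582.6, -110.4, 28.8]
orientation: [0.792, 0.611, -0.0, -0.0]
contact_force: [-3.5, 1.2, 6.9]
grip_width: 23.7
t 15.15 pos [ 582.6 -110.4   28.8] yaw -104.7 F [-3.5  1.2  6.9] T [0.11 0.75 0.22] w 23.7 q [-0.3   0.66  0.59  1.84 -0.49  0.8   0.28]
```

```bash
python3 -m jog '[{"delta_pos":[0.0001,-0.0050,0],"angular":[0,0,2.5]},{"delta_pos":[0.0004,-0.0100,0],"angular":[0,0,5]},{"delta_pos":[0.001,-0.0150,0],"angular":[0,0,7.5]},{"delta_pos":[0.0017,-0.0200,0],"angular":[0,0,10]}]'
python3 - <<'E'
from h import *
st()
C,im,d=snap('wrist','w13',(190,5,360,185),3.3)
E
```

```text
time_s: 15.53
position: [564.0, -104.3, 28.8]
orientation: [0.843, 0.539, 0.0, 0.001]
contact_force: [0.6, -2.3, 1.1]
grip_width: 23.6
t 15.53 pos [ 564.  -104.3   28.8] yaw -114.83 F [ 0.6 -2.3  1.1] T [-0.67  0.03  0.38] w 23.6 q [-0.35  0.64  0.63  1.89 -0.53  0.78  0.14]
```

Nut turns with the wrench. Continue in 10–20° steps, watching torque.

```bash
for i in 1 2; do python3 -m jog '[{"delta_pos":[0.0001,-0.0050,0],"angular":[0,0,2.5]},{"delta_pos":[0.0004,-0.0100,0],"angular":[0,0,5]},{"delta_pos":[0.001,-0.0150,0],"angular":[0,0,7.5]},{"delta_pos":[0.0017,-0.0200,0],"angular":[0,0,10]}]'
python3 - <<'E'
from h import *
st()
E
done
```

```text
time_s: 15.92
position: [546.3, -94.9, 28.8]
orientation: [0.886, 0.463, -0.0, 0.001]
contact_force: [-1.3, -5.4, 1.6]
grip_width: 23.4
t 15.92 pos [546.3 -94.9  28.8] yaw -124.79 F [-1.3 -5.4  1.6] T [-1.37  0.53  0.42] w 23.4 q [-0.41  0.63  0.68  1.94 -0.56  0.77 -0.01]
time_s: 16.25
position: [530.5, -82.5, 28.8]
orientation: [0.923, 0.384, -0.0, 0.001]
contact_force: [-3.9, -8.8, 3.7]
grip_width: 23.5
t 16.25 pos [530.5 -82.5  28.8] yaw -134.81 F [-3.9 -8.8  3.7] T [-2.    1.21  0.55] w 23.5 q [-0.47  0.62  0.73  1.98 -0.6   0.76 -0.17]
```

```bash
python3 -m jog '[{"delta_pos":[-0.0007,-0.0050,0],"angular":[0,0,2.5]},{"delta_pos":[-0.0006,-0.0100,0],"angular":[0,0,5]},{"delta_pos":[0.0,-0.0150,0],"angular":[0,0,7.5]},{"delta_pos":[0.0007,-0.0200,0],"angular":[0,0,10]}]'
python3 - <<'E'
from h import *
st()
C,im,d=snap('wrist','w14',(190,5,360,185),3.3)
E
```

```text
time_s: 16.58
position: [516.8, -67.6, 28.8]
orientation: [0.953, 0.302, -0.0, 0.001]
contact_force: [-4.8, -7.0, 5.1]
grip_width: 23.6
t 16.58 pos [516.8 -67.6  28.8] yaw -144.79 F [-4.8 -7.   5.1] T [-1.65  1.14  0.52] w 23.6 q [-0.54  0.62  0.78  2.02 -0.63  0.76 -0.33]
```

```bash
for i in 1 2; do python3 -m jog '[{"delta_pos":[-0.0002,-0.0025,0],"angular":[0,0,1.25]},{"delta_pos":[-0.0003,-0.0050,0],"angular":[0,0,2.5]},{"delta_pos":[-0.0002,-0.0075,0],"angular":[0,0,3.75]},{"delta_pos":[0,-0.01,0],"angular":[0,0,5]}]' | grep -v orient
python3 - <<'E'
from h import *
s=env.state(); r=s['position'][:2]-[610.5,3.3]; t=np.array([r[1],-r[0]])/np.hypot(*r); print(yaw(s['orientation']),'tang',s['contact_force'][:2]@t,'rad',s['contact_force'][:2]@r/np.hypot(*r),np.hypot(*r),s['torque'])
E
done
```

```text
time_s: 16.97
position: [511.1, -59.4, 28.8]
contact_force: [-4.3, -6.9, 6.1]
grip_width: 23.4
-149.72404146424267 tang -3.5605690476802923 rad 7.281799406596801 117.52381027522448 [-1.74383227  1.26553824  0.55669085]
time_s: 17.3
position: [506.7, -50.6, 28.8]
contact_force: [0.4, -6.5, 2.0]
grip_width: 23.6
-154.7013224250435 tang -5.937156709452433 rad 2.676060605923377 116.95137574503494 [-1.22978166  0.06732363  0.65844816]
```

```bash
for i in 1 2; do python3 -m jog '[{"delta_pos":[0,-0.0025,0],"angular":[0,0,1.25]},{"delta_pos":[0.0001,-0.0050,0],"angular":[0,0,2.5]},{"delta_pos":[0.0002,-0.0075,0],"angular":[0,0,3.75]},{"delta_pos":[0.0004,-0.01,0],"angular":[0,0,5]}]' | grep -v orient
python3 - <<'E'
from h import *
s=env.state(); r=s['position'][:2]-[610.5,3.3]; t=np.array([r[1],-r[0]])/np.hypot(*r); print(yaw(s['orientation']),'tang',s['contact_force'][:2]@t,'rad',s['contact_force'][:2]@r/np.hypot(*r),np.hypot(*r),s['torque'])
E
done
python3 - <<'E'
from h import *
C,im,d=snap('wrist','w15',(190,5,360,185),3.3)
E
```

```text
time_s: 17.63
position: [502.9, -40.8, 28.8]
contact_force: [-0.2, -5.5, 2.8]
grip_width: 24.0
-159.7567808915092 tang -5.0332010954922115 rad 2.238987598594361 116.32548570044389 [-1.30431651  0.13483056  0.68867308]
time_s: 17.97
position: [499.6, -31.2, 28.8]
contact_force: [0.3, -5.4, 3.3]
grip_width: 23.9
-164.7632988736699 tang -5.218786615811309 rad 1.3162862844723073 116.1397006466427 [-1.14837012 -0.01092061  0.74193367]
```

```bash
for i in 1 2; do python3 -m jog '[{"delta_pos":[0,-0.0025,0],"angular":[0,0,1.25]},{"delta_pos":[0.0001,-0.0050,0],"angular":[0,0,2.5]},{"delta_pos":[0.0001,-0.0050,0],"angular":[0,0,2.5]}]' | grep -v orient
python3 - <<'E'
from h import *
s=env.state(); r=s['position'][:2]-[610.5,3.3]; t=np.array([r[1],-r[0]])/np.hypot(*r); print(yaw(s['orientation']),'tang',s['contact_force'][:2]@t,'rad',s['contact_force'][:2]@r/np.hypot(*r),np.hypot(*r),s['torque'])
E
done
python3 - <<'E'
from h import *
C,im,d=snap('wrist','w16',(190,5,360,185),3.3)
E
```

```text
time_s: 18.27
position: [498.1, -26.0, 28.7]
contact_force: [-1.3, -3.3, 7.6]
grip_width: 24.0
-167.3005708103861 tang -2.8358662356703292 rad 2.0507186463968954 116.16442427750101 [-0.77303834  0.72570921  0.79098447]
time_s: 18.52
position: [497.0, -21.0, 28.7]
contact_force: [-2.6, -3.1, 8.5]
grip_width: 23.6
-169.84314031396337 tang -2.4607024840247185 rad 3.154770075564473 116.09953447771177 [-0.76975138  0.86279286  0.75523495]
```

```bash
python3 - <<'E'
from h import *
C,im,d=snap('wrist'); np.savez('w17.npz',im=im,d=d,K=C[0],R=C[1],t=C[2]); save(im,'w17',(205,0,305,90),7)
E
python3 - <<'E'
from h import *
f=np.load('w17.npz'); C=(f['K'],f['R'],f['t']);d=f['d']
B=lambda x,y:(205+x/7,y/7); P=lambda uv,z:plane(C,[uv],z,True)[0]
n=np.array([P(B(*p),40)[:2] for p in [(110,290),(228,475),(460,440),(540,250)]])
for i in range(3):
    e=n[i+1]-n[i]; print('len',np.linalg.norm(e),'normal',(np.degrees(np.arctan2(e[1],e[0]))-90)%60)
c,r=cv2.minEnclosingCircle(n.astype(np.float32)); print(c,r)
def pt(u,v):
    dd=d[v,u]; oo,r=rays(C,[(u,v)],True); zc=(r[0]@C[1].T)[2]; return oo+r[0]*dd/zc
print('z',[np.round(pt(*p),1) for p in [(208,60),(215,105),(250,115),(255,175),(300,35),(320,65),(222,68)]])
A=lambda x,y:(190+x/3.3,5+y/3.3)
f1=P(A(140,240),42);f2=P(A(78,75),42);m1=P(A(315,190),42); m2=P(A(285,30),42); print(f1,f2,m1)
yw=yaw(env.state()['orientation'])+180+15; print('mouth yaw',yw)
mx=np.array([np.cos(np.radians(yw)),np.sin(np.radians(yw))]);my=np.array([-mx[1],mx[0]])
v=f2-f1;print('jaw ang',np.degrees(np.arctan2(v[1],v[0])));print('gap',(f1-m1)[:2]@my)
E
```

```text
len 18.6556500239933 normal 11.141244400974273
len 18.68790927668616 normal 18.95010315277858
len 17.59967938394625 normal 18.550734262921367
(608.2652587890625, 2.6597347259521484) 17.468374252319336
z [array([593.3,  24.7,  41.9]), array([568.5,  16.1,  42.3]), array([566.2,  -4. ,  42.5]), array([533.4, -12.6,  42. ]), array([616.9, -23.2,  41.8]), array([602.5, -37.7,  39.1]), array([589.8,  15.9,  42.3])]
[585.1957105    9.24991983  42.        ] [612.77586771  25.14636928  42.        ] [598.95490806 -17.9793042   42.        ]
mouth yaw 25.236972295771636
jaw ang 29.95797392741002
gap 30.496665959661748
```

```bash
python3 - <<'E'
from h import *
f=np.load('w17.npz'); save(f['im'],'w17b',(180,0,340,192),3.1)
f=np.load('w5.npz'); save(f['im'],'w5b',(180,0,340,192),3.1)
E
python3 -m jog '[{"delta_pos":[0,0,0],"angular":[0,0,0]},{"delta_pos":[0,0,0],"angular":[0,0,0]},{"delta_pos":[0,0,0],"angular":[0,0,0]}]' 0.06
python3 -m jog '[{"delta_pos":[0,0,-0.04],"angular":[0,0,0]},{"delta_pos":[0.03,0,-0.08],"angular":[0,0,-5]},{"delta_pos":[0.05,0,-0.12],"angular":[0,0,-10]},{"delta_pos":[0.05,0,-0.15],"angular":[0,0,-15]},{"delta_pos":[0.05,0,-0.15],"angular":[0,0,-15]},{"delta_pos":[0.05,0,-0.15],"angular":[0,0,-15]}]' 0
python3 - <<'E'
from h import *
st()
C,im,d=snap('wrist','w18',None,1.5); np.savez('w18.npz',im=im,d=d,K=C[0],R=C[1],t=C[2])
save(im,'w18a',(200,50,340,200),4)
E
```

```text
time_s: 18.87
position: [497.1, -20.7, 28.4]
orientation: [0.996, 0.089, -0.0, -0.0]
contact_force: [0.5, -1.0, 0.0]
grip_width: 40.4
time_s: 19.37
position: [547.4, -11.8, 180.1]
orientation: [0.976, 0.219, 0.002, -0.0]
contact_force: [-0.9, -0.6, -0.9]
grip_width: 7.3
t 19.37 pos [547.4 -11.8 180.1] yaw -154.69 F [-0.9 -0.6 -0.9] T [0.05 0.15 0.01] w 7.3 q [-0.82  0.48  1.02  1.86 -0.47  1.06 -0.74]
```

```bash
python3 - <<'E'
from h import *
f=np.load('w18.npz'); C=(f['K'],f['R'],f['t'])
A=lambda x,y:(200+x/4,50+y/4); P=lambda p,z:plane(C,[A(*p)],z,True)[0][:2]
n=np.array([P(p,40) for p in [(325,252),(258,238),(218,300),(235,357),(297,365)]])
for i in range(4):
    e=n[i+1]-n[i]; print('len',np.linalg.norm(e),'normal mod60',(np.degrees(np.arctan2(e[1],e[0]))-90)%60)
c,r=cv2.minEnclosingCircle(n.astype(np.float32)); print(c,r)
f1,f2,m1,m2=[P(p,42) for p in [(220,365),(205,262),(343,355),(338,250)]]
a=lambda v:np.degrees(np.arctan2(v[1],v[0])); print('jaw angs',a(f2-f1),a(m2-m1))
t1,t2=P((220,370),42),P((335,372),42);print('throat',a(t2-t1)+90)
w=[P(p,45) for p in [(270,435),(365,430),(370,503),(272,508)]]; print('worm axis',a(w[1]-w[0])+90,a(w[2]-w[3])+90,np.mean(w,0))
th=np.radians(a(f2-f1)); my=np.array([-np.sin(th),np.cos(th)])
print('gap',(f1-m1)@my,(f2-m2)@my)
b=[P(p,42) for p in [(160,430),(172,530)]];print(a(b[0]-b[1]))
E
```

```text
len 18.207056697594517 normal mod60 13.845399959599007
len 19.769397491044913 normal mod60 22.743472634252868
len 15.992219563917912 normal mod60 11.742455952230301
len 16.762787614596714 normal mod60 18.068033174811063
(609.0219116210938, 3.5087718963623047) 18.5728759765625
jaw angs 33.41026036962941 28.46263315120048
throat 24.516296231020718
worm axis 28.62232662539511 28.39348625614211 [573.85222681 -25.03906777]
gap 32.876208511464554 35.303747794587956
31.444494364669755
```

```bash
python3 - <<'E'
from h import *
go(581.0,-21.1,50,-151.5)
E
```

```text
delta [0.0273 0.0233 0.1287] ang [-0.04 -0.05 -3.23] | now [546.4 -11.8 178.7] yaw -154.73 t 19.42
```

```bash
python3 -m jog '[{"delta_pos":[0.0273,0.0233,0.04],"angular":[0,0,-3.2]},{"delta_pos":[0.0273,0.0233,0.08],"angular":[0,0,-3.2]},{"delta_pos":[0.0273,0.0233,0.11],"angular":[0,0,-3.2]},{"delta_pos":[0.0273,0.0233,0.125],"angular":[0,0,-3.2]},{"delta_pos":[0.0273,0.0233,0.127],"angular":[0,0,-3.2]},{"delta_pos":[0.0273,0.0233,0.127],"angular":[0,0,-3.2]}]'
python3 - <<'E'
from h import *
st(); go(581.0,-21.1,45.5,-151.5)
C,im,d=snap('wrist','w19',(180,90,330,240),4)
E
```

```text
time_s: 19.92
position: [580.4, -22.2, 51.5]
orientation: [0.969, 0.246, -0.001, 0.0]
contact_force: [0.6, -0.3, 0.9]
grip_width: 0.2
t 19.92 pos [580.4 -22.2  51.5] yaw -151.58 F [ 0.6 -0.3  0.9] T [-0.04  0.07  0.  ] w 0.2 q [-0.62  0.69  0.83  1.86 -0.65  0.88 -0.55]
delta [ 0.001  -0.0006  0.006 ] ang [-0.01  0.1  -0.08] | now [580.4 -22.2  51.5] yaw -151.58 t 19.92
```

```bash
python3 -m jog '[{"delta_pos":[0.001,0,0.004],"angular":[0,0,0]},{"delta_pos":[0.001,0,0.0062],"angular":[0,0,0]},{"delta_pos":[0.001,0,0.0062],"angular":[0,0,0]}]' | grep -v ori
python3 -m jog '[{"delta_pos":[0,0,0.0003],"angular":[0,0,0]},{"delta_pos":[0,0,0.0006],"angular":[0,0,0]}]' | grep -v ori
```

```text
time_s: 20.22
position: [582.3, -20.8, 46.1]
contact_force: [0.6, 0.2, -0.0]
grip_width: 0.8
time_s: 20.38
position: [582.3, -21.1, 45.4]
contact_force: [-0.9, 1.1, 6.5]
grip_width: 0.1
```

```bash
python3 -m jog '[{"delta_pos":[-0.003,0,0.0003],"angular":[0,0,0]},{"delta_pos":[-0.007,0,0.0003],"angular":[0,0,0]},{"delta_pos":[-0.011,0,0.0003],"angular":[0,0,0]},{"delta_pos":[-0.015,0,0.0003],"angular":[0,0,0]}]' | grep -v ori
python3 -m jog '[{"delta_pos":[0,0,-0.005],"angular":[0,0,0]},{"delta_pos":[0.016,0,-0.005],"angular":[0,0,0]},{"delta_pos":[0.016,0,-0.001],"angular":[0,0,0]},{"delta_pos":[0.016,0,0.0002],"angular":[0,0,0]},{"delta_pos":[0.012,0,0.0002],"angular":[0,0,0]},{"delta_pos":[0.008,0,0.0002],"angular":[0,0,0]},{"delta_pos":[0.004,0,0.0002],"angular":[0,0,0]},{"delta_pos":[0,0,0.0002],"angular":[0,0,0]}]' | grep -v ori
python3 - <<'E'
from h import *
st(); 
C,im,d=snap('wrist','w20',(180,90,330,240),4)
E
```

```text
time_s: 20.72
position: [569.8, -27.8, 45.5]
contact_force: [1.8, 3.2, 9.1]
grip_width: 0.9
time_s: 21.38
position: [569.6, -28.1, 45.3]
contact_force: [1.6, 4.8, 14.8]
grip_width: 0.6
t 21.38 pos [569.6 -28.1  45.3] yaw -151.49 F [ 1.6  4.8 14.8] T [ 1.27 -0.49  0.06] w 0.6 q [-0.62  0.68  0.82  1.89 -0.66  0.86 -0.52]
```

```bash
python3 -m jog '[{"delta_pos":[0,0,-0.005],"angular":[0,0,0]},{"delta_pos":[0.016,0,-0.005],"angular":[0,0,0]},{"delta_pos":[0.016,0,-0.001],"angular":[0,0,0]},{"delta_pos":[0.016,0,0],"angular":[0,0,0]},{"delta_pos":[0.012,0,0],"angular":[0,0,0]},{"delta_pos":[0.008,0,0],"angular":[0,0,0]},{"delta_pos":[0.004,0,0],"angular":[0,0,0]},{"delta_pos":[0,0,0],"angular":[0,0,0]}]' | grep -v ori
python3 - <<'E'
from h import *
O=np.array([609.5,3.5]);yw=13.5;u=np.array([np.cos(np.radians(yw)),np.sin(np.radians(yw))]); p=O-115*u; print(p); go(p[0],p[1],80,yw-180)
E
```

```text
time_s: 22.1
position: [569.4, -28.2, 45.2]
contact_force: [3.1, 4.6, 15.6]
grip_width: 0.8
[497.67745915 -23.34621684]
delta [-0.0606 -0.0385 -0.0349] ang [ 1.000e-02 -1.400e-01  1.501e+01] | now [569.4 -28.2  45.2] yaw -151.49 t 22.1
```

```bash
python3 -m jog '[{"delta_pos":[0,0,-0.035],"angular":[0,0,0]},{"delta_pos":[-0.03,-0.0385,-0.035],"angular":[0,0,15]},{"delta_pos":[-0.0606,-0.0385,-0.035],"angular":[0,0,15]},{"delta_pos":[-0.0606,-0.0385,-0.035],"angular":[0,0,15]},{"delta_pos":[-0.0606,-0.0385,-0.035],"angular":[0,0,15]},{"delta_pos":[-0.0606,-0.0385,-0.035],"angular":[0,0,15]}]' 0.06 | grep -v ori
python3 - <<'E'
from h import *
st()
C,im,d=snap('wrist','w21',None,1.5); np.savez('w21.npz',im=im,d=d,K=C[0],R=C[1],t=C[2])
E
```

```text
time_s: 22.6
position: [497.0, -23.5, 79.3]
contact_force: [0.2, 0.3, -0.1]
grip_width: 37.2
t 22.6 pos [497.  -23.5  79.3] yaw -166.43 F [ 0.2  0.3 -0.1] T [-0.04  0.16  0.07] w 37.2 q [-0.79  0.56  0.98  2.06 -0.62  0.85 -0.78]
```

```bash
python3 -m jog '[{"delta_pos":[0,0,0.03],"angular":[0,0,0]},{"delta_pos":[0,0,0.05],"angular":[0,0,0]},{"delta_pos":[0,0,0.05],"angular":[0,0,0]},{"delta_pos":[0,0,0.05],"angular":[0,0,0]}]' | grep -v ori
python3 -m jog '[{"delta_pos":[0,0,0],"angular":[0,0,0]},{"delta_pos":[0,0,0],"angular":[0,0,0]},{"delta_pos":[0,0,0],"angular":[0,0,0]},{"delta_pos":[0,0,0],"angular":[0,0,0]},{"delta_pos":[0,0,0],"angular":[0,0,0]},{"delta_pos":[0,0,0],"angular":[0,0,0]}]' 0.015 | grep -v ori
python3 -m jog '[{"delta_pos":[0.0002,0.0061,0],"angular":[0,0,-3]},{"delta_pos":[0.0006,0.0121,0],"angular":[0,0,-6]},{"delta_pos":[0.0014,0.0181,0],"angular":[0,0,-9]},{"delta_pos":[0.0025,0.0241,0],"angular":[0,0,-12]},{"delta_pos":[0.004,0.03,0],"angular":[0,0,-15]},{"delta_pos":[0.0057,0.0358,0],"angular":[0,0,-18]},{"delta_pos":[0.0057,0.0358,0],"angular":[0,0,-18]}]' | grep -v ori
python3 - <<'E'
from h import *
st()
C,im,d=snap('wrist','w22',(180,0,340,192),3.1)
E
```

```text
time_s: 22.98
position: [497.0, -24.2, 29.1]
contact_force: [-0.3, -0.3, 0.9]
grip_width: 59.8
time_s: 23.48
position: [497.2, -23.3, 29.5]
contact_force: [-0.9, 1.7, -0.4]
grip_width: 23.5
time_s: 24.07
position: [511.3, -57.5, 29.5]
contact_force: [-0.0, 0.4, 0.8]
grip_width: 23.7
t 24.07 pos [511.3 -57.5  29.5] yaw -148.39 F [-0.   0.4  0.8] T [0.06 0.08 0.06] w 23.7 q [-0.58  0.62  0.8   2.04 -0.65  0.76 -0.39]
```

```bash
python3 -m jog '[{"delta_pos":[0,0,0],"angular":[0,0,0]},{"delta_pos":[0,0,0],"angular":[0,0,0]},{"delta_pos":[0,0,0],"angular":[0,0,0]}]' 0.06 | grep -v ori
python3 -m jog '[{"delta_pos":[0,0,-0.03],"angular":[0,0,0]},{"delta_pos":[0,0,-0.055],"angular":[0,0,0]},{"delta_pos":[0,0,-0.055],"angular":[0,0,0]},{"delta_pos":[0,0,-0.055],"angular":[0,0,0]},{"delta_pos":[0,0,-0.055],"angular":[0,0,0]}]' 0 | grep -v ori
python3 - <<'E'
from h import *
C,im,d=snap('wrist','w23',(180,0,340,192),3.1); np.savez('w23.npz',im=im,d=d,K=C[0],R=C[1],t=C[2])
go(579.4,-40.3,55,-133.4)
E
```

```text
time_s: 24.37
position: [510.9, -56.7, 29.3]
contact_force: [0.2, 0.3, 0.8]
grip_width: 40.0
time_s: 24.78
position: [510.8, -56.5, 84.0]
contact_force: [0.3, 0.1, -0.6]
grip_width: 13.7
delta [0.0672 0.0221 0.0286] ang [ -0.03   0.04 -15.1 ] | now [510.6 -56.6  83.7] yaw -148.5 t 24.83
```

```bash
python3 -m jog '[{"delta_pos":[0.03,0.022,0],"angular":[0,0,-15]},{"delta_pos":[0.067,0.022,0.01],"angular":[0,0,-15]},{"delta_pos":[0.067,0.022,0.029],"angular":[0,0,-15]},{"delta_pos":[0.067,0.022,0.029],"angular":[0,0,-15]},{"delta_pos":[0.067,0.022,0.029],"angular":[0,0,-15]}]' | grep -v ori
python3 - <<'E'
from h import *
st(); go(579.4,-40.3,45.0,-133.4)
C,im,d=snap('wrist','w24',(180,90,330,240),4)
E
```

```text
time_s: 25.25
position: [578.4, -41.4, 54.1]
contact_force: [-0.0, -0.6, -0.7]
grip_width: 0.1
t 25.25 pos [578.4 -41.4  54.1] yaw -133.61 F [-0.  -0.6 -0.7] T [-0.07  0.1  -0.03] w 0.1 q [-0.54  0.65  0.75  1.86 -0.58  0.86 -0.26]
delta [0.0015 0.     0.0091] ang [-0.1   0.15 -0.21] | now [578.4 -41.4  54.1] yaw -133.61 t 25.25
```

```bash
python3 -m jog '[{"delta_pos":[0.0015,0.001,0.006],"angular":[0,0,0]},{"delta_pos":[0.0015,0.001,0.0095],"angular":[0,0,0]},{"delta_pos":[0.0015,0.001,0.0095],"angular":[0,0,0]},{"delta_pos":[0.0055,0.001,0.0095],"angular":[0,0,0]},{"delta_pos":[0.0095,0.001,0.0095],"angular":[0,0,0]},{"delta_pos":[0.0135,0.001,0.0095],"angular":[0,0,0]},{"delta_pos":[0.0165,0.001,0.0095],"angular":[0,0,0]}]' | grep -v ori
```

```text
time_s: 25.88
position: [592.1, -28.8, 45.9]
contact_force: [-0.5, -0.9, -0.2]
grip_width: 0.7
```

```bash
python3 -m jog '[{"delta_pos":[-0.001,0,-0.005],"angular":[0,0,0]},{"delta_pos":[-0.019,0,-0.005],"angular":[0,0,0]},{"delta_pos":[-0.019,0,0],"angular":[0,0,0]},{"delta_pos":[-0.019,0,0.0014],"angular":[0,0,0]},{"delta_pos":[-0.015,0,0.0014],"angular":[0,0,0]},{"delta_pos":[-0.011,0,0.0014],"angular":[0,0,0]},{"delta_pos":[-0.007,0,0.0014],"angular":[0,0,0]},{"delta_pos":[-0.003,0,0.0014],"angular":[0,0,0]}]' | grep -v ori
for i in 1 2 ; do python3 -m jog '[{"delta_pos":[0,0,-0.005],"angular":[0,0,0]},{"delta_pos":[-0.016,0,-0.005],"angular":[0,0,0]},{"delta_pos":[-0.016,0,-0.001],"angular":[0,0,0]},{"delta_pos":[-0.016,0,0],"angular":[0,0,0]},{"delta_pos":[-0.012,0,0],"angular":[0,0,0]},{"delta_pos":[-0.008,0,0],"angular":[0,0,0]},{"delta_pos":[-0.004,0,0],"angular":[0,0,0]},{"delta_pos":[0,0,0],"angular":[0,0,0]}]' | grep -v ori; done
```

```text
time_s: 26.55
position: [590.2, -31.5, 45.3]
contact_force: [-5.9, -1.3, 14.9]
grip_width: 0.5
time_s: 27.22
position: [590.4, -31.3, 45.1]
contact_force: [-6.1, 0.5, 18.4]
grip_width: 0.4
time_s: 27.88
position: [590.5, -31.2, 45.1]
contact_force: [-7.4, -0.6, 21.0]
grip_width: 0.1
```

```bash
python3 -m jog '[{"delta_pos":[0,0,-0.005],"angular":[0,0,0]},{"delta_pos":[-0.016,0,-0.005],"angular":[0,0,0]},{"delta_pos":[-0.016,0,-0.002],"angular":[0,0,0]},{"delta_pos":[-0.016,0,-0.0009],"angular":[0,0,0]},{"delta_pos":[-0.012,0,-0.0009],"angular":[0,0,0]},{"delta_pos":[-0.008,0,-0.0009],"angular":[0,0,0]},{"delta_pos":[-0.004,0,-0.0009],"angular":[0,0,0]},{"delta_pos":[0,0,-0.0009],"angular":[0,0,0]}]' | grep -v ori
python3 - <<'E'
from h import *
st()
C,im,d=snap('wrist','w25',(180,90,330,240),4)
E
```

```text
time_s: 28.55
position: [590.4, -31.2, 45.4]
contact_force: [-3.5, -3.4, 10.3]
grip_width: 0.5
t 28.55 pos [590.4 -31.2  45.4] yaw -133.51 F [-3.5 -3.4 10.3] T [-0.88  0.92 -0.01] w 0.5 q [-0.54  0.68  0.74  1.84 -0.59  0.86 -0.27]
```

```bash
for i in 1 2; do python3 -m jog '[{"delta_pos":[0,0,-0.005],"angular":[0,0,0]},{"delta_pos":[-0.016,0,-0.005],"angular":[0,0,0]},{"delta_pos":[-0.016,0,-0.001],"angular":[0,0,0]},{"delta_pos":[-0.016,0,0.0001],"angular":[0,0,0]},{"delta_pos":[-0.012,0,0.0001],"angular":[0,0,0]},{"delta_pos":[-0.008,0,0.0001],"angular":[0,0,0]},{"delta_pos":[-0.004,0,0.0001],"angular":[0,0,0]},{"delta_pos":[0,0,0.0001],"angular":[0,0,0]}]' | grep -v ori; done
python3 - <<'E'
from h import *
st()
C,im,d=snap('wrist','w26',(180,90,330,240),4)
E
```

```text
time_s: 29.27
position: [589.8, -32.3, 45.3]
contact_force: [-6.3, -6.6, 11.9]
grip_width: 0.4
time_s: 29.93
position: [589.9, -32.4, 45.3]
contact_force: [-7.2, -7.6, 13.8]
grip_width: 0.3
t 29.93 pos [589.9 -32.4  45.3] yaw -133.56 F [-7.2 -7.6 13.8] T [-2.01  1.86 -0.02] w 0.3 q [-0.54  0.68  0.74  1.84 -0.59  0.86 -0.27]
```

```bash
python3 -m jog '[{"delta_pos":[0,0,-0.04],"angular":[0,0,0]},{"delta_pos":[-0.03,-0.02,-0.045],"angular":[0,0,15]},{"delta_pos":[-0.0795,-0.0225,-0.045],"angular":[0,0,15]},{"delta_pos":[-0.0795,-0.0225,-0.045],"angular":[0,0,15]},{"delta_pos":[-0.0795,-0.0225,-0.045],"angular":[0,0,15]},{"delta_pos":[-0.0795,-0.0225,-0.045],"angular":[0,0,15]}]' 0.06 | grep -v ori
python3 - <<'E'
from h import *
st()
C,im,d=snap('wrist','w27',None,1.5); np.savez('w27.npz',im=im,d=d,K=C[0],R=C[1],t=C[2])
a=511.5
E
```

```text
time_s: 30.48
position: [519.2, -73.0, 90.1]
contact_force: [0.5, 0.1, -0.1]
grip_width: 37.2
t 30.48 pos [519.2 -73.   90.1] yaw -148.46 F [ 0.5  0.1 -0.1] T [-0.1   0.11 -0.01] w 37.2 q [-0.61  0.54  0.89  1.99 -0.55  0.87 -0.44]
```

```bash
python3 - <<'E'
from h import *
f=np.load('w27.npz'); C=(f['K'],f['R'],f['t'])
a=plane(C,[(355/1.5,252/1.5)],39,True)[0]; b=plane(C,[(361.5/1.5,490/1.5)],39,True)[0]
v=a-b; yw=np.degrees(np.arctan2(v[1],v[0])); u=v[:2]/np.hypot(*v[:2]); O=a[:2]+u*((np.array([609.5,3.5])-a[:2])@u)
print(a,b,yw,O); p=O-115*u; go(p[0],p[1],29,yw-180)
E
```

```text
[536.68431529 -42.49160864  39.        ] [ 404.84707736 -123.52243935   39.        ] 31.576039723795585 [610.05185989   2.60212344]
delta [ 0.0016 -0.0168  0.061 ] ang [-0.   -0.01  0.02] | now [519.5 -72.8  90. ] yaw -148.4 t 30.53
```

```bash
python3 -m jog '[{"delta_pos":[0.0016,-0.0168,0],"angular":[0,0,0]},{"delta_pos":[0.0016,-0.0168,0.03],"angular":[0,0,0]},{"delta_pos":[0.0016,-0.0168,0.061],"angular":[0,0,0]},{"delta_pos":[0.0016,-0.0168,0.061],"angular":[0,0,0]},{"delta_pos":[0.0016,-0.0168,0.061],"angular":[0,0,0]}]' | grep -v ori
python3 -m jog '[{"delta_pos":[0,0,0],"angular":[0,0,0]},{"delta_pos":[0,0,0],"angular":[0,0,0]},{"delta_pos":[0,0,0],"angular":[0,0,0]},{"delta_pos":[0,0,0],"angular":[0,0,0]},{"delta_pos":[0,0,0],"angular":[0,0,0]},{"delta_pos":[0,0,0],"angular":[0,0,0]}]' 0.015 | grep -v ori
for i in 1 2 3; do python3 - <<'E'
from h import *
s=env.state(); r=s['position'][:2]-[609.5,3.5]; t=np.array([r[1],-r[0]])/np.hypot(*r); print(yaw(s['orientation']),'tang',s['contact_force'][:2]@t,'rad',s['contact_force'][:2]@r/np.hypot(*r),np.hypot(*r),s['torque'])
E
python3 -m jog '[{"delta_pos":[0,-0.0010,0],"angular":[0,0,0.5]},{"delta_pos":[0,-0.0020,0],"angular":[0,0,1]},{"delta_pos":[0,-0.0020,0],"angular":[0,0,1]}]' | grep -v ori
done
python3 - <<'E'
from h import *
s=env.state(); r=s['position'][:2]-[609.5,3.5]; t=np.array([r[1],-r[0]])/np.hypot(*r); print(yaw(s['orientation']),'tang',s['contact_force'][:2]@t,'rad',s['contact_force'][:2]@r/np.hypot(*r),np.hypot(*r),s['torque'])
E
```

```text
time_s: 30.95
position: [511.1, -58.5, 28.6]
contact_force: [-0.3, -0.2, 0.8]
grip_width: 60.1
time_s: 31.45
position: [511.3, -58.4, 29.5]
contact_force: [-0.6, 2.2, 5.7]
grip_width: 23.7
-148.496260130009 tang 2.1462315445025286 rad -0.6993195396667721 116.07410345685643 [0.42019821 0.31206179 0.17744237]
time_s: 31.7
position: [510.6, -57.4, 29.4]
contact_force: [0.5, -3.8, 6.7]
grip_width: 23.3
-149.56790621729542 tang -3.48872772538246 rad 1.5180036423913756 116.15298184334323 [-0.9628976  -0.17443728  0.29742659]
time_s: 31.95
position: [509.7, -56.0, 29.5]
contact_force: [1.5, -6.5, 4.1]
grip_width: 23.6
-150.56700399346124 tang -6.330539872456725 rad 2.063485369558906 116.14851411777894 [-1.38470046 -0.40006892  0.36928297]
time_s: 32.2
position: [508.8, -54.2, 29.5]
contact_force: [2.8, -6.1, 3.7]
grip_width: 23.3
-151.5606043434348 tang -6.65612787923759 rad 0.6236263405602727 116.0484166386347 [-1.3496553  -0.55483228  0.40708325]
```

```bash
python3 -m jog '[{"delta_pos":[0,-0.0010,0],"angular":[0,0,0.5]},{"delta_pos":[0,-0.0020,0],"angular":[0,0,1]},{"delta_pos":[0,-0.003,0],"angular":[0,0,1.5]},{"delta_pos":[0,-0.003,0],"angular":[0,0,1.5]}]' | grep -v ori
python3 - <<'E'
from h import *
s=env.state(); r=s['position'][:2]-[609.5,3.5]; t=np.array([r[1],-r[0]])/np.hypot(*r); print(yaw(s['orientation']),'tang',s['contact_force'][:2]@t,'rad',s['contact_force'][:2]@r/np.hypot(*r),np.hypot(*r),s['torque'])
C,im,d=snap('wrist','w28',(195,0,305,110),5.4); np.savez('w28.npz',im=im,d=d,K=C[0],R=C[1],t=C[2])
E
```

```text
time_s: 32.53
position: [507.4, -51.4, 29.4]
contact_force: [3.3, -4.0, 2.8]
grip_width: 23.7
-153.05010010352362 tang -5.121565174262058 rad -1.018895484750511 115.89933675783728 [-1.10102124 -0.62995463  0.46652342]
```

```bash
python3 - <<'E'
from h import *
f=np.load('w28.npz'); C=(f['K'],f['R'],f['t'])
A=lambda x,y:(195+x/5.4,y/5.4); P=lambda p,z:plane(C,[A(*p)],z,True)[0][:2]
n=np.array([P(p,40) for p in [(155,185),(200,335),(370,358),(490,240)]])
for i in range(3):
    e=n[i+1]-n[i]; print('len',np.linalg.norm(e),'normal mod60',(np.degrees(np.arctan2(e[1],e[0]))-90)%60)
for q in n-[609.5,3.5]: print(np.hypot(*q),(np.degrees(np.arctan2(q[1],q[0]))+30)%60)
E
```

```text
len 17.621161636211795 normal mod60 12.938306974262048
len 17.862845293308027 normal mod60 18.297281511836758
len 18.25034656236306 normal mod60 13.424201353562864
17.07153996184934 17.1914408947859
18.45514814004121 16.51009583792478
17.673851820906744 15.725779222790806
18.58985391825014 16.095782178311055
```

```bash
python3 -m jog '[{"delta_pos":[0,0,0],"angular":[0,0,0]},{"delta_pos":[0,0,0],"angular":[0,0,0]},{"delta_pos":[0,0,0],"angular":[0,0,0]}]' 0.06 | grep -v ori
python3 -m jog '[{"delta_pos":[0,0,-0.03],"angular":[0,0,0]},{"delta_pos":[0,0,-0.055],"angular":[0,0,0]},{"delta_pos":[0,0,-0.055],"angular":[0,0,0]},{"delta_pos":[0,0,-0.055],"angular":[0,0,0]},{"delta_pos":[0,0,-0.055],"angular":[0,0,0]}]' 0 | grep -v ori
python3 - <<'E'
from h import *
C,im,d=snap('wrist','w29',None,1.5); np.savez('w29.npz',im=im,d=d,K=C[0],R=C[1],t=C[2])
go(586.8,-28,53,-138)
E
```

```text
time_s: 32.83
position: [506.3, -50.5, 28.9]
contact_force: [0.3, 0.2, 0.0]
grip_width: 40.0
time_s: 33.25
position: [506.4, -50.4, 83.7]
contact_force: [0.3, 0.1, -0.0]
grip_width: 13.9
delta [0.0821 0.0166 0.0303] ang [ -0.04   0.05 -14.99] | now [506.2 -50.5  83.4] yaw -152.99 t 33.3
```

```bash
python3 -m jog '[{"delta_pos":[0.03,0.017,0],"angular":[0,0,-14]},{"delta_pos":[0.07,0.017,0.01],"angular":[0,0,-14]},{"delta_pos":[0.082,0.017,0.03],"angular":[0,0,-14]},{"delta_pos":[0.082,0.017,0.03],"angular":[0,0,-14]},{"delta_pos":[0.082,0.017,0.03],"angular":[0,0,-14]}]' | grep -v ori
python3 - <<'E'
from h import *
st(); go(586.8,-28,45.0,-139)
C,im,d=snap('wrist','w30',(180,60,330,210),4)
E
```

```text
time_s: 33.72
position: [586.4, -29.1, 52.3]
contact_force: [-0.8, -1.2, 0.2]
grip_width: 0.6
t 33.72 pos [586.4 -29.1  52.3] yaw -139.04 F [-0.8 -1.2  0.2] T [-0.12  0.12 -0.01] w 0.6 q [-0.57  0.68  0.77  1.84 -0.6   0.88 -0.36]
delta [ 0.0011 -0.0006  0.0073] ang [-0.08  0.18 -0.04] | now [586.4 -29.1  52.3] yaw -139.04 t 33.72
```

Nut sits slightly twisted in the jaw as measured (it stayed at its stop). Now open the jaw.

```bash
python3 -m jog '[{"delta_pos":[0.001,0,0.004],"angular":[0,0,0]},{"delta_pos":[0.001,0,0.0075],"angular":[0,0,0]},{"delta_pos":[0.001,0,0.0078],"angular":[0,0,0]}]' | grep -v ori
python3 -m jog '[{"delta_pos":[-0.004,0,0],"angular":[0,0,0]},{"delta_pos":[-0.008,0,0],"angular":[0,0,0]},{"delta_pos":[-0.012,0,0],"angular":[0,0,0]},{"delta_pos":[-0.015,0,0],"angular":[0,0,0]}]' | grep -v ori
```

```text
time_s: 34.02
position: [587.8, -28.1, 46.1]
contact_force: [0.2, 0.2, -0.7]
grip_width: 0.5
time_s: 34.35
position: [576.5, -38.5, 46.5]
contact_force: [-0.2, 0.3, 0.9]
grip_width: 0.1
```

```bash
python3 -m jog '[{"delta_pos":[0.0,0,-0.003],"angular":[0,0,0]},{"delta_pos":[0.016,0,-0.003],"angular":[0,0,0]},{"delta_pos":[0.016,0,0.0005],"angular":[0,0,0]},{"delta_pos":[0.016,0,0.0016],"angular":[0,0,0]},{"delta_pos":[0.012,0,0.0016],"angular":[0,0,0]},{"delta_pos":[0.008,0,0.0016],"angular":[0,0,0]},{"delta_pos":[0.004,0,0.0016],"angular":[0,0,0]},{"delta_pos":[0,0,0.0016],"angular":[0,0,0]}]' | grep -v ori
for i in 1 2 ; do python3 -m jog '[{"delta_pos":[0,0,-0.005],"angular":[0,0,0]},{"delta_pos":[0.016,0,-0.005],"angular":[0,0,0]},{"delta_pos":[0.016,0,-0.001],"angular":[0,0,0]},{"delta_pos":[0.016,0,0],"angular":[0,0,0]},{"delta_pos":[0.012,0,0],"angular":[0,0,0]},{"delta_pos":[0.008,0,0],"angular":[0,0,0]},{"delta_pos":[0.004,0,0],"angular":[0,0,0]},{"delta_pos":[0,0,0],"angular":[0,0,0]}]' | grep -v ori; done
python3 - <<'E'
from h import *
st()
C,im,d=snap('wrist','w31',(180,60,330,210),4)
E
```

```text
time_s: 35.02
position: [577.7, -38.2, 45.5]
contact_force: [5.1, 2.2, 7.6]
grip_width: 0.7
time_s: 35.68
position: [577.6, -38.4, 45.4]
contact_force: [4.0, 0.1, 8.3]
grip_width: 0.6
time_s: 36.35
position: [577.5, -38.4, 45.4]
contact_force: [4.0, 0.8, 9.6]
grip_width: 0.3
t 36.35 pos [577.5 -38.4  45.4] yaw -139.0 F [4.  0.8 9.6] T [ 0.2  -0.95 -0.08] w 0.3 q [-0.56  0.67  0.76  1.87 -0.61  0.85 -0.33]
```

```bash
python3 - <<'E'
from h import *
go(518.2,-45.8,90,-152)
E
python3 -m jog '[{"delta_pos":[0,0,-0.04],"angular":[0,0,0]},{"delta_pos":[-0.025,-0.02,-0.045],"angular":[0,0,13]},{"delta_pos":[-0.049,-0.033,-0.045],"angular":[0,0,13]},{"delta_pos":[-0.049,-0.033,-0.045],"angular":[0,0,13]},{"delta_pos":[-0.049,-0.033,-0.045],"angular":[0,0,13]},{"delta_pos":[-0.049,-0.033,-0.045],"angular":[0,0,13]}]' 0.06 | grep -v ori
python3 - <<'E'
from h import *
st()
C,im,d=snap('wrist','w32',None,1.5); np.savez('w32.npz',im=im,d=d,K=C[0],R=C[1],t=C[2])
E
```

```text
delta [-0.0486 -0.0333 -0.0448] ang [ 0.08 -0.07 12.96] | now [576.8 -39.2  45.3] yaw -139.04 t 36.4
time_s: 36.9
position: [518.3, -45.1, 89.5]
contact_force: [0.6, 0.7, 0.1]
grip_width: 37.3
t 36.9 pos [518.3 -45.1  89.5] yaw -151.92 F [0.6 0.7 0.1] T [-0.05  0.14  0.03] w 37.3 q [-0.68  0.54  0.91  2.   -0.56  0.87 -0.55]
```

```bash
python3 -m jog '[{"delta_pos":[0,0.002,0.02],"angular":[0,0,-1]},{"delta_pos":[0,0.002,0.05],"angular":[0,0,-1]},{"delta_pos":[0,0.002,0.0605],"angular":[0,0,-1]},{"delta_pos":[0,0.002,0.0605],"angular":[0,0,-1]}]' | grep -v ori
python3 -m jog '[{"delta_pos":[0,0,0],"angular":[0,0,0]},{"delta_pos":[0,0,0],"angular":[0,0,0]},{"delta_pos":[0,0,0],"angular":[0,0,0]},{"delta_pos":[0,0,0],"angular":[0,0,0]},{"delta_pos":[0,0,0],"angular":[0,0,0]},{"delta_pos":[0,0,0],"angular":[0,0,0]}]' 0.015 | grep -v ori
python3 -m jog '[{"delta_pos":[0,0,-0.004],"angular":[0,0,0]},{"delta_pos":[0,0,-0.010],"angular":[0,0,0]},{"delta_pos":[0,0,-0.018],"angular":[0,0,0]},{"delta_pos":[0,0,-0.03],"angular":[0,0,0]},{"delta_pos":[0,0,-0.03],"angular":[0,0,0]}]' | grep -v ori
python3 - <<'E'
from h import *
st()
C,im,d=snap('wrist','w33',None,1.5); np.savez('w33.npz',im=im,d=d,K=C[0],R=C[1],t=C[2])
E
```

```text
time_s: 37.28
position: [518.1, -47.2, 27.1]
contact_force: [-0.3, 0.9, 0.4]
grip_width: 59.6
time_s: 37.78
position: [519.5, -46.8, 29.6]
contact_force: [0.1, 0.9, 1.7]
grip_width: 23.7
time_s: 38.2
position: [520.2, -47.1, 61.5]
contact_force: [1.4, 0.1, -4.7]
grip_width: 23.9
t 38.2 pos [520.2 -47.1  61.5] yaw -151.02 F [ 1.4  0.1 -4.7] T [-0.1   0.15  0.  ] w 23.9 q [-0.64  0.59  0.86  2.01 -0.61  0.82 -0.49]
```

```bash
python3 -m jog '[{"delta_pos":[0,0,-0.04],"angular":[0,0,0]},{"delta_pos":[0,0,-0.08],"angular":[0,0,0]},{"delta_pos":[0,0,-0.08],"angular":[0,0,0]},{"delta_pos":[0,0,-0.08],"angular":[0,0,0]}]' | grep -v ori
python3 - <<'E'
from h import *
st(); go(440.5,5,140,-87)
C,im,d=snap('wrist','w34',(220,20,320,110),6); np.savez('w34.npz',im=im,d=d,K=C[0],R=C[1],t=C[2])
E
```

```text
time_s: 38.58
position: [520.1, -46.5, 140.5]
contact_force: [-0.8, 0.2, -6.0]
grip_width: 23.4
t 38.58 pos [520.1 -46.5 140.5] yaw -150.97 F [-0.8  0.2 -6. ] T [-0.    0.23  0.04] w 23.4 q [-0.74  0.47  0.98  1.96 -0.48  0.96 -0.59]
delta [-0.0446 -0.0837  0.0003] ang [  0.13  -0.14 -63.97] | now [520.1 -46.5 140.5] yaw -150.97 t 38.58
```

```bash
python3 -m jog '[{"delta_pos":[-0.0446,-0.0837,0],"angular":[0,0,-64]},{"delta_pos":[-0.0446,-0.0837,0],"angular":[0,0,-64]},{"delta_pos":[-0.0446,-0.0837,0],"angular":[0,0,-64]},{"delta_pos":[-0.0446,-0.0837,0],"angular":[0,0,-64]},{"delta_pos":[-0.0446,-0.0837,0],"angular":[0,0,-64]},{"delta_pos":[-0.0446,-0.0837,0],"angular":[0,0,-64]},{"delta_pos":[-0.0446,-0.0837,0],"angular":[0,0,-64]},{"delta_pos":[-0.0446,-0.0837,0],"angular":[0,0,-64]}]' | grep -v ori
python3 -m jog '[{"delta_pos":[0,0,0],"angular":[0,0,-7]},{"delta_pos":[0,0,0],"angular":[0,0,-7]}]' | grep -v ori
python3 - <<'E'
from h import *
st(); go(440.5,5,10,-87)
E
```

```text
time_s: 39.3
position: [438.7, 4.8, 138.0]
contact_force: [0.1, -0.1, -4.9]
grip_width: 23.6
time_s: 39.47
position: [438.7, 4.6, 138.1]
contact_force: [0.1, 0.4, -5.5]
grip_width: 23.5
t 39.47 pos [438.7   4.6 138.1] yaw -86.34 F [ 0.1  0.4 -5.5] T [-0.24  0.03 -0.02] w 23.5 q [-0.81  0.23  0.82  2.14 -0.22  0.86  0.21]
delta [0.0003 0.002  0.1281] ang [-0.11  0.02  0.66] | now [438.7   4.6 138.1] yaw -86.34 t 39.47
```

```bash
python3 -m jog '[{"delta_pos":[0,0.001,0.04],"angular":[0,0,0.6]},{"delta_pos":[0,0.001,0.08],"angular":[0,0,0.6]},{"delta_pos":[0,0.001,0.11],"angular":[0,0,0.6]},{"delta_pos":[0,0.001,0.12],"angular":[0,0,0.6]},{"delta_pos":[0,0.001,0.124],"angular":[0,0,0.6]},{"delta_pos":[0,0.001,0.126],"angular":[0,0,0.6]},{"delta_pos":[0,0.001,0.128],"angular":[0,0,0.6]},{"delta_pos":[0,0.001,0.128],"angular":[0,0,0.6]}]' | grep -v ori
python3 -m jog '[{"delta_pos":[0,0,0.001],"angular":[0,0,0]},{"delta_pos":[0,0,0.001],"angular":[0,0,0]}]' | grep -v ori
```

```text
time_s: 40.13
position: [441.5, 5.0, 12.2]
contact_force: [1.1, 0.1, -4.5]
grip_width: 23.4
time_s: 40.3
position: [441.3, 5.0, 11.0]
contact_force: [-0.0, 0.2, -3.5]
grip_width: 23.9
```

```bash
python3 -m jog '[{"delta_pos":[0,0,0.001],"angular":[0,0,0]},{"delta_pos":[0,0,0.002],"angular":[0,0,0]},{"delta_pos":[0,0,0.002],"angular":[0,0,0]}]' | grep -v ori
python3 -m jog '[{"delta_pos":[0,0,0],"angular":[0,0,0]},{"delta_pos":[0,0,0],"angular":[0,0,0]},{"delta_pos":[0,0,0],"angular":[0,0,0]}]' 0.06 | grep -v ori
python3 -m jog '[{"delta_pos":[0,0,-0.04],"angular":[0,0,0]},{"delta_pos":[0,0,-0.08],"angular":[0,0,0]},{"delta_pos":[0,0,-0.12],"angular":[0,0,0]},{"delta_pos":[0,0,-0.15],"angular":[0,0,0]},{"delta_pos":[0,0,-0.15],"angular":[0,0,0]}]' | grep -v ori
python3 - <<'E'
from h import *
st()
C,im,d=snap('wrist','w35',None,1.5); np.savez('w35.npz',im=im,d=d,K=C[0],R=C[1],t=C[2])
def pt(u,v):
    dd=d[v,u]; oo,r=rays(C,[(u,v)],True); zc=(r[0]@C[1].T)[2]; return oo+r[0]*dd/zc
C2,im,d2=snap('scene','sc35',(150,130,350,280),4)
E
```

```text
time_s: 40.55
position: [441.2, 4.7, 8.6]
contact_force: [-1.7, 0.1, 8.2]
grip_width: 23.4
time_s: 40.8
position: [440.7, 4.8, 8.3]
contact_force: [0.2, 0.6, 0.8]
grip_width: 39.9
time_s: 41.22
position: [442.9, 4.8, 162.8]
contact_force: [-0.3, 1.2, 0.2]
grip_width: 60.2
t 41.22 pos [442.9   4.8 162.8] yaw -87.33 F [-0.3  1.2  0.2] T [-0.07 -0.01  0.03] w 60.2 q [-0.87  0.19  0.88  2.12 -0.19  0.91  0.17]
```

```bash
python3 - <<'E'
from h import *
f=np.load('w35.npz'); save(f['im'],'w35a',(370,160,450,230),9)
E
python3 - <<'E'
from h import *
f=np.load('w35.npz'); C=(f['K'],f['R'],f['t'])
A=lambda x,y:(370+x/9,160+y/9); P=lambda p,z:plane(C,[A(*p)],z,True)[0][:2]
n=np.array([P(p,40) for p in [(402,225),(282,165),(178,272),(197,400),(310,438)]])
c,r=cv2.minEnclosingCircle(n.astype(np.float32)); print(c,r)
for q in n-[610,3.8]: print(np.hypot(*q),(np.degrees(np.arctan2(q[1],q[0]))+30)%60)
t=np.array([P(p,z) for p,z in [((575,372),107),((650,460),108),((565,552),107),((490,468),106)]]); print(t,t.mean(0))
for i in range(4): e=t[(i+1)%4]-t[i]; print(np.hypot(*e),np.degrees(np.arctan2(e[1],e[0]))%90)
f=np.load('w2.npz'); C=(f['K'],f['R'],f['t'])
A=lambda x,y:(385+x/6,170+y/6)
for q in [P(p,40)-[610,3.8] for p in [(420,232),(348,170),(262,222),(242,340),(315,388)]]:print('init',np.hypot(*q),(np.degrees(np.arctan2(q[1],q[0]))+30)%60)
go(558.9,374,260,0)
E
```

```text
(610.0009765625, 4.193469047546387) 18.455120086669922
18.22801718671443 8.632583417838376
18.83258267709828 16.005031857321285
18.529172943555427 18.382540704615337
17.930284395519728 15.160670436801297
18.078410672056425 16.869497740247525
[[608.09109352  13.56201472]
 [619.91698435   4.47753215]
 [611.41461981  -6.22354761]
 [599.85035538   2.64179692]] [609.81826327   3.61444904]
14.912394749153792 52.469038390270924
13.667600765665249 51.531687759194995
14.571429079532118 52.525666352712705
13.680676955460175 52.960653053179826
init 18.40591316631438 58.15042557736885
init 17.99635216746433 4.234609033555174
init 18.541004748276688 0.4775676424735309
init 18.078253024940825 2.3619382505897875
init 17.60880544971066 4.869546739014027
delta [ 0.3627  0.1355 -0.1003] ang [ 1.600e-01  2.000e-02 -8.725e+01] | now [441.1   5.4 158.9] yaw -87.25 t 41.32
```

```bash
python3 - <<'E'
from h import *
for n in('scene','side'):
    W=np.load(n+'0.npz')['W'].reshape(-1,3); m=(W[:,0]>350)&(W[:,0]<800)&(W[:,1]>250)&(W[:,1]<650)&(W[:,2]>60)&(W[:,2]<400)
    P=W[m]; H,xe,ye=np.histogram2d(P[:,0],P[:,1],bins=[range(350,801,50),range(250,651,50)]); print(n,H.astype(int))
E
python3 -m jog '[{"delta_pos":[0.2,0.05,-0.1],"angular":[0,0,-75]},{"delta_pos":[0.2,0.05,-0.1],"angular":[0,0,-75]},{"delta_pos":[0.2,0.05,-0.1],"angular":[0,0,-75]},{"delta_pos":[0.36,0.097,-0.1],"angular":[0,0,-75]},{"delta_pos":[0.36,0.097,-0.1],"angular":[0,0,-75]},{"delta_pos":[0.36,0.097,-0.1],"angular":[0,0,-75]},{"delta_pos":[0.36,0.097,-0.1],"angular":[0,0,-75]},{"delta_pos":[0.36,0.097,-0.1],"angular":[0,0,-75]}]' | grep -v ori
python3 - <<'E'
from h import *
st(); go(520,374,260,-12)
E
```

```text
scene [[ 55   0   0   0   0   1   0   0]
 [  0   0   0   0   0  23   0   0]
 [  0   0   0   0   0  61   0   0]
 [  0   0   0   0   0 144  32   0]
 [  0   0   0   0   0 170 221   0]
 [  0   0   0   0   0 198 639  36]
 [187   0   0   0   1  94 733 150]
 [152   0   0 272 583 631 309   0]
 [  0   0   0 101   0   0   0   0]]
side [[ 32   0   0   0   0  58  29  24]
 [  0   0   0   0   0 299  66  54]
 [  0   0   0   0   0 294  59  53]
 [  0   0   0   0   0 296  65  51]
 [  0   0   0   0   0 289  56  47]
 [  0   0   0   0   0 282  56  50]
 [ 98   0   0   4   5  17   9   5]
 [ 39   0   0 191  59  47  45  40]
 [  0   0   0 165   0   0   0   0]]
time_s: 41.98
position: [507.9, 317.1, 246.8]
contact_force: [0.1, -1.6, 0.5]
grip_width: 60.0
t 41.98 pos [507.9 317.1 246.8] yaw -29.64 F [ 0.1 -1.6  0.5] T [-0.07  0.02  0.04] w 60.0 q [-1.04  0.38  0.56  1.65 -0.21  1.18  0.63]
delta [ 0.0177  0.0555 -0.0133] ang [ -0.11  -0.12 -17.64] | now [507.9 317.1 246.8] yaw -29.64 t 41.98
```

```bash
python3 -m jog '[{"delta_pos":[0.018,0.0555,-0.013],"angular":[0,0,-17.6]},{"delta_pos":[0.018,0.0555,-0.013],"angular":[0,0,-17.6]},{"delta_pos":[0.018,0.0555,-0.013],"angular":[0,0,-17.6]},{"delta_pos":[0.018,0.0555,-0.013],"angular":[0,0,-17.6]},{"delta_pos":[0.018,0.0555,-0.013],"angular":[0,0,-17.6]}]' | grep -v ori
python3 - <<'E'
from h import *
st()
C,im,d=snap('wrist','w36',None,1.5); np.savez('w36.npz',im=im,d=d,K=C[0],R=C[1],t=C[2])
E
```

```text
time_s: 42.4
position: [520.5, 371.3, 259.7]
contact_force: [0.8, -0.2, -0.6]
grip_width: 60.1
t 42.4 pos [520.5 371.3 259.7] yaw -12.6 F [ 0.8 -0.2 -0.6] T [-0.04 -0.04 -0.05] w 60.1 q [-1.02  0.43  0.49  1.52 -0.21  1.24  0.85]
```

```bash
python3 - <<'E'
from h import *
f=np.load('w36.npz'); C=(f['K'],f['R'],f['t']); im=f['im']; d=f['d']
save(im,'w36a',(185,115,345,265),4.5)
g=cv2.cvtColor(im,cv2.COLOR_BGR2GRAY)
m=(g>110).astype(np.uint8); 
M=np.zeros_like(m); M[118:258,190:345]=m[118:258,190:345]
def pt(u,v):
    dd=d[v,u]; oo,r=rays(C,[(u,v)],True); zc=(r[0]@C[1].T)[2]; return oo+r[0]*dd/zc
# hub top points by depth
Q=np.array([np.r_[pt(u,v),g[v,u]] for v in range(160,215) for u in range(235,290)])
h=Q[(Q[:,2]>34)&(Q[:,2]<44)]; print(len(h),h[:,:3].mean(0),np.percentile(h[:,2],[5,95]))
r=cv2.minAreaRect(h[:,:2].astype(np.float32)); print(r)
dark=np.array([(u,v) for v in range(180,210) for u in range(255,280) if g[v,u]<110]); P=plane(C,dark,38,True); print('hole',cv2.minAreaRect(P[:,:2].astype(np.float32)),len(dark))
for p in [(197,125),(333,126),(203,250),(328,249)]: print(plane(C,[p],10,True))
E
```

```text
857 [556.86903561 372.71992256  37.71908076] [36.4069594  39.00451234]
((557.1767578125, 372.8992614746094), (43.84459686279297, 43.8576774597168), 77.05818939208984)
hole ((554.7752685546875, 373.8738708496094), (13.961188316345215, 7.178966045379639), 77.3672866821289) 63
[[440.28953365 298.8508247   10.        ]]
[[484.36204665 492.01732619  10.        ]]
[[631.51665196 256.39825603  10.        ]]
[[674.46712508 452.75524664  10.        ]]
```

```bash
python3 - <<'E'
from h import *
go(557.2,372.9,10,-12.9)
E
python3 -m jog '[{"delta_pos":[-0.0365,-0.0065,0.04],"angular":[0,0,0.3]},{"delta_pos":[-0.0365,-0.0065,0.08],"angular":[0,0,0.3]},{"delta_pos":[-0.0365,-0.0065,0.12],"angular":[0,0,0.3]},{"delta_pos":[-0.0365,-0.0065,0.16],"angular":[0,0,0.3]},{"delta_pos":[-0.0365,-0.0065,0.18],"angular":[0,0,0.3]},{"delta_pos":[-0.0365,-0.0065,0.18],"angular":[0,0,0.3]},{"delta_pos":[-0.0365,-0.0065,0.18],"angular":[0,0,0.3]}]' | grep -v ori
python3 - <<'E'
from h import *
go(557.2,372.9,10,-12.9);st()
C,im,d=snap('wrist','w37',None,1.2)
E
```

```text
delta [-0.0357  0.0101  0.2502] ang [-0.09 -0.07  0.27] | now [520.6 371.1 260.2] yaw -12.63 t 42.45
time_s: 43.03
position: [554.6, 357.0, 81.2]
contact_force: [0.6, 0.3, 1.1]
grip_width: 60.3
delta [0.0009 0.0163 0.0712] ang [-0.1  -0.06  0.05] | now [554.6 357.   81.2] yaw -12.85 t 43.03
t 43.03 pos [554.6 357.   81.2] yaw -12.85 F [0.6 0.3 1.1] T [-0.01 -0.02 -0.  ] w 60.3 q [-0.92  0.65  0.43  1.63 -0.32  0.94  0.97]
```

```bash
python3 -m jog '[{"delta_pos":[0.001,0.0163,0],"angular":[0,0,0]},{"delta_pos":[0.001,0.0163,0.03],"angular":[0,0,0]},{"delta_pos":[0.001,0.0163,0.06],"angular":[0,0,0]},{"delta_pos":[0.001,0.0163,0.069],"angular":[0,0,0]},{"delta_pos":[0.001,0.0163,0.069],"angular":[0,0,0]},{"delta_pos":[0.001,0.0163,0.069],"angular":[0,0,0]}]' | grep -v ori
python3 -m jog '[{"delta_pos":[0,0,0],"angular":[0,0,0]},{"delta_pos":[0,0,0],"angular":[0,0,0]},{"delta_pos":[0,0,0],"angular":[0,0,0]},{"delta_pos":[0,0,0],"angular":[0,0,0]},{"delta_pos":[0,0,0],"angular":[0,0,0]}]' 0.03 | grep -v ori
python3 - <<'E'
from h import *
st()
E
python3 -m jog '[{"delta_pos":[0,0,-0.03],"angular":[0,0,0]},{"delta_pos":[0,0,-0.07],"angular":[0,0,0]},{"delta_pos":[0,0,-0.11],"angular":[0,0,0]},{"delta_pos":[0,0,-0.15],"angular":[0,0,0]},{"delta_pos":[0,0,-0.19],"angular":[0,0,0]},{"delta_pos":[0,0,-0.19],"angular":[0,0,0]},{"delta_pos":[0,0,-0.19],"angular":[0,0,0]}]' | grep -v ori
python3 - <<'E'
from h import *
st();go(610,3.6,200,-40)
C,im,d=snap('wrist','w38',None,1.2)
E
```

```text
time_s: 43.58
position: [558.4, 374.3, 14.6]
contact_force: [0.6, -0.1, 0.4]
grip_width: 60.0
time_s: 44.0
position: [558.2, 374.1, 14.1]
contact_force: [-2.2, -2.5, 10.2]
grip_width: 44.1
t 44.0 pos [558.2 374.1  14.1] yaw -12.73 F [-2.2 -2.5 10.2] T [-0.74  0.58  0.02] w 44.1 q [-0.91  0.75  0.39  1.62 -0.36  0.84  0.98]
time_s: 44.58
position: [558.2, 374.5, 205.1]
contact_force: [-0.5, 1.3, -4.8]
grip_width: 43.5
t 44.58 pos [558.2 374.5 205.1] yaw -12.72 F [-0.5  1.3 -4.8] T [-0.02  0.02 -0.01] w 43.5 q [-0.96  0.54  0.48  1.5  -0.26  1.16  0.91]
delta [-0.1322 -0.3504  0.0042] ang [ 0.22  0.08 27.28] | now [558.2 374.5 205.1] yaw -12.72 t 44.58
```

```bash
python3 - <<'E'
from h import *
f=np.load('w18.npz'); C=(f['K'],f['R'],f['t']); save(f['im'],'w18t',(250,100,292,142),14)
s=env.state(); c=cal('wrist')
h=plane(c,[(310/1.2,292/1.2)],229,True)[0]; M=R.from_quat(s['orientation']).as_matrix(); print('hole in tool',M.T@(h-s['position']))
f=np.load('w32.npz'); save(f['im'],'w32t',(225,30,290,95),9)
E
```

```text
hole in tool [  1.17725337   0.31067239 -26.15952679]
```

```bash
python3 - <<'E'
from h import *
for nm,o,k,cs in [('w18',(250,100),14,[(375,235),(480,430),(270,528),(178,325)]),('w32',(225,30),9,[(365,98),(460,297),(238,388),(145,185)])]:
    f=np.load(nm+'.npz'); C=(f['K'],f['R'],f['t'])
    t=np.array([plane(C,[(o[0]+x/k,o[1]+y/k)],108,True)[0][:2] for x,y in cs]); print(nm,t.mean(0),cv2.minAreaRect(t.astype(np.float32)))
    for i in range(4): e=t[(i+1)%4]-t[i]; print(np.hypot(*e),np.degrees(np.arctan2(e[1],e[0]))%90)
E
```

```text
w18 [609.37451405   3.38776675] ((609.47705078125, 3.3409786224365234), (13.457269668579102, 14.000855445861816), 50.84288024902344)
13.362322434710972 53.89498033343135
14.000873046342708 50.84293686640302
13.460073474773793 49.670950969456534
13.014614196173659 50.34154532850221
w32 [609.34996068   3.23509707] ((609.4048461914062, 3.244614601135254), (13.891396522521973, 14.37134838104248), 51.47691345214844)
13.725923891249824 52.20190442011652
14.345714095994145 51.47701176654067
13.891415748195625 51.58279512041036
14.198685886603155 50.80485182436963
```

```bash
python3 - <<'E'
from h import *
go(480,220,205,-12.7); go(610.4,2.8,200,-39)
E
```

```text
delta [ 0.0414 -0.1674 -0.0023] ang [ 0.04  0.01 -0.01] | now [557.2 374.1 202.8] yaw -12.71 t 44.63
delta [-0.1336 -0.3506  0.0026] ang [ 0.04 -0.   26.29] | now [557.2 374.1 202.8] yaw -12.71 t 44.63
```

```bash
python3 -m jog '[{"delta_pos":[0.0414,-0.1674,0],"angular":[0,0,0]},{"delta_pos":[0.0414,-0.1674,0],"angular":[0,0,0]},{"delta_pos":[0.0414,-0.1674,0],"angular":[0,0,0]},{"delta_pos":[0.0414,-0.1674,0],"angular":[0,0,0]},{"delta_pos":[0.0414,-0.1674,0],"angular":[0,0,0]},{"delta_pos":[0.0414,-0.1674,0],"angular":[0,0,0]},{"delta_pos":[0.0414,-0.1674,0],"angular":[0,0,0]}]' | grep -v ori
python3 - <<'E'
from h import *
st(); go(610.4,2.8,200,-39)
E
```

```text
time_s: 45.22
position: [479.6, 219.8, 201.7]
contact_force: [0.6, 0.5, -4.0]
grip_width: 43.6
t 45.22 pos [479.6 219.8 201.7] yaw -12.73 F [ 0.6  0.5 -4. ] T [0.02 0.03 0.03] w 43.6 q [-0.94  0.27  0.54  1.87 -0.16  1.04  1.01]
delta [-0.1754 -0.1829  0.0017] ang [-0.06 -0.06 26.27] | now [479.6 219.8 201.7] yaw -12.73 t 45.22
```

```bash
python3 -m jog '[{"delta_pos":[-0.1754,-0.1829,0],"angular":[0,0,26.3]},{"delta_pos":[-0.1754,-0.1829,0],"angular":[0,0,26.3]},{"delta_pos":[-0.1754,-0.1829,0],"angular":[0,0,26.3]},{"delta_pos":[-0.1754,-0.1829,0],"angular":[0,0,26.3]},{"delta_pos":[-0.1754,-0.1829,0],"angular":[0,0,26.3]},{"delta_pos":[-0.1754,-0.1829,0],"angular":[0,0,26.3]},{"delta_pos":[-0.1754,-0.1829,0],"angular":[0,0,26.3]},{"delta_pos":[-0.1754,-0.1829,0],"angular":[0,0,26.3]}]' | grep -v ori
python3 -m jog '[{"delta_pos":[0,0,0.02],"angular":[0,0,0]},{"delta_pos":[0,0,0.04],"angular":[0,0,0]},{"delta_pos":[0,0,0.05],"angular":[0,0,0]},{"delta_pos":[0,0,0.05],"angular":[0,0,0]}]' | grep -v ori
python3 - <<'E'
from h import *
st(); go(610.4,2.8,130,-39)
C,im,d=snap('wrist','w39',(190,150,330,290),4)
snap('side','s39',(180,100,380,250),4)
E
```

```text
time_s: 45.88
position: [611.9, 0.4, 201.1]
contact_force: [-0.1, 0.2, -3.9]
grip_width: 43.4
time_s: 46.22
position: [609.8, 4.4, 149.9]
contact_force: [0.3, 0.2, -4.9]
grip_width: 43.5
t 46.22 pos [609.8   4.4 149.9] yaw -38.91 F [ 0.3  0.2 -4.9] T [0.03 0.03 0.02] w 43.5 q [-0.54  0.52  0.65  1.72 -0.36  1.03  1.13]
delta [-0.0015 -0.0008  0.0199] ang [-0.18 -0.17  0.09] | now [609.8   4.4 149.9] yaw -38.91 t 46.22
```

```bash
python3 -m jog '[{"delta_pos":[-0.0015,-0.0008,0.01],"angular":[0,0,0]},{"delta_pos":[-0.0015,-0.0008,0.02],"angular":[0,0,0]},{"delta_pos":[-0.0015,-0.0008,0.024],"angular":[0,0,0]},{"delta_pos":[-0.0015,-0.0008,0.024],"angular":[0,0,0]}]' | grep -v ori
python3 - <<'E'
from h import *
st(); 
E
python3 -m jog '[{"delta_pos":[0,0,0.003],"angular":[0,0,0]},{"delta_pos":[0,0,0.006],"angular":[0,0,0]},{"delta_pos":[0,0,0.008],"angular":[0,0,0]},{"delta_pos":[0,0,0.008],"angular":[0,0,0]}]' | grep -v ori
python3 - <<'E'
from h import *
st(); 
E
```

```text
time_s: 46.65
position: [611.1, 1.4, 127.4]
contact_force: [0.4, -0.0, -4.7]
grip_width: 43.6
t 46.65 pos [611.1   1.4 127.4] yaw -39.02 F [ 0.4 -0.  -4.7] T [-0.   -0.03  0.04] w 43.6 q [-0.52  0.55  0.63  1.74 -0.38  0.98  1.15]
time_s: 46.98
position: [612.2, 1.2, 121.3]
contact_force: [-2.4, 0.1, 7.7]
grip_width: 44.0
t 46.98 pos [612.2   1.2 121.3] yaw -39.03 F [-2.4  0.1  7.7] T [-0.03  0.71  0.01] w 44.0 q [-0.51  0.56  0.63  1.74 -0.39  0.97  1.15]
```

```bash
python3 -m jog '[{"delta_pos":[0,0,-0.006],"angular":[0,0,0]},{"delta_pos":[0.0024,0.0002,-0.006],"angular":[0,0,0]},{"delta_pos":[0.0024,0.0002,-0.006],"angular":[0,0,0]},{"delta_pos":[0.0024,0.0002,-0.006],"angular":[0,0,0]}]' | grep -v ori
python3 - <<'E'
from h import *
go(610.4,2.8,125,-39)
E
```

```text
time_s: 47.32
position: [609.8, 3.3, 126.6]
contact_force: [-0.9, 0.5, -4.4]
grip_width: 43.6
delta [-0.0007 -0.      0.0016] ang [ 0. -0.  0.] | now [609.8   3.3 126.6] yaw -39.0 t 47.32
```

```bash
python3 -m jog '[{"delta_pos":[-0.0005,0,0.003],"angular":[0,0,0]},{"delta_pos":[-0.0005,0,0.005],"angular":[0,0,0]},{"delta_pos":[-0.0005,0,0.007],"angular":[0,0,0]},{"delta_pos":[-0.0005,0,0.009],"angular":[0,0,0]},{"delta_pos":[-0.0005,0,0.009],"angular":[0,0,0]}]' | grep -v ori
python3 - <<'E'
from h import *
st(); 
E
```

```text
time_s: 47.73
position: [610.0, 2.8, 116.9]
contact_force: [0.1, 1.5, -4.5]
grip_width: 43.5
t 47.73 pos [610.    2.8 116.9] yaw -39.02 F [ 0.1  1.5 -4.5] T [0.18 0.25 0.01] w 43.5 q [-0.52  0.56  0.63  1.75 -0.39  0.96  1.15]
```

```bash
python3 -m jog '[{"delta_pos":[0,0,0.003],"angular":[0,0,0]},{"delta_pos":[0,0,0.006],"angular":[0,0,0]},{"delta_pos":[0,0,0.009],"angular":[0,0,0]},{"delta_pos":[0,0,0.012],"angular":[0,0,0]},{"delta_pos":[0,0,0.014],"angular":[0,0,0]},{"delta_pos":[0,0,0.014],"angular":[0,0,0]}]' | grep -v ori
python3 - <<'E'
from h import *
st(); 
E
```

```text
time_s: 48.23
position: [610.0, 2.9, 102.9]
contact_force: [-2.4, 4.1, -5.8]
grip_width: 43.6
t 48.23 pos [610.    2.9 102.9] yaw -39.01 F [-2.4  4.1 -5.8] T [0.83 0.71 0.01] w 43.6 q [-0.51  0.58  0.62  1.76 -0.4   0.94  1.16]
```

```bash
python3 -m jog '[{"delta_pos":[0.0004,0.0001,0.003],"angular":[0,0,0]},{"delta_pos":[0.0004,0.0001,0.006],"angular":[0,0,0]},{"delta_pos":[0.0004,0.0001,0.009],"angular":[0,0,0]},{"delta_pos":[0.0004,0.0001,0.012],"angular":[0,0,0]},{"delta_pos":[0.0004,0.0001,0.014],"angular":[0,0,0]},{"delta_pos":[0.0004,0.0001,0.014],"angular":[0,0,0]}]' | grep -v ori
python3 -m jog '[{"delta_pos":[0,0,0.001],"angular":[0,0,0]},{"delta_pos":[0,0,0.002],"angular":[0,0,0]},{"delta_pos":[0,0,0.002],"angular":[0,0,0]}]' | grep -v ori
python3 - <<'E'
from h import *
st(); 
E
```

```text
time_s: 48.73
position: [610.0, 3.0, 89.1]
contact_force: [-3.1, 2.4, -5.5]
grip_width: 43.5
time_s: 48.98
position: [610.0, 3.0, 87.5]
contact_force: [-3.6, 3.2, -4.4]
grip_width: 43.7
t 48.98 pos [610.    3.   87.5] yaw -39.02 F [-3.6  3.2 -4.4] T [0.76 0.8  0.02] w 43.7 q [-0.5   0.6   0.61  1.77 -0.42  0.91  1.17]
```

```bash
python3 -m jog '[{"delta_pos":[0.0003,0,0.001],"angular":[0,0,0]},{"delta_pos":[0.0003,0,0.002],"angular":[0,0,0]},{"delta_pos":[0.0003,0,0.0025],"angular":[0,0,0]},{"delta_pos":[0.0003,0,0.0025],"angular":[0,0,0]}]' | grep -v ori
python3 - <<'E'
from h import *
st(); 
E
python3 -m jog '[{"delta_pos":[0,0,0.0005],"angular":[0,0,0]},{"delta_pos":[0,0,0.001],"angular":[0,0,0]}]' | grep -v ori
```

```text
time_s: 49.32
position: [610.1, 3.1, 86.0]
contact_force: [-8.7, 2.6, 13.3]
grip_width: 43.9
t 49.32 pos [610.1   3.1  86. ] yaw -39.03 F [-8.7  2.6 13.3] T [0.66 2.3  0.  ] w 43.9 q [-0.5   0.6   0.6   1.77 -0.42  0.91  1.18]
time_s: 49.48
position: [610.2, 3.0, 85.9]
contact_force: [-18.5, 4.7, 39.5]
grip_width: 43.8
```

```bash
python3 -m jog '[{"delta_pos":[0,0,-0.0025],"angular":[0,0,0]},{"delta_pos":[0,0,-0.0025],"angular":[0,0,0]}]' | grep -v ori
python3 -m jog '[{"delta_pos":[0,0,0],"angular":[0,0,0]},{"delta_pos":[0,0,0],"angular":[0,0,0]},{"delta_pos":[0,0,0],"angular":[0,0,0]},{"delta_pos":[0,0,0],"angular":[0,0,0]}]' 0.065 | grep -v ori
python3 -m jog '[{"delta_pos":[0,0,-0.04],"angular":[0,0,0]},{"delta_pos":[0,0,-0.08],"angular":[0,0,0]},{"delta_pos":[0,0,-0.12],"angular":[0,0,0]},{"delta_pos":[0,0,-0.16],"angular":[0,0,0]},{"delta_pos":[0.03,0,-0.18],"angular":[0,0,0]},{"delta_pos":[0.03,0,-0.18],"angular":[0,0,0]}]' | grep -v ori
python3 - <<'E'
from h import *
st()
C,im,d=snap('wrist','w40',None,1.5); np.savez('w40.npz',im=im,d=d,K=C[0],R=C[1],t=C[2])
C,im,d=snap('side','s40',None,1.5); np.savez('s40.npz',im=im,d=d,W=cloud(C,d))
C,im,d=snap('scene','sc40',None,1.5); np.savez('sc40.npz',im=im,d=d,W=cloud(C,d))
E
```

```text
time_s: 49.65
position: [610.1, 3.1, 87.1]
contact_force: [-2.2, 2.1, -1.2]
grip_width: 43.8
time_s: 49.98
position: [610.2, 2.9, 86.7]
contact_force: [0.1, -0.3, -0.5]
grip_width: 64.3
time_s: 50.48
position: [586.5, 24.0, 271.1]
contact_force: [-0.5, 1.7, -0.6]
grip_width: 65.2
t 50.48 pos [586.5  24.  271.1] yaw -38.94 F [-0.5  1.7 -0.6] T [ 0.04  0.05 -0.02] w 65.2 q [-0.64  0.35  0.71  1.66 -0.24  1.22  1.01]
```

```bash
python3 - <<'E'
from h import *
f=np.load('w40.npz'); C=(f['K'],f['R'],f['t']); d=f['d']
def pt(u,v):
    dd=np.median(d[v-1:v+2,u-1:u+2]); oo,r=rays(C,[(u,v)],True); zc=(r[0]@C[1].T)[2]; return oo+r[0]*dd/zc
for p in [(195,135),(320,135),(195,190),(320,190),(255,140),(265,190),(256,204),(240,245),(280,245)]: print(p,np.round(pt(*p),1))
print([np.round(plane(C,[(x/1.5,y/1.5)],82,True)[0],1) for x,y in [(265,181),(504,181),(278,398),(480,402)]])
go(540,-300,260,-90)
E
```

```text
(195, 135) [498.5  -5.5  75.9]
(320, 135) [598.4 117.8  76.7]
(195, 190) [552.7 -52.9  75.6]
(320, 190) [656.1  74.7  76.3]
(255, 140) [552.2  49.1  76. ]
(265, 190) [603.4  22.7 109.6]
(256, 204) [610.4   3.4 108.1]
(240, 245) [649.7 -56.8  75.9]
(280, 245) [684.5 -14.2  75.9]
[array([469.7, -10.6,  82. ]), array([595.6, 144.8,  82. ]), array([ 624.1, -136.9,   82. ]), array([747.9,   8.9,  82. ])]
delta [-0.1665 -0.2798  0.0063] ang [ 2.000e-02 -1.000e-02  5.102e+01] | now [586.6  22.3 266.4] yaw -38.98 t 50.63
```

```bash
python3 -m jog '[{"delta_pos":[-0.1665,-0.28,0],"angular":[0,0,51]},{"delta_pos":[-0.1665,-0.28,0],"angular":[0,0,51]},{"delta_pos":[-0.1665,-0.28,0],"angular":[0,0,51]},{"delta_pos":[-0.1665,-0.28,0],"angular":[0,0,51]},{"delta_pos":[-0.1665,-0.28,0],"angular":[0,0,51]},{"delta_pos":[-0.1665,-0.28,0],"angular":[0,0,51]},{"delta_pos":[-0.1665,-0.28,0],"angular":[0,0,51]},{"delta_pos":[-0.1665,-0.28,0],"angular":[0,0,51]}]' | grep -v ori
python3 -m jog '[{"delta_pos":[0,0,0],"angular":[0,0,0]},{"delta_pos":[0,0,0],"angular":[0,0,0]}]' | grep -v ori
python3 - <<'E'
from h import *
st()
C,im,d=snap('wrist','w41',None,1.5); np.savez('w41.npz',im=im,d=d,K=C[0],R=C[1],t=C[2])
E
```

```text
time_s: 51.3
position: [538.2, -303.8, 265.4]
contact_force: [0.9, 0.9, 0.6]
grip_width: 64.8
time_s: 51.47
position: [538.2, -303.1, 265.3]
contact_force: [0.8, -0.2, -0.0]
grip_width: 65.2
t 51.47 pos [ 538.2 -303.1  265.3] yaw -90.27 F [ 0.8 -0.2 -0. ] T [-0.03  0.04  0.05] w 65.2 q [-0.2   0.5   0.94  1.58 -0.41  1.28  0.8 ]
```

```bash
cat > shells.py <<'E'
from h import *
def find(f,zlo=5,zhi=36):
    C=(f['K'],f['R'],f['t']); im=f['im']; d=f['d']
    hsv=cv2.cvtColor(im,cv2.COLOR_BGR2HSV)
    wh=((hsv[...,1]<50)&(hsv[...,2]>90)).astype(np.uint8)
    out=[]
    for m,s,c in comp(wh,200):
        vs,us=np.nonzero(m); oo,r=rays(C,np.c_[us,vs],True); zc=(r@C[1].T)[:,2]; P=oo+r*(d[vs,us]/zc)[:,None]
        if len(P)>8000: continue
        top=P[P[:,2]>zlo+ 18]
        if len(top)<60 or np.percentile(P[:,2],98)>zhi: continue
        q=P[(P[:,2]>zlo)]
        rect=cv2.minAreaRect(q[:,:2].astype(np.float32)); bx=cv2.boxPoints(rect)
        e=max([bx[1]-bx[0],bx[2]-bx[1]],key=np.linalg.norm)
        rt=cv2.minAreaRect(top[:,:2].astype(np.float32))
        print('ctr',np.round(rect[0],1),'size',np.round(sorted(rect[1]),1),'yaw',round(np.degrees(np.arctan2(e[1],e[0]))%180,1),'z98',round(np.percentile(P[:,2],98),1),'| top',np.round(rt[0],1),np.round(sorted(rt[1]),1),'px',np.round(c))
E
python3 - <<'E'
from shells import *
find(np.load('w41.npz'))
f=np.load('w41.npz'); save(f['im'],'w41a',(190,135,335,250),5)
E
```

```text
ctr [ 502.3 -286.2] size [ 54.4 114.5] yaw 29.5 z98 29.7 | top [ 508.5 -278.8] [ 37.8 100.9] px [225. 160.]
ctr [ 582.8 -284.6] size [ 53.1 122.8] yaw 154.5 z98 29.8 | top [ 575.7 -279.4] [ 38.3 110.2] px [299. 159.]
ctr [ 528.6 -340. ] size [ 74.8 198.8] yaw 63.9 z98 29.3 | top [ 527.1 -330.8] [ 49.5 188.1] px [235. 225.]
```

```bash
cat >> shells.py <<'E'
def find2(f,z=4,amin=200,amax=6000,roi=None):
    C=(f['K'],f['R'],f['t']); im=f['im']
    hsv=cv2.cvtColor(im,cv2.COLOR_BGR2HSV)
    wh=((hsv[...,1]<50)&(hsv[...,2]>100)).astype(np.uint8)
    if roi: M=np.zeros_like(wh); x0,y0,x1,y1=roi; M[y0:y1,x0:x1]=wh[y0:y1,x0:x1]; wh=M
    for m,s,c in comp(wh,amin):
        if s[4]>amax: continue
        vs,us=np.nonzero(m); P=plane(C,np.c_[us,vs],z,True)[:,:2].astype(np.float32)
        rect=cv2.minAreaRect(P); bx=cv2.boxPoints(rect); e=max([bx[1]-bx[0],bx[2]-bx[1]],key=np.linalg.norm)
        print('ctr',np.round(rect[0],1),'size',np.round(sorted(rect[1]),1),'yaw',round(np.degrees(np.arctan2(e[1],e[0]))%180,1),'px',np.round(c))
E
python3 - <<'E'
from shells import *
find2(np.load('w41.npz'),roi=(190,135,335,250))
E
```

```text
ctr [ 488.4 -293.7] size [35.9 84.1] yaw 10.3 px [225. 159.]
ctr [ 600.6 -293.5] size [36.6 83.2] yaw 171.9 px [299. 159.]
ctr [ 500.1 -398.6] size [38.7 84.3] yaw 19.7 px [235. 225.]
ctr [ 649.8 -408.1] size [24.9 72.7] yaw 119.0 px [326. 230.]
```

```bash
python3 - <<'E'
from h import *
go(488.4,-293.7,100,-169.7)
E
python3 -m jog '[{"delta_pos":[0.0094,-0.0498,0.03],"angular":[0,0,80]},{"delta_pos":[0.0094,-0.0498,0.06],"angular":[0,0,80]},{"delta_pos":[0.0094,-0.0498,0.09],"angular":[0,0,80]},{"delta_pos":[0.0094,-0.0498,0.12],"angular":[0,0,80]},{"delta_pos":[0.0094,-0.0498,0.15],"angular":[0,0,80]},{"delta_pos":[0.0094,-0.0498,0.16],"angular":[0,0,80]},{"delta_pos":[0.0094,-0.0498,0.16],"angular":[0,0,80]},{"delta_pos":[0.0094,-0.0498,0.16],"angular":[0,0,80]}]' 0.055 | grep -v ori
python3 - <<'E'
from h import *
st(); go(488.4,-293.7,100,-169.7)
E
```

```text
delta [ 0.0074 -0.0504  0.1655] ang [-0.08  0.09 79.6 ] | now [ 539.2 -301.2  265.4] yaw -90.1 t 51.52
time_s: 52.18
position: [489.9, -289.4, 105.2]
contact_force: [0.2, 0.2, 0.5]
grip_width: 54.8
t 52.18 pos [ 489.9 -289.4  105.2] yaw -147.54 F [0.2 0.2 0.5] T [-0.12  0.07 -0.01] w 54.8 q [-0.29  0.7   1.07  1.87 -0.72  1.03  0.08]
delta [-0.0036  0.0028  0.0052] ang [-0.08  0.09 22.16] | now [ 489.9 -289.4  105.2] yaw -147.54 t 52.18
```

```bash
python3 -m jog '[{"delta_pos":[-0.0036,0.0028,0.01],"angular":[0,0,22.2]},{"delta_pos":[-0.0036,0.0028,0.03],"angular":[0,0,22.2]},{"delta_pos":[-0.0036,0.0028,0.04],"angular":[0,0,22.2]},{"delta_pos":[-0.0036,0.0028,0.05],"angular":[0,0,22.2]},{"delta_pos":[-0.0036,0.0028,0.05],"angular":[0,0,22.2]}]' | grep -v ori
python3 - <<'E'
from h import *
st(); go(488.4,-293.7,8,-169.7)
C,im,d=snap('wrist','w42',None,1.5); np.savez('w42.npz',im=im,d=d,K=C[0],R=C[1],t=C[2])
E
```

```text
time_s: 52.6
position: [488.0, -293.7, 54.5]
contact_force: [0.1, -0.7, 0.2]
grip_width: 55.2
t 52.6 pos [ 488.  -293.7   54.5] yaw -169.25 F [ 0.1 -0.7  0.2] T [-0.01  0.17  0.02] w 55.2 q [-0.27  0.81  1.07  1.89 -0.86  1.   -0.18]
delta [0.0005 0.0001 0.0465] ang [-0.07  0.16  0.45] | now [ 488.  -293.7   54.5] yaw -169.25 t 52.6
```

```bash
python3 - <<'E'
from h import *
f=np.load('w42.npz'); C=(f['K'],f['R'],f['t'])
print(proj(C,[[488,-293.7,54.5],[488,-293.7,5],[488,-293.7,28]],True)*1.5)
from shells import find2
find2(f,z=4,roi=(180,0,410,256)); 
E
```

```text
[[387.11070531 342.37845076]
 [387.28066806 309.05080116]
 [387.21114928 322.74339049]]
ctr [ 600.9 -293.7] size [36.2 83.4] yaw 172.4 px [285.  67.]
ctr [ 487.3 -294.1] size [35.8 84.9] yaw 10.7 px [259. 203.]
ctr [ 504.8 -398.9] size [41.1 74.7] yaw 19.5 px [381. 205.]
ctr [ 452.1 -244.4] size [15.7 46.7] yaw 164.8 px [194. 236.]
ctr [ 470.  -352.1] size [16.3 51.4] yaw 44.0 px [323. 237.]
```

Consistent. Grip shell A.

```bash
python3 -m jog '[{"delta_pos":[0,0,0.02],"angular":[0,0,0]},{"delta_pos":[0,0,0.04],"angular":[0,0,0]},{"delta_pos":[0,0,0.0465],"angular":[0,0,0]},{"delta_pos":[0,0,0.0465],"angular":[0,0,0]},{"delta_pos":[0,0,0.0465],"angular":[0,0,0]}]' | grep -v ori
python3 -m jog '[{"delta_pos":[0,0,0],"angular":[0,0,0]},{"delta_pos":[0,0,0],"angular":[0,0,0]},{"delta_pos":[0,0,0],"angular":[0,0,0]},{"delta_pos":[0,0,0],"angular":[0,0,0]},{"delta_pos":[0,0,0],"angular":[0,0,0]}]' 0.02 | grep -v ori
python3 - <<'E'
from h import *
st()
E
python3 -m jog '[{"delta_pos":[0,0,-0.04],"angular":[0,0,0]},{"delta_pos":[0,0,-0.08],"angular":[0,0,0]},{"delta_pos":[0,0,-0.12],"angular":[0,0,0]},{"delta_pos":[0,0,-0.16],"angular":[0,0,0]},{"delta_pos":[0,0,-0.16],"angular":[0,0,0]}]' | grep -v ori
python3 - <<'E'
from h import *
st(); go(665.6,-22.6,165,-129)
C,im,d=snap('wrist','w43',None,1.2)
E
```

```text
time_s: 53.07
position: [488.6, -295.4, 11.0]
contact_force: [-0.0, -0.0, 0.4]
grip_width: 55.0
time_s: 53.48
position: [488.6, -295.3, 10.6]
contact_force: [0.9, 1.1, 6.7]
grip_width: 32.1
t 53.48 pos [ 488.6 -295.3   10.6] yaw -169.5 F [0.9 1.1 6.7] T [ 0.31  0.22 -0.08] w 32.1 q [-0.23  0.86  1.01  1.91 -0.93  0.93 -0.14]
time_s: 53.9
position: [489.9, -297.4, 176.7]
contact_force: [0.9, -0.5, 0.8]
grip_width: 32.2
t 53.9 pos [ 489.9 -297.4  176.7] yaw -169.55 F [ 0.9 -0.5  0.8] T [-0.02  0.09  0.02] w 32.2 q [-0.36  0.66  1.21  1.81 -0.67  1.16 -0.31]
delta [ 0.2226 -0.2385  0.0119] ang [  0.38  -0.23 -40.55] | now [ 489.9 -297.4  176.7] yaw -169.55 t 53.9
```

```bash
python3 -m jog '[{"delta_pos":[0.2226,-0.2385,0],"angular":[0,0,-40.5]},{"delta_pos":[0.2226,-0.2385,0],"angular":[0,0,-40.5]},{"delta_pos":[0.2226,-0.2385,0],"angular":[0,0,-40.5]},{"delta_pos":[0.2226,-0.2385,0],"angular":[0,0,-40.5]},{"delta_pos":[0.2226,-0.2385,0],"angular":[0,0,-40.5]},{"delta_pos":[0.2226,-0.2385,0],"angular":[0,0,-40.5]},{"delta_pos":[0.2226,-0.2385,0],"angular":[0,0,-40.5]},{"delta_pos":[0.2226,-0.2385,0],"angular":[0,0,-40.5]}]' | grep -v ori
python3 -m jog '[{"delta_pos":[0,0,0],"angular":[0,0,0]},{"delta_pos":[0,0,0],"angular":[0,0,0]},{"delta_pos":[0,0,0],"angular":[0,0,0]}]' | grep -v ori
python3 - <<'E'
from h import *
st(); go(665.6,-22.6,110,-129)
C,im,d=snap('wrist','w44',None,1.2)
E
```

```text
time_s: 54.62
position: [664.6, -16.7, 169.0]
contact_force: [0.1, -1.0, -0.0]
grip_width: 32.7
time_s: 54.87
position: [663.2, -20.9, 169.3]
contact_force: [0.1, -1.1, -0.3]
grip_width: 32.4
t 54.87 pos [663.2 -20.9 169.3] yaw -129.05 F [ 0.1 -1.1 -0.3] T [-0.05  0.12 -0.04] w 32.4 q [-0.65  0.73  0.99  1.57 -0.64  1.2  -0.22]
delta [0.0002 0.003  0.0593] ang [-0.03  0.07 -0.05] | now [663.2 -20.9 169.3] yaw -129.05 t 54.87
```

```bash
python3 -m jog '[{"delta_pos":[0,0.003,0.03],"angular":[0,0,0]},{"delta_pos":[0,0.003,0.055],"angular":[0,0,0]},{"delta_pos":[0,0.003,0.07],"angular":[0,0,0]},{"delta_pos":[0,0.003,0.077],"angular":[0,0,0]},{"delta_pos":[0,0.003,0.077],"angular":[0,0,0]},{"delta_pos":[0,0.003,0.077],"angular":[0,0,0]}]' | grep -v ori
python3 - <<'E'
from h import *
st()
C,im,d=snap('wrist','w45',(90,80,350,290),3)
E
```

```text
time_s: 55.42
position: [666.4, -22.7, 93.9]
contact_force: [0.2, -0.2, 0.8]
grip_width: 32.2
t 55.42 pos [666.4 -22.7  93.9] yaw -129.05 F [ 0.2 -0.2  0.8] T [-0.02  0.11  0.04] w 32.2 q [-0.61  0.81  0.93  1.61 -0.71  1.09 -0.17]
```

```bash
python3 -m jog '[{"delta_pos":[0,0,0.002],"angular":[0,0,0]},{"delta_pos":[0,0,0.004],"angular":[0,0,0]},{"delta_pos":[0,0,0.0055],"angular":[0,0,0]},{"delta_pos":[0,0,0.0055],"angular":[0,0,0]}]' | grep -v ori
python3 -m jog '[{"delta_pos":[0,0,0.001],"angular":[0,0,0]},{"delta_pos":[0,0,0.001],"angular":[0,0,0]}]' | grep -v ori
```

```text
time_s: 55.8
position: [666.1, -22.0, 87.5]
contact_force: [0.8, -1.3, -1.1]
grip_width: 32.4
time_s: 55.97
position: [666.2, -22.1, 86.6]
contact_force: [-1.1, 0.2, -0.4]
grip_width: 32.4
```

```bash
python3 -m jog '[{"delta_pos":[0,0,0.0007],"angular":[0,0,0]},{"delta_pos":[0,0,0.0007],"angular":[0,0,0]}]' | grep -v ori
python3 -m jog '[{"delta_pos":[0,0,0],"angular":[0,0,0]},{"delta_pos":[0,0,0],"angular":[0,0,0]},{"delta_pos":[0,0,0],"angular":[0,0,0]}]' 0.042 | grep -v ori
python3 -m jog '[{"delta_pos":[0,0,-0.02],"angular":[0,0,0]},{"delta_pos":[0,0,-0.05],"angular":[0,0,0]},{"delta_pos":[0,0,-0.09],"angular":[0,0,0]},{"delta_pos":[0,0,-0.1],"angular":[0,0,0]},{"delta_pos":[0,0,-0.1],"angular":[0,0,0]}]' | grep -v ori
python3 - <<'E'
from h import *
st(); go(500.5,-398.8,190,-160.3)
C,im,d=snap('wrist','w46',None,1.2)
E
```

```text
time_s: 56.13
position: [666.3, -22.0, 86.1]
contact_force: [-2.1, 0.6, 3.4]
grip_width: 32.5
time_s: 56.38
position: [666.1, -22.1, 85.8]
contact_force: [0.4, 0.6, 0.0]
grip_width: 41.8
time_s: 56.8
position: [667.5, -22.5, 189.3]
contact_force: [0.0, -0.8, -0.7]
grip_width: 41.9
t 56.8 pos [667.5 -22.5 189.3] yaw -129.01 F [ 0.  -0.8 -0.7] T [-0.05  0.12 -0.05] w 41.9 q [-0.65  0.71  1.    1.54 -0.63  1.23 -0.22]
delta [-0.3975  0.1071 -0.0015] ang [ 0.15 -0.22 31.29] | now [667.5 -22.5 189.3] yaw -129.01 t 56.8
```

```bash
python3 -m jog '[{"delta_pos":[-0.3975,0.107,0],"angular":[0,0,31.3]},{"delta_pos":[-0.3975,0.107,0],"angular":[0,0,31.3]},{"delta_pos":[-0.3975,0.107,0],"angular":[0,0,31.3]},{"delta_pos":[-0.3975,0.107,0],"angular":[0,0,31.3]},{"delta_pos":[-0.3975,0.107,0],"angular":[0,0,31.3]},{"delta_pos":[-0.3975,0.107,0],"angular":[0,0,31.3]},{"delta_pos":[-0.3975,0.107,0],"angular":[0,0,31.3]},{"delta_pos":[-0.3975,0.107,0],"angular":[0,0,31.3]}]' 0.055 | grep -v ori
python3 - <<'E'
from h import *
st(); go(500.5,-398.8,60,-160.3)
E
```

```text
time_s: 57.52
position: [529.5, -327.8, 184.6]
contact_force: [1.1, -0.3, 0.2]
grip_width: 54.7
t 57.52 pos [ 529.5 -327.8  184.6] yaw -160.3 F [ 1.1 -0.3  0.2] T [-0.01  0.14  0.  ] w 54.7 q [-0.24  0.7   1.12  1.66 -0.67  1.21 -0.19]
delta [-0.0511  0.0572  0.1246] ang [-0.05  0.07  0.  ] | now [ 529.5 -327.8  184.6] yaw -160.3 t 57.52
```

```bash
python3 -m jog '[{"delta_pos":[-0.0511,0.0572,0.02],"angular":[0,0,0]},{"delta_pos":[-0.0511,0.0572,0.05],"angular":[0,0,0]},{"delta_pos":[-0.0511,0.0572,0.09],"angular":[0,0,0]},{"delta_pos":[-0.0511,0.0572,0.12],"angular":[0,0,0]},{"delta_pos":[-0.0511,0.0572,0.122],"angular":[0,0,0]},{"delta_pos":[-0.0511,0.0572,0.122],"angular":[0,0,0]}]' | grep -v ori
python3 - <<'E'
from h import *
st(); go(500.5,-398.8,9.5,-160.3)
C,im,d=snap('wrist','w47',None,1.5); np.savez('w47.npz',im=im,d=d,K=C[0],R=C[1],t=C[2])
from shells import find2
find2(np.load('w47.npz'),z=4,roi=(180,0,410,256))
print(proj(C,[[500.5,-398.8,5]],True)*1.5)
E
```

```text
time_s: 58.02
position: [500.9, -397.1, 62.3]
contact_force: [0.5, -0.1, 1.5]
grip_width: 55.1
t 58.02 pos [ 500.9 -397.1   62.3] yaw -160.34 F [ 0.5 -0.1  1.5] T [-0.04  0.13  0.02] w 55.1 q [-0.02  0.84  0.98  1.7  -0.79  1.05  0.  ]
delta [-0.0008  0.0016  0.0528] ang [-0.16  0.16 -0.04] | now [ 500.9 -397.1   62.3] yaw -160.34 t 58.02
ctr [ 611.3 -306.3] size [31.1 75.5] yaw 20.9 px [193.  33.]
ctr [ 657.7 -461.7] size [64.5 95.5] yaw 33.9 px [383.  54.]
ctr [ 498.8 -397.2] size [35.2 84.1] yaw 19.6 px [258. 202.]
[[390.1907746  306.64219271]]
```

```bash
python3 -m jog '[{"delta_pos":[0.001,0,0.025],"angular":[0,0,0]},{"delta_pos":[0.001,0,0.045],"angular":[0,0,0]},{"delta_pos":[0.001,0,0.0525],"angular":[0,0,0]},{"delta_pos":[0.001,0,0.0525],"angular":[0,0,0]},{"delta_pos":[0.001,0,0.0525],"angular":[0,0,0]}]' | grep -v ori
python3 -m jog '[{"delta_pos":[0,0,0],"angular":[0,0,0]},{"delta_pos":[0,0,0],"angular":[0,0,0]},{"delta_pos":[0,0,0],"angular":[0,0,0]},{"delta_pos":[0,0,0],"angular":[0,0,0]},{"delta_pos":[0,0,0],"angular":[0,0,0]}]' 0.02 | grep -v ori
python3 - <<'E'
from h import *
st()
E
python3 -m jog '[{"delta_pos":[0,0,-0.04],"angular":[0,0,0]},{"delta_pos":[0,0,-0.08],"angular":[0,0,0]},{"delta_pos":[0,0,-0.12],"angular":[0,0,0]},{"delta_pos":[0,0,-0.16],"angular":[0,0,0]},{"delta_pos":[0,0,-0.18],"angular":[0,0,0]},{"delta_pos":[0,0,-0.18],"angular":[0,0,0]}]' | grep -v ori
python3 - <<'E'
from h import *
st(); go(572.4,52.8,190,-129)
C,im,d=snap('wrist','w48',None,1.2);np.savez('w48.npz',im=im,d=d,K=C[0],R=C[1],t=C[2])
E
```

```text
time_s: 58.48
position: [503.7, -397.8, 13.2]
contact_force: [0.1, -0.3, 1.0]
grip_width: 55.1
time_s: 58.9
position: [503.3, -397.7, 12.2]
contact_force: [0.2, 1.1, 7.5]
grip_width: 29.9
t 58.9 pos [ 503.3 -397.7   12.2] yaw -160.32 F [0.2 1.1 7.5] T [ 0.29  0.25 -0.03] w 29.9 q [ 0.01  0.9   0.92  1.72 -0.85  0.97  0.04]
time_s: 59.4
position: [503.9, -398.9, 196.3]
contact_force: [-0.6, 0.8, -0.9]
grip_width: 29.9
t 59.4 pos [ 503.9 -398.9  196.3] yaw -160.32 F [-0.6  0.8 -0.9] T [-0.07  0.12  0.02] w 29.9 q [-0.09  0.71  1.1   1.61 -0.66  1.24 -0.09]
delta [ 0.2166 -0.4023  0.0051] ang [  0.32  -0.12 -31.32] | now [ 503.9 -398.9  196.3] yaw -160.32 t 59.4
```

```bash
python3 - <<'E'
from shells import *
find2(np.load('w48.npz'),z=4,roi=(160,30,250,120))
go(574.9,55.9,190,-129)
E
python3 -m jog '[{"delta_pos":[0.22,-0.404,0],"angular":[0,0,-31.3]},{"delta_pos":[0.22,-0.404,0],"angular":[0,0,-31.3]},{"delta_pos":[0.22,-0.404,0],"angular":[0,0,-31.3]},{"delta_pos":[0.22,-0.404,0],"angular":[0,0,-31.3]},{"delta_pos":[0.22,-0.404,0],"angular":[0,0,-31.3]},{"delta_pos":[0.22,-0.404,0],"angular":[0,0,-31.3]},{"delta_pos":[0.22,-0.404,0],"angular":[0,0,-31.3]},{"delta_pos":[0.22,-0.404,0],"angular":[0,0,-31.3]}]' | grep -v ori
python3 - <<'E'
from h import *
st(); go(574.9,55.9,150,-129)
E
```

```text
ctr [ 600.4 -291.3] size [37.5 83.6] yaw 172.0 px [203.  75.]
delta [ 0.2201 -0.4033  0.0031] ang [  0.17  -0.09 -31.31] | now [ 503.5 -398.   193.6] yaw -160.31 t 59.45
time_s: 60.12
position: [553.8, -65.7, 190.5]
contact_force: [1.1, 0.9, -1.1]
grip_width: 29.7
t 60.12 pos [553.8 -65.7 190.5] yaw -129.0 F [ 1.1  0.9 -1.1] T [-0.12  0.08  0.02] w 29.7 q [-0.75  0.52  1.09  1.82 -0.51  1.12 -0.16]
delta [ 0.1078 -0.0601  0.0405] ang [-0.06  0.03 -0.  ] | now [553.8 -65.7 190.5] yaw -129.0 t 60.12
```

```bash
python3 -m jog '[{"delta_pos":[0.1078,-0.06,0],"angular":[0,0,0]},{"delta_pos":[0.1078,-0.06,0],"angular":[0,0,0]},{"delta_pos":[0.1078,-0.06,0],"angular":[0,0,0]},{"delta_pos":[0.1078,-0.06,0.02],"angular":[0,0,0]},{"delta_pos":[0.1078,-0.06,0.04],"angular":[0,0,0]},{"delta_pos":[0.1078,-0.06,0.04],"angular":[0,0,0]}]' | grep -v ori
python3 - <<'E'
from h import *
st(); go(574.9,55.9,96,-129)
C,im,d=snap('wrist','w49',None,1.2);np.savez('w49.npz',im=im,d=d,K=C[0],R=C[1],t=C[2])
E
```

```text
time_s: 60.62
position: [573.5, 54.3, 147.5]
contact_force: [-0.4, -0.8, -1.1]
grip_width: 29.8
t 60.62 pos [573.5  54.3 147.5] yaw -128.93 F [-0.4 -0.8 -1.1] T [-0.13  0.19 -0.02] w 29.8 q [-0.89  0.61  1.03  1.81 -0.59  1.07 -0.32]
delta [0.0023 0.0002 0.0515] ang [-0.18  0.25  0.07] | now [573.5  54.3 147.5] yaw -128.93 t 60.62
```

```bash
python3 -m jog '[{"delta_pos":[0.0015,0,0.025],"angular":[0,0,0]},{"delta_pos":[0.0015,0,0.045],"angular":[0,0,0]},{"delta_pos":[0.0015,0,0.0515],"angular":[0,0,0]},{"delta_pos":[0.0015,0,0.0515],"angular":[0,0,0]},{"delta_pos":[0.0015,0,0.0515],"angular":[0,0,0]}]' | grep -v ori
python3 -m jog '[{"delta_pos":[0,0,0.003],"angular":[0,0,0]},{"delta_pos":[0,0,0.005],"angular":[0,0,0]},{"delta_pos":[0,0,0.006],"angular":[0,0,0]},{"delta_pos":[0,0,0.006],"angular":[0,0,0]}]' | grep -v ori
python3 -m jog '[{"delta_pos":[0,0,0.001],"angular":[0,0,0]},{"delta_pos":[0,0,0.001],"angular":[0,0,0]}]' | grep -v ori
```

```text
time_s: 61.08
position: [577.0, 54.0, 101.0]
contact_force: [0.0, -1.0, 0.4]
grip_width: 29.7
time_s: 61.42
position: [576.7, 54.7, 94.1]
contact_force: [-1.0, -0.8, 0.0]
grip_width: 29.7
time_s: 61.58
position: [576.6, 54.6, 92.9]
contact_force: [0.2, -0.4, -0.4]
grip_width: 29.7
```

```bash
python3 -m jog '[{"delta_pos":[0,-0.0015,0.002],"angular":[0,0,0]},{"delta_pos":[0,-0.0015,0.0035],"angular":[0,0,0]},{"delta_pos":[0,-0.0015,0.004],"angular":[0,0,0]},{"delta_pos":[0,-0.0015,0.004],"angular":[0,0,0]}]' | grep -v ori
python3 -m jog '[{"delta_pos":[0,0,0.0007],"angular":[0,0,0]},{"delta_pos":[0,0,0.0007],"angular":[0,0,0]}]' | grep -v ori
```

```text
time_s: 61.92
position: [575.3, 55.6, 88.7]
contact_force: [-0.1, 0.0, -0.5]
grip_width: 29.2
time_s: 62.08
position: [575.5, 55.5, 88.1]
contact_force: [0.1, 1.2, 0.2]
grip_width: 29.8
```

```bash
python3 -m jog '[{"delta_pos":[0,0,0.0006],"angular":[0,0,0]},{"delta_pos":[0,0,0.0006],"angular":[0,0,0]}]' | grep -v ori
python3 -m jog '[{"delta_pos":[0,0,0],"angular":[0,0,0]},{"delta_pos":[0,0,0],"angular":[0,0,0]},{"delta_pos":[0,0,0],"angular":[0,0,0]}]' 0.041 | grep -v ori
python3 -m jog '[{"delta_pos":[0,0,-0.02],"angular":[0,0,0]},{"delta_pos":[0,0,-0.05],"angular":[0,0,0]},{"delta_pos":[0,0,-0.09],"angular":[0,0,0]},{"delta_pos":[0,0,-0.1],"angular":[0,0,0]},{"delta_pos":[0,0,-0.1],"angular":[0,0,0]}]' | grep -v ori
python3 - <<'E'
from h import *
st(); go(600,-292,190,-8)
go(600,-292,190,-188)
C,im,d=snap('wrist','w50',None,1.2)
E
```

```text
time_s: 62.25
position: [575.5, 55.6, 87.6]
contact_force: [0.0, 0.7, 1.7]
grip_width: 29.8
time_s: 62.5
position: [575.4, 55.5, 87.5]
contact_force: [0.3, -0.2, -0.3]
grip_width: 40.3
time_s: 62.92
position: [576.8, 55.5, 190.5]
contact_force: [0.7, 0.5, -0.5]
grip_width: 41.3
t 62.92 pos [576.8  55.5 190.5] yaw -129.01 F [ 0.7  0.5 -0.5] T [-0.03  0.12 -0.02] w 41.3 q [-0.93  0.56  1.08  1.77 -0.55  1.13 -0.36]
delta [-2.554e-01  2.367e-01  2.000e-04] ang [ 3.0000e-01  3.0000e-02 -1.2101e+02] | now [576.8  55.5 190.5] yaw -129.01 t 62.92
delta [-2.554e-01  2.367e-01  2.000e-04] ang [ 3.000e-02 -2.600e-01  5.899e+01] | now [576.8  55.5 190.5] yaw -129.01 t 62.92
```

```bash
python3 -m jog '[{"delta_pos":[-0.2554,0.2367,0],"angular":[0,0,-60]},{"delta_pos":[-0.2554,0.2367,0],"angular":[0,0,-60]},{"delta_pos":[-0.2554,0.2367,0],"angular":[0,0,-60]},{"delta_pos":[-0.2554,0.2367,0],"angular":[0,0,-60]},{"delta_pos":[-0.2554,0.2367,0],"angular":[0,0,-60]},{"delta_pos":[-0.2554,0.2367,0],"angular":[0,0,-60]},{"delta_pos":[-0.2554,0.2367,0],"angular":[0,0,-60]},{"delta_pos":[-0.2554,0.2367,0],"angular":[0,0,-60]}]' 0.055 | grep -v ori
python3 -m jog '[{"delta_pos":[0,0,0],"angular":[0,0,-57]},{"delta_pos":[0,0,0],"angular":[0,0,-57]},{"delta_pos":[0,0,0],"angular":[0,0,-57]},{"delta_pos":[0,0,0],"angular":[0,0,-57]},{"delta_pos":[0,0,0],"angular":[0,0,-57]},{"delta_pos":[0,0,0],"angular":[0,0,-57]},{"delta_pos":[0,0,0],"angular":[0,0,-57]},{"delta_pos":[0,0,0],"angular":[0,0,-57]}]' | grep -v ori
python3 - <<'E'
from h import *
st(); go(600,-292,60,-8)
E
```

```text
time_s: 63.63
position: [596.9, -276.6, 186.2]
contact_force: [1.9, 0.8, 0.9]
grip_width: 55.1
time_s: 64.3
position: [597.0, -274.6, 186.1]
contact_force: [0.3, -0.2, -0.9]
grip_width: 55.0
t 64.3 pos [ 597.  -274.6  186.1] yaw -14.71 F [ 0.3 -0.2 -0.9] T [0.02 0.02 0.02] w 55.0 q [ 0.01  0.54  0.54  1.56 -0.3   1.13  1.93]
delta [-0.0075 -0.0162  0.1261] ang [ 0.04 -0.1  -6.71] | now [ 597.  -274.6  186.1] yaw -14.71 t 64.3
```

```bash
python3 -m jog '[{"delta_pos":[-0.0075,-0.0162,0.04],"angular":[0,0,-6.7]},{"delta_pos":[-0.0075,-0.0162,0.08],"angular":[0,0,-6.7]},{"delta_pos":[-0.0075,-0.0162,0.11],"angular":[0,0,-6.7]},{"delta_pos":[-0.0075,-0.0162,0.12],"angular":[0,0,-6.7]},{"delta_pos":[-0.0075,-0.0162,0.12],"angular":[0,0,-6.7]}]' | grep -v ori
python3 - <<'E'
from h import *
st()
C,im,d=snap('wrist','w51',None,1.5); np.savez('w51.npz',im=im,d=d,K=C[0],R=C[1],t=C[2])
from shells import find2
find2(np.load('w51.npz'),z=4,roi=(180,100,340,256))
print(proj(C,[[600,-292,5]],True)*1.5); go(600,-292,10,-8)
E
```

```text
time_s: 64.72
position: [598.8, -291.7, 64.3]
contact_force: [1.1, -0.1, 1.3]
grip_width: 55.3
t 64.72 pos [ 598.8 -291.7   64.3] yaw -8.39 F [ 1.1 -0.1  1.3] T [0.04 0.   0.01] w 55.3 q [ 0.09  0.69  0.46  1.62 -0.36  0.93  2.1 ]
ctr [ 600.9 -293.6] size [37.4 83.9] yaw 171.6 px [256. 203.]
ctr [ 635.9 -239. ] size [19.9 52.4] yaw 17.5 px [322. 235.]
ctr [ 618.9 -351.7] size [18.7 50. ] yaw 146.0 px [195. 235.]
[[386.02319179 307.13897545]]
delta [-0.      0.0003  0.0569] ang [ 0.02 -0.11 -0.38] | now [ 600.  -292.4   66.9] yaw -8.38 t 64.77
```

```bash
python3 -m jog '[{"delta_pos":[-0.0005,-0.001,0.025],"angular":[0,0,0]},{"delta_pos":[-0.0005,-0.001,0.045],"angular":[0,0,0]},{"delta_pos":[-0.0005,-0.001,0.055],"angular":[0,0,0]},{"delta_pos":[-0.0005,-0.001,0.055],"angular":[0,0,0]},{"delta_pos":[-0.0005,-0.001,0.055],"angular":[0,0,0]}]' | grep -v ori
python3 -m jog '[{"delta_pos":[0,0,0],"angular":[0,0,0]},{"delta_pos":[0,0,0],"angular":[0,0,0]},{"delta_pos":[0,0,0],"angular":[0,0,0]},{"delta_pos":[0,0,0],"angular":[0,0,0]},{"delta_pos":[0,0,0],"angular":[0,0,0]}]' 0.02 | grep -v ori
python3 - <<'E'
from h import *
st()
E
python3 -m jog '[{"delta_pos":[0,0,-0.04],"angular":[0,0,0]},{"delta_pos":[0,0,-0.08],"angular":[0,0,0]},{"delta_pos":[0,0,-0.12],"angular":[0,0,0]},{"delta_pos":[0,0,-0.16],"angular":[0,0,0]},{"delta_pos":[0,0,-0.18],"angular":[0,0,0]},{"delta_pos":[0,0,-0.18],"angular":[0,0,0]}]' | grep -v ori
python3 - <<'E'
from h import *
st(); go(571.2,-44,190,-39)
C,im,d=snap('wrist','w52',None,1.2)
E
```

```text
time_s: 65.18
position: [601.6, -293.9, 14.1]
contact_force: [0.6, -0.6, 1.1]
grip_width: 54.6
time_s: 65.6
position: [601.2, -293.7, 13.3]
contact_force: [-1.0, 1.3, 5.6]
grip_width: 29.8
t 65.6 pos [ 601.2 -293.7   13.3] yaw -8.37 F [-1.   1.3  5.6] T [0.32 0.18 0.04] w 29.8 q [ 0.11  0.75  0.43  1.63 -0.39  0.84  2.13]
time_s: 66.1
position: [602.5, -294.8, 198.1]
contact_force: [0.7, 0.2, -1.2]
grip_width: 29.8
t 66.1 pos [ 602.5 -294.8  198.1] yaw -8.38 F [ 0.7  0.2 -1.2] T [ 0.03 -0.03 -0.  ] w 29.8 q [ 0.05  0.55  0.52  1.52 -0.29  1.15  2.05]
delta [0.0676 0.2435 0.0072] ang [2.000e-02 4.100e-01 3.062e+01] | now [ 602.5 -294.8  198.1] yaw -8.38 t 66.1
```

```bash
python3 -m jog '[{"delta_pos":[0.009,0.031,0.001],"angular":[0,0,4]},{"delta_pos":[0.018,0.062,0.002],"angular":[0,0,8]},{"delta_pos":[0.027,0.093,0.003],"angular":[0,0,12]},{"delta_pos":[0.036,0.124,0.004],"angular":[0,0,16]},{"delta_pos":[0.045,0.155,0.005],"angular":[0,0,20]},{"delta_pos":[0.053,0.186,0.006],"angular":[0,0,24]},{"delta_pos":[0.061,0.216,0.007],"angular":[0,0,28]},{"delta_pos":[0.0676,0.2435,0.007],"angular":[0,0,30.6]}]' | grep -v ori; python3 -m jog '[{"delta_pos":[0,0,0],"angular":[0,0,0]},{"delta_pos":[0,0,0],"angular":[0,0,0]},{"delta_pos":[0,0,0],"angular":[0,0,0]}]' | grep -v ori; python3 - <<'E'
from h import *
st(); go(571.2,-44,120,-39); snap('wrist','w_b1')
E
```

```text
time_s: 66.82
position: [568.2, -40.8, 184.1]
contact_force: [1.1, 0.1, 0.0]
grip_width: 29.9
time_s: 67.07
position: [569.0, -43.4, 184.9]
contact_force: [-0.0, -1.0, -0.3]
grip_width: 30.0
t 67.07 pos [569.  -43.4 184.9] yaw -38.94 F [-0.  -1.  -0.3] T [-0.06 -0.04  0.01] w 30.0 q [-0.47  0.39  0.62  1.79 -0.26  1.04  1.14]
delta [-0.0021  0.001   0.0649] ang [-0.07 -0.03  0.06] | now [569.  -43.4 184.9] yaw -38.94 t 67.07
```

View pics/w_b1.png

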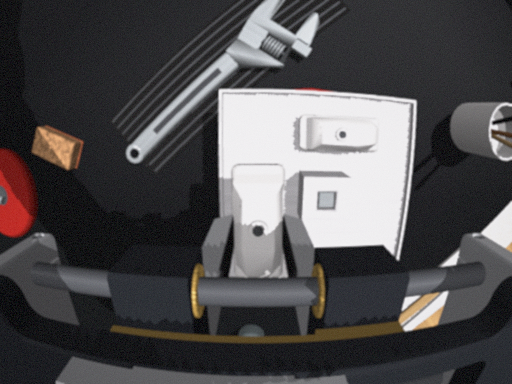

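```bash
python3 -m jog '[{"delta_pos":[-0.002,0.001,0.022],"angular":[0,0,0]},{"delta_pos":[-0.002,0.001,0.044],"angular":[0,0,0]},{"delta_pos":[-0.002,0.001,0.065],"angular":[0,0,0]},{"delta_pos":[-0.002,0.001,0.065],"angular":[0,0,0]},{"delta_pos":[-0.002,0.001,0.065],"angular":[0,0,0]}]' | grep -v ori; python3 - <<'E'
from h import *
st(); go(571.2,-44,96,-39)
E
```

```text
time_s: 67.53
position: [571.1, -44.6, 120.2]
contact_force: [-0.5, -0.3, -0.2]
grip_width: 30.1
t 67.53 pos [571.1 -44.6 120.2] yaw -39.06 F [-0.5 -0.3 -0.2] T [-0.03  0.01  0.02] w 30.1 q [-0.43  0.48  0.58  1.84 -0.32  0.92  1.19]
delta [0.0003 0.0006 0.0242] ang [-0.1  -0.05 -0.06] | now [571.1 -44.6 120.2] yaw -39.06 t 67.53
```

The picture shows B held over the free strip left of the hub (hub at 326,205), shell C at (340,133), and the wrench on the mat. There is clearance to all of them.

```bash
python3 -m jog '[{"delta_pos":[0,0,0.015],"angular":[0,0,0]},{"delta_pos":[0,0.0005,0.026],"angular":[0,0,0]},{"delta_pos":[0,0.0005,0.026],"angular":[0,0,0]},{"delta_pos":[0,0.0005,0.028],"angular":[0,0,0]},{"delta_pos":[0,0.0005,0.029],"angular":[0,0,0]},{"delta_pos":[0,0.0005,0.029],"angular":[0,0,0]}]' | grep -v ori; python3 -m jog '[{"delta_pos":[0,0,0.001],"angular":[0,0,0]},{"delta_pos":[0,0,0.001],"angular":[0,0,0]}]' | grep -v ori
```

```text
time_s: 68.03
position: [572.2, -43.0, 92.1]
contact_force: [-0.2, -0.1, -0.6]
grip_width: 29.5
time_s: 68.2
position: [572.1, -42.9, 90.8]
contact_force: [-0.2, -0.5, -0.2]
grip_width: 29.4
```

```bash
python3 -m jog '[{"delta_pos":[0,0,0.001],"angular":[0,0,0]},{"delta_pos":[0,0,0.001],"angular":[0,0,0]}]' | grep -v ori;  python3 -m jog '[{"delta_pos":[0,0,0.0006],"angular":[0,0,0]},{"delta_pos":[0,0,0.0006],"angular":[0,0,0]}]' | grep -v ori
```

```text
time_s: 68.37
position: [571.9, -42.9, 89.6]
contact_force: [-0.4, 0.1, -0.8]
grip_width: 29.6
time_s: 68.53
position: [572.0, -43.0, 89.0]
contact_force: [-1.0, -0.2, 0.6]
grip_width: 29.6
```

```bash
python3 -m jog '[{"delta_pos":[0,0,0.0005],"angular":[0,0,0]},{"delta_pos":[0,0,0.0005],"angular":[0,0,0]}]' | grep -v ori
```

```text
time_s: 68.7
position: [572.0, -43.0, 88.6]
contact_force: [-0.4, -0.3, 2.5]
grip_width: 29.7
```

Contact at 2.5 N. Release.

```bash
python3 -m jog '[{"delta_pos":[0,0,0],"angular":[0,0,0]},{"delta_pos":[0,0,0],"angular":[0,0,0]},{"delta_pos":[0,0,0],"angular":[0,0,0]},{"delta_pos":[0,0,0],"angular":[0,0,0]}]' 0.041 | grep -v ori; python3 -m jog '[{"delta_pos":[0,0,-0.005],"angular":[0,0,0]},{"delta_pos":[0,0,-0.015],"angular":[0,0,0]},{"delta_pos":[0,0,-0.04],"angular":[0,0,0]},{"delta_pos":[0,0,-0.08],"angular":[0,0,0]},{"delta_pos":[0,0,-0.12],"angular":[0,0,0]},{"delta_pos":[0,0,-0.16],"angular":[0,0,0]},{"delta_pos":[0,0,-0.2],"angular":[0,0,0]},{"delta_pos":[0,0,-0.2],"angular":[0,0,0]}]' | grep -v ori
python3 -m jog '[{"delta_pos":[-0.04,0,0],"angular":[0,0,0]},{"delta_pos":[-0.08,0,0],"angular":[0,0,0]},{"delta_pos":[-0.12,0,0],"angular":[0,0,0]},{"delta_pos":[-0.12,0,0],"angular":[0,0,0]}]' | grep -v ori
python3 - <<'E'
from h import *
st(); snap('wrist','w_b2'); snap('scene','s_b2'); snap('side','d_b2')
E
```

```text
time_s: 69.03
position: [571.9, -43.0, 88.5]
contact_force: [-0.3, -0.3, 0.0]
grip_width: 40.9
time_s: 69.7
position: [574.2, -43.8, 296.8]
contact_force: [0.4, -0.1, 0.4]
grip_width: 41.1
time_s: 70.03
position: [667.6, -123.3, 287.4]
contact_force: [0.9, -0.6, 0.7]
grip_width: 41.2
t 70.03 pos [ 667.6 -123.3  287.4] yaw -39.18 F [ 0.9 -0.6  0.7] T [-0.06  0.04  0.03] w 41.2 q [-0.29  0.53  0.65  1.38 -0.32  1.34  1.26]
```

View pics/w_b2.png

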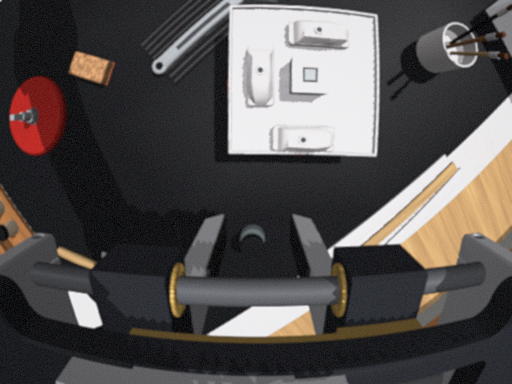

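View pics/s_b2.png

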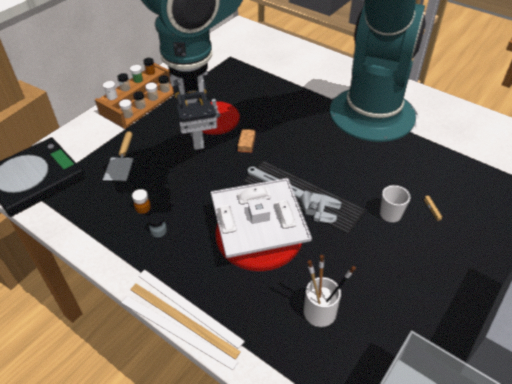

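View pics/d_b2.png

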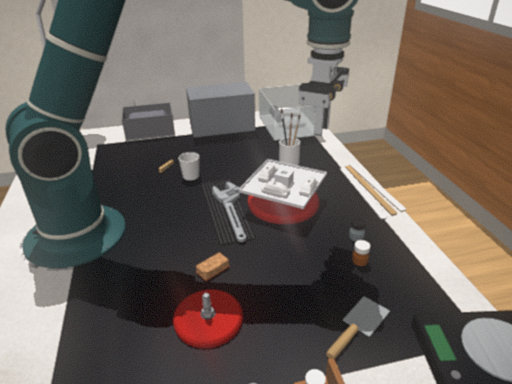

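The tray holds three shells: (318,33), (260,75) and (303,138) in the wrist view. No shell is left on the bench, the wrench lies on the mat, and the bystanders stand where they were. Next I'll check heights numerically.

```bash
grep -n "def cloud" -A8 h.py | head -12; python3 -m jog '[{"delta_pos":[0.04,0.02,0],"angular":[0,0,0]},{"delta_pos":[0.06,0.04,0],"angular":[0,0,0]},{"delta_pos":[0.06,0.05,0],"angular":[0,0,0]},{"delta_pos":[0.06,0.05,0],"angular":[0,0,0]}]' | grep -v ori
python3 - <<'E'
from h import *
C,im,d=snap('wrist','w_b3',None,1) if False else snap('wrist','w_b3')
import numpy as np
K=C; 
P=cloud(C,d,True) if True else None
P=np.asarray(P).reshape(-1,3); P=P[np.isfinite(P).all(1)]
ux=np.array([.777,-.629]);uy=np.array([.629,.777])
q=P[:,:2]-[609.6,3.4]; a=q@ux; b=q@uy
for n,cx,cy,ax in (('A',60,15,1),('C',-59,15,1),('B',0,-61,0)):
    L,S=(a-cx,b-cy) if ax==0 else (b-cy,a-cx)
    m=(abs(L)<55)&(abs(S)<28)&(P[:,2]>86)
    t=m&(P[:,2]>98)
    print(n,m.sum(),'x',np.percentile(a[m],[1,99]).round(1),'y',np.percentile(b[m],[1,99]).round(1),'top',np.percentile(P[t,2],[5,50,95]).round(1) if t.any() else None)
f=(abs(a)<92)&(abs(b)<92)&(P[:,2]<80)&(P[:,2]>70)
A=np.c_[a[f],b[f],np.ones(f.sum())]; print('floor plane',np.linalg.lstsq(A,P[f,2],rcond=None)[0])
E
```

```text
22:def cloud(C,dep):
23-    K,Rm,t=C; v,u=np.mgrid[:dep.shape[0],:dep.shape[1]]
24-    P=np.dstack([(u-K[0,2])/K[0,0]*dep,(v-K[1,2])/K[1,1]*dep,dep])-t
25-    W=P@Rm; W[dep<=0]=np.nan; return W
26-def tri(C1,uv1,C2,uv2):
27-    o1,d1=rays(C1,uv1);o2,d2=rays(C2,uv2)
28-    A=np.c_[d1[0],-d2[0]]; s=np.linalg.lstsq(A,o2-o1,rcond=None)[0]
29-    a=o1+d1[0]*s[0]; b=o2+d2[0]*s[1]; return (a+b)/2,np.linalg.norm(a-b)
30-def snap(n,name=None,crop=None,k=1):
time_s: 70.52
position: [650.0, -37.1, 289.5]
contact_force: [-0.1, 0.3, -0.0]
grip_width: 41.0Traceback (most recent call last):
  File "<stdin>", line 5, in <module>
TypeError: cloud() takes 2 positional arguments but 3 were given
```

```bash
ls pics/w_b3.png
```

```text
pics/w_b3.png
```

```bash
python3 - <<'E'
from h import *
import numpy as np
C,im,d=snap('wrist','w_b4')
K,R,t=C
v,u=np.mgrid[:d.shape[0],:d.shape[1]].astype(float)
x=(u-K[0,2])/K[0,0];y=(v-K[1,2])/K[1,1]; th=np.hypot(x,y); s=np.tan(np.minimum(th,1.4))/np.maximum(th,1e-9)
P=(np.dstack([x*s*d,y*s*d,d])-np.ravel(t))@R
P=P[(d>0)&(th<1.2)]
ux=np.array([.777,-.629]);uy=np.array([.629,.777])
q=P[:,:2]-[609.6,3.4]; a=q@ux; b=q@uy
for n,cx,cy,ax in (('A',60,15,1),('C',-59,15,1),('B',0,-61,0)):
    L,S=(a-cx,b-cy) if ax==0 else (b-cy,a-cx)
    m=(abs(L)<55)&(abs(S)<26)&(P[:,2]>86)&(P[:,2]<125)
    z=P[m&(P[:,2]>98),2]
    print(n,m.sum(),'x',np.percentile(a[m],[1,99]).round(1),'y',np.percentile(b[m],[1,99]).round(1),'top',np.percentile(z,[5,50,95]).round(1) if len(z) else None)
f=(abs(a)<90)&(abs(b)<90)&(P[:,2]<80)&(P[:,2]>70)
A=np.c_[a[f],b[f],np.ones(f.sum())]; print('floor plane',np.linalg.lstsq(A,P[f,2],rcond=None)[0])
st()
E
```

```text
A 1097 x [63.  85.7] y [-38.8  34.9] top [ 98.6 102.3 105.2]
C 1498 x [-74.4 -43.4] y [-21.4  55.1] top [ 98.5 102.6 105.3]
B 1515 x [-40.3  36.5] y [-74.  -43.2] top [ 98.4 102.2 105.2]
floor plane [-2.11167559e-03  3.60266820e-03  7.58075456e+01]
t 70.62 pos [649.7 -41.2 289.3] yaw -38.9 F [-0.  -1.4  0.4] T [-0.07  0.02  0.03] w 41.1 q [-0.43  0.46  0.65  1.46 -0.28  1.31  1.13]
```

View pics/w_b3.png

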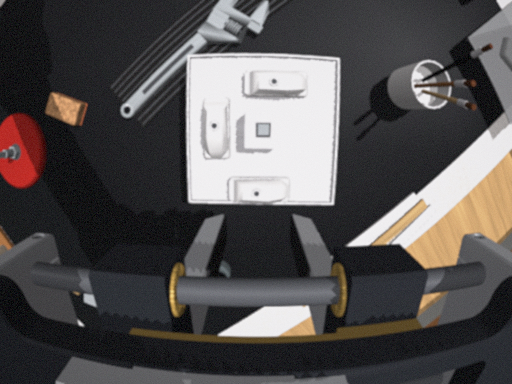

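Shell A, at (258,188), now sits close to the tray's lip, so it has been knocked since I placed it. I need a closer look to see whether it's flat on the floor or up on the lip.

```bash
cat > an.py <<'E'
from h import *
import numpy as np
def an(name,crop=None,k=1):
    C,im,d=snap('wrist',name,crop,k)
    K,R,t=C
    v,u=np.mgrid[:d.shape[0],:d.shape[1]].astype(float)
    x=(u-K[0,2])/K[0,0];y=(v-K[1,2])/K[1,1]; th=np.hypot(x,y); s=np.tan(np.minimum(th,1.4))/np.maximum(th,1e-9)
    P=(np.dstack([x*s*d,y*s*d,d])-np.ravel(t))@R
    P=P[(d>0)&(th<1.2)]
    ux=np.array([.777,-.629]);uy=np.array([.629,.777])
    q=P[:,:2]-[609.6,3.4]; a=q@ux; b=q@uy
    for n,cx,cy,ax in (('A',77,0,1),('C',-59,15,1),('B',0,-61,0)):
        L,S=(a-cx,b-cy) if ax==0 else (b-cy,a-cx)
        m=(abs(L)<60)&(abs(S)<32)&(P[:,2]>89)&(P[:,2]<115)
        lo=np.percentile(L[m],[1,99]);so=np.percentile(S[m],[1,99])
        print(n,m.sum(),'x',np.percentile(a[m],[1,99]).round(1),'y',np.percentile(b[m],[1,99]).round(1))
        l=L-lo.mean();w=S-so.mean()
        tt=m&(abs(w)<13)&(abs(l)<37)
        prof=[np.round(np.median(P[tt&(abs(l-c)<5),2]),1) for c in (-30,-20,-10,0,10,20,30)]
        cr=[np.round(np.median(P[tt&(abs(w-c)<2.5)&(abs(l)<30),2]),1) for c in (-10,-5,0,5,10)]
        print('  along',prof,'across',cr)
    return C,im,d
E
python3 - <<'E'
from an import *
an('w_b5',(160,40,370,220),3)
E
```

```text
A 1189 x [64.6 93.8] y [-36.2  31.9]
  along [np.float64(95.3), np.float64(102.2), np.float64(102.8), np.float64(103.3), np.float64(102.6), np.float64(100.0), np.float64(95.3)] across [np.float64(100.9), np.float64(102.6), np.float64(102.6), np.float64(102.5), np.float64(101.6)]
C 1263 x [-73.7 -44.6] y [-16.4  53.1]
  along [np.float64(96.0), np.float64(102.3), np.float64(103.2), np.float64(103.6), np.float64(103.2), np.float64(100.3), np.float64(95.7)] across [np.float64(101.8), np.float64(102.9), np.float64(103.0), np.float64(102.7), np.float64(101.3)]
B 1274 x [-34.   34.3] y [-73.9 -44.1]
  along [np.float64(95.7), np.float64(102.4), np.float64(103.0), np.float64(103.5), np.float64(102.6), np.float64(99.7), np.float64(95.9)] across [np.float64(101.3), np.float64(102.5), np.float64(102.6), np.float64(102.6), np.float64(100.4)]
```

View pics/w_b5.png

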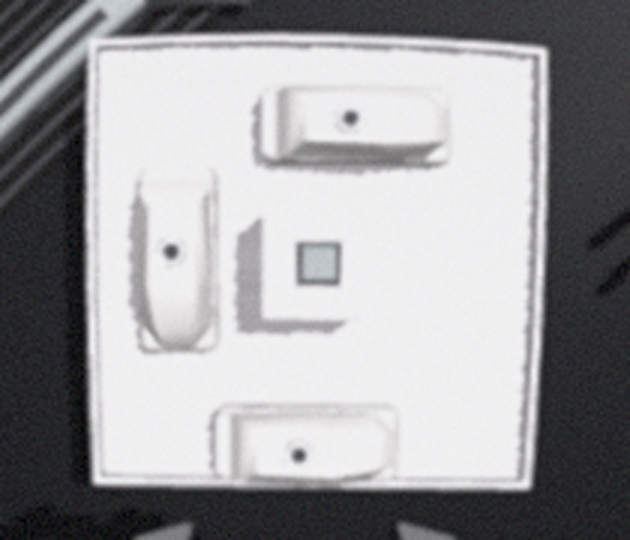

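The close view shows A (feature hole at 298,455) pushed up beside the lip but inside it. Its height profile along and across matches B and C to within about 1 mm, so it stands level on the floor. The tenon top is still visible in the hub hole at (318,263). The gripper is clear, so I'm handing in.

```bash
python3 - <<'E'
from h import *
st()
print(env.hand_in())
E
```

```text
t 70.67 pos [649.6 -42.2 289.2] yaw -38.98 F [ 0.  -1.4 -0.8] T [-0.04  0.01 -0.01] w 41.1 q [-0.43  0.46  0.65  1.46 -0.28  1.31  1.13]
the job is handed in; nothing more can be done
None
```

The job is handed in at about 71 s. All the steps were done in the order asked, with one surprise in the last check: a shell had moved after I placed it.

- **Nut:** I turned it clockwise about 45° with the wrench snug on the flats, until it reached its stop. On a second try after re-snugging, the wrench turned 4.5° further but the nut did not move. The nut still measured the same angle after the wrench came off. I judged the stop from force and camera angle, not from a joint reading.
- **Wrench:** I rolled the jaw open to about 37–38 mm, took the wrench off and laid it flat on its rubber mat at its first pose.
- **Tray:** It is seated on the tenon with its floor level at about 76 mm. The tenon top is visible in the hub hole.
- **Shells:** All three shells on the bench stand open side down in the tray. No fourth was seen in any view. Their tops read 103.3–103.6 mm, and their height profiles agree to about 1 mm, so they are flat on the floor.
- **Disagreement:** Shell A had shifted about 20 mm since I placed it and now stands right beside the lip, probably the announced knock. It measured inside the lip and level, so I left it there.
- **Bystanders:** The pots, jars and other tools stood where they were in the last pictures.

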